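# Put the dry-goods canisters away in the packed row

## Robot

A 6-joint arm with a two-finger parallel gripper is mounted at the origin on the work surface. World frame = base frame: x ahead of the robot, y to its left, z up, the work surface at z = 0. Lengths are in m, angles in rad, forces in N, time in s.
With the tool pointing down it reaches from about 0.375 to 0.9 m from the base axis. Payload 3.1 kg.
Tool frame: the origin (TCP) lies at the very end of the fingers, on their centre line; the grasp point (between the pads) lies 19 mm behind it (tcp_to_grasp is the distance from the TCP to the grasp point, in m); z points along the fingers, y is the direction in which the jaws open and shut (so a half turn about z gives the same grasp; the last joint's range is limited). The gripper opens to 85 mm and grips with 20 to 120 N. Pads are 22 mm wide; open, the fingers measure 114 mm over their backs; the gripper's body (76 mm by 85 mm) begins 54 mm behind the grasp point. The pads swing forward as they close: fully open they stand 13 mm farther back than shut.
Start: joints at [1.008, 0.527, 1.433, -0, 1.181, -0.178], TCP at [0.235, 0.579, 0.231] pointing down, gripper open.
Joint ranges: [-3.08, 3.08], [-0.75, 2.2], [0.22, 2.44], [-1.43, 4.57], [0, 2.65], [-2.85, 2.85]. Speed limits (rad/s): [2.79, 2.79, 3.14, 3.14, 3.14, 3.14].

## Interface

Orientations are given as a unit quaternion [x, y, z, w].
In Python, from station import sense, snapshot, camera_info, sign_off, tcp_to_grasp gives the robot as it stands.
- The arm moves only by the shell command python3 -m inch 'ROWS' [FORCE]. ROWS is JSON, a list of rows, each a list of 3 entries, a list of its own where there are three numbers: the closure, from -1 (fully open) to 1 (shut), so that 0 is half open, then the shift along the tool's x, y, z normalised to -1 to 1, where 1 is 10 cm, then the turn, a rotation vector about the tool's x, y, z normalised to -1 to 1, where 1 is 360 degrees. In form: [[jaw, [dx, dy, dz], [ax, ay, az]], ...]. A call has 1 to 20 rows; each row is the pose to reach, as a shift and turn from the pose commanded when the call began, along the tool's axes at that moment, turning the shorter way round; what a row does not reach only later rows make up. A row lasts 1/10 s, in which the tool goes at most 50 mm and 8.59 degrees, less where a joint would pass 70% of its speed; a pose out of reach is approached as far as the arm can. A call with a number of a shift or a turn outside -1 to 1 is refused whole. A call with a gripper value outside its range is refused whole. The fingers move at their own pace and stop on an object; FORCE is the grip in N (left out, the last holds). Time passes only in rows, so rows that repeat a pose let the fingers close. It gives the time, the measured TCP pose, the force and the opening at its end, in the units of the state.
- sense(): the state, without advancing time (a new reading comes with each control period).
- snapshot(name): name is "scene" or "top" or "wrist"; returns (picture, depth): 400x640x3 uint8, blue, green, red; 400x640 float32, m along the optical axis (not along the pixel's ray), 0 where there is no reading.
- camera_info(name): a dict with "K" (3x3 intrinsics, pixels), "origin" and "orientation" of the camera in the world. Camera axes: x right, y down, z forward; pixel columns grow to the right and rows downward; lengths in m; the calibration is good to about 2 mm. A picture is of the moment at which its call begins: read the wrist's pose just before it. camera_info takes no time and is no camera call; for the wrist camera it gives the pose at the moment of the call.
- sign_off(): hands the job in, once; it reports no verdict.
The state is a dict: "t": time; "q": joint angles; "qd": joint speeds; "tau": joint torques, N m; "tcp_pos": TCP position; "tool_rot": TCP orientation; "force": force on the tool from outside, world axes, zero at the start; "ft_torque": the same for the moment, N m; "finger_gap": opening from 0.0 (shut) to 1.0 (fully open).
Only numpy, scipy, OpenCV 4.12 (cv2) and the standard library are available. Lean on these libraries where they do the work, as an engineer would, in place of code of your own. Each camera call takes 0.05 s, during which the arm holds its last target.

## Task

Put every loose canister standing on the counter away in the row of canisters under the steel overshelf: turn each so that its tapered, cut-away nose goes in first over the key rail, push it in between its neighbours, nudging those already there apart without toppling them, and push it fully home, upright and square, so that at the end all the canisters, old and new, stand flush in one row. Leave the pepper mill and the bowl where they are.

Things in the scene. Friction and masses are not known exactly. Their poses are not given: they have to be found in the camera images.
- bay: Fixed steel bay; pose varies. Origin: on the counter, mid-bay; x into the bay (away from robot), y along the row, z up. End panels 12 thick, x -50 to 62 (75 tall in front of x 0, else 120), inner faces at y +-190. Canisters stand on the counter between them, under the overshelf. Fully home: canister nose in, x parallel to bay's x, centre at bay x 0 to 1.5, front face at -50, flush with panel fronts.
- bay_rail (a point): Middle of the key rail's top: dark rail on the counter, 14 tall, at bay x 23.5 to 39.5, along the whole row. Only a canister's cut-away nose fits over it; turned round, a canister stops 27 short. Behind it a rear stop bar, face at bay x 51.5, z 50 to 75.
- bay_shelf (a point): Middle of the overshelf's front edge, underside (120 above the counter). The overshelf covers bay x 0 to 62, so canisters must go in from the front, under it; the front half of the row is open above.
- row_1_c (a point): White canister, grey lid: 38 thick (y), 100 long (x), 90 tall, 0.25 kg, heavy foot; origin: centre, 45 up; z up. Back (+x) is the nose: x 22 to 50 tapers 38 to 10 thick, its underside 18 above the foot. Front (-x): flat 38x90 face with blank paper label; black flap on lid's front part. Already in the row, nose in, loose; gaps 26 to 37.
- row_2_c (a point): White canister, grey lid: 38 thick (y), 100 long (x), 90 tall, 0.25 kg, heavy foot; origin: centre, 45 up; z up. Back (+x) is the nose: x 22 to 50 tapers 38 to 10 thick, its underside 18 above the foot. Front (-x): flat 38x90 face with blank paper label; black flap on lid's front part. Already in the row, nose in, loose; gaps 26 to 37.
- row_3_c (a point): White canister, grey lid: 38 thick (y), 100 long (x), 90 tall, 0.25 kg, heavy foot; origin: centre, 45 up; z up. Back (+x) is the nose: x 22 to 50 tapers 38 to 10 thick, its underside 18 above the foot. Front (-x): flat 38x90 face with blank paper label; black flap on lid's front part. Already in the row, nose in, loose; gaps 26 to 37.
- row_4_c (a point): White canister, grey lid: 38 thick (y), 100 long (x), 90 tall, 0.25 kg, heavy foot; origin: centre, 45 up; z up. Back (+x) is the nose: x 22 to 50 tapers 38 to 10 thick, its underside 18 above the foot. Front (-x): flat 38x90 face with blank paper label; black flap on lid's front part. Already in the row, nose in, loose; gaps 26 to 37.
- row_5_c (a point): White canister, grey lid: 38 thick (y), 100 long (x), 90 tall, 0.25 kg, heavy foot; origin: centre, 45 up; z up. Back (+x) is the nose: x 22 to 50 tapers 38 to 10 thick, its underside 18 above the foot. Front (-x): flat 38x90 face with blank paper label; black flap on lid's front part. Already in the row, nose in, loose; gaps 26 to 37.
- can_1_c (a point): White canister, grey lid: 38 thick (y), 100 long (x), 90 tall, 0.25 kg, heavy foot; origin: centre, 45 up; z up. Back (+x) is the nose: x 22 to 50 tapers 38 to 10 thick, its underside 18 above the foot. Front (-x): flat 38x90 face with blank paper label; black flap on lid's front part. To be put away; starts standing on the counter, turned. May be absent (3 or 4 exist).
- can_2_c (a point): White canister, grey lid: 38 thick (y), 100 long (x), 90 tall, 0.25 kg, heavy foot; origin: centre, 45 up; z up. Back (+x) is the nose: x 22 to 50 tapers 38 to 10 thick, its underside 18 above the foot. Front (-x): flat 38x90 face with blank paper label; black flap on lid's front part. To be put away; starts standing on the counter, turned. May be absent (3 or 4 exist).
- can_3_c (a point): White canister, grey lid: 38 thick (y), 100 long (x), 90 tall, 0.25 kg, heavy foot; origin: centre, 45 up; z up. Back (+x) is the nose: x 22 to 50 tapers 38 to 10 thick, its underside 18 above the foot. Front (-x): flat 38x90 face with blank paper label; black flap on lid's front part. To be put away; starts standing on the counter, turned. May be absent (3 or 4 exist).
- can_4_c (a point): White canister, grey lid: 38 thick (y), 100 long (x), 90 tall, 0.25 kg, heavy foot; origin: centre, 45 up; z up. Back (+x) is the nose: x 22 to 50 tapers 38 to 10 thick, its underside 18 above the foot. Front (-x): flat 38x90 face with blank paper label; black flap on lid's front part. To be put away; starts standing on the counter, turned. May be absent (3 or 4 exist).
- mill: bystander: dark wooden pepper mill, 56 diameter, 180 tall, origin under its foot
- bowl: bystander: steel bowl, 120 diameter, 60 tall, origin under its foot

How it is judged:
By the outcome, as a careful person would: the job done as asked, in the order asked, and still so for the second after the job is handed in, with the robot touching nothing.
Of can_1, can_2, can_3, can_4 only 3 to 4 are there at a start; the rules pass over those that are not, and their reading is None.
At some moment in a run one of can_1, can_2, can_3, can_4 may be knocked a few centimetres aside while the robot is not near it.
It also fails if it takes over 210 s, if anything falls off the work surface, if the arm or the gripper's body presses on something with over 40 N, if the wrist force passes 120 N, or if a joint passes its speed limit or range.

## Working session

There is one attempt and no reset: what is moved stays moved. The work goes in short steps, Python scripts to look and compute and a shell command to move; the robot and the scene stay as the last step left them, time stands still between calls to the robot, and variables do not carry over. Pictures are saved under pics/ and viewed, and the job is handed in when it is done.

```bash
ls; mkdir -p pics; python3 - <<'E'
from station import *
import cv2
print(sense()); print(tcp_to_grasp)
for n in ("scene","top","wrist"):
    p,d=snapshot(n); cv2.imwrite(f"pics/{n}0.png",p); print(n,camera_info(n))
E
```

```text
pics
{'t': 0.0, 'q': array([ 1.00748379e+00,  5.28476566e-01,  1.43391480e+00,  1.47949339e-05,
        1.18137091e+00, -1.78493922e-01]), 'qd': array([-1.26551350e-03,  7.11848205e-04,  1.32854782e-03,  1.13890430e-03,
        1.38650326e-03, -5.40400960e-05]), 'tau': array([-1.13003585e-03, -4.42358601e+01, -1.78020608e+01, -2.90773896e-04,
        8.71114869e-03,  1.50406186e-05]), 'tcp_pos': array([0.2341972 , 0.57869202, 0.23032324]), 'tool_rot': array([ 1.91226947e-01,  9.81545250e-01, -1.00856385e-03, -3.99572781e-04]), 'force': array([-0.16912259, -0.31277713, -0.22547911]), 'ft_torque': array([ 0.00129508,  0.02402029, -0.01044198]), 'finger_gap': 0.9991950375131969}
0.0187
scene {'K': array([[368.32300147,   0.        , 316.02355547],
       [  0.        , 368.32300147, 200.98096509],
       [  0.        ,   0.        ,   1.        ]]), 'origin': array([ 1.13362451, -0.18335753,  0.86597168]), 'orientation': array([ 0.77099535,  0.54867005, -0.19589046, -0.25720474])}
top {'K': array([[509.05811828,   0.        , 317.87867156],
       [  0.        , 509.05811828, 193.48369973],
       [  0.        ,   0.        ,   1.        ]]), 'origin': array([0.34366341, 0.01071249, 1.28229753]), 'orientation': array([-0.69427385,  0.71301122, -0.07557043,  0.06235331])}
wrist {'K': array([[309.47096267,   0.        , 314.82725596],
       [  0.        , 309.47096267, 196.95954646],
       [  0.        ,   0.        ,   1.        ]]), 'origin': array([0.16608543, 0.6063266 , 0.37323518]), 'orientation': array([0.82024512, 0.55300907, 0.08069593, 0.12193063])}
```

View pics/scene0.png

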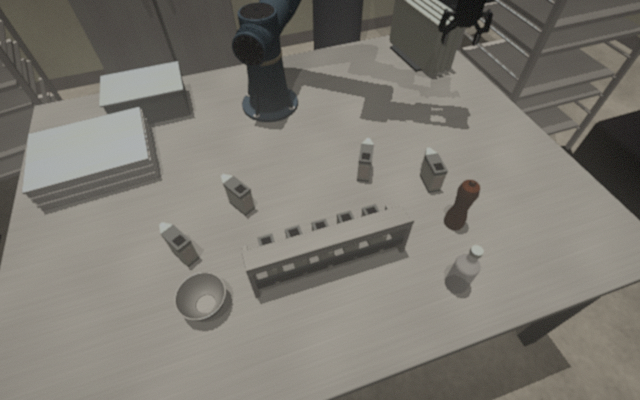

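View pics/top0.png

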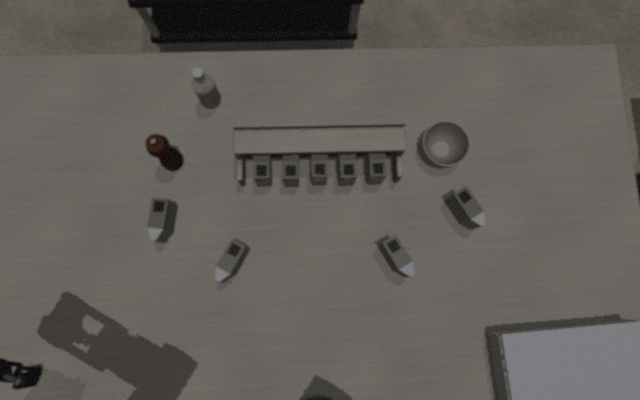

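View pics/wrist0.png

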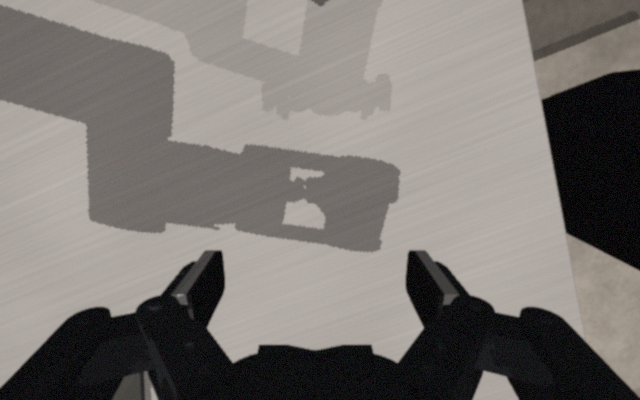

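Four loose canisters, at top-view pixels (158,218), (231,260), (397,256) and (469,205), all with the nose toward the robot. The row of five is at columns 262 to 377, row 168. Next I measure from the depth.

```bash
cat > h.py <<'E'
import numpy as np, cv2
from scipy.spatial.transform import Rotation as R
from station import *
np.set_printoptions(precision=4,suppress=True)
def cloud(name):
    ci=camera_info(name); p,d=snapshot(name); K=ci["K"]
    v,u=np.mgrid[0:400,0:640]
    P=np.stack([(u-K[0,2])/K[0,0]*d,(v-K[1,2])/K[1,1]*d,d],-1)
    W=P@R.from_quat(ci["orientation"]).as_matrix().T+ci["origin"]
    W[d<=0]=np.nan
    return p,d,W
def proj(name,X):
    ci=camera_info(name); c=R.from_quat(ci["orientation"]).inv().apply(np.atleast_2d(X)-ci["origin"])
    return (c[:,:2]/c[:,2:])@np.diag(np.diag(ci["K"])[:2])+ci["K"][:2,2]
E
python3 - <<'E'
from h import *
p,d,W=cloud("top")
z=W[...,2]
m=((z>0.078)&(z<0.1)).astype(np.uint8)
n,l,s,c=cv2.connectedComponentsWithStats(m)
for i in range(1,n):
    if s[i,4]<40: continue
    q=W[l==i]; r=cv2.minAreaRect(q[:,:2].astype(np.float32)*1000)
    print(i,s[i],"med z",np.median(q[:,2]),"rect",r)
for zz in ((0.1,0.16),(.16,.3)):
  m=((z>zz[0])&(z<zz[1])).astype(np.uint8)
  n,l,s,c=cv2.connectedComponentsWithStats(m)
  for i in range(1,n):
    if s[i,4]<40: continue
    q=W[l==i]; r=cv2.minAreaRect(q[:,:2].astype(np.float32)*1000)
    print("hi",s[i],"med z",np.median(q[:,2]),"rect",r)
print("table z",np.nanmedian(z[200:300,260:360]))
cv2.imwrite("pics/topz.png",cv2.resize(p[90:300,130:510],None,fx=2.1,fy=2.1,interpolation=cv2.INTER_CUBIC))
E
```

```text
2 [193  83  23  16  86] med z 0.08986116086518459 rect ((843.7630004882812, 256.7160949707031), (25.94942855834961, 55.2642936706543), 17.647296905517578)
4 [282 153  17  27 440] med z 0.08956941458914247 rect ((648.1629638671875, 50.32267761230469), (39.11076736450195, 63.87224197387695), 89.13097381591797)
5 [311 153  17  26 421] med z 0.08964467626292749 rect ((649.6927490234375, -19.72991180419922), (38.6469841003418, 61.8299560546875), 88.53019714355469)
6 [339 152  18  27 431] med z 0.08990672835097402 rect ((648.3289184570312, -88.60871124267578), (63.53963851928711, 39.3049430847168), 1.4071612358093262)
7 [368 152  18  26 425] med z 0.08974127116942987 rect ((649.78271484375, -160.2740478515625), (39.78883361816406, 64.46053314208984), 89.55406951904297)
10 [253 154  17  26 429] med z 0.08977340784218124 rect ((649.9340209960938, 120.32518005371094), (39.18157958984375, 61.975460052490234), 89.02011108398438)
22 [452 186  33  41 662] med z 0.08921682156258515 rect ((537.9949340820312, -379.4349365234375), (99.91533660888672, 41.71079635620117), 30.14969825744629)
23 [147 197
[... 899 characters left out ...]
25, 64.27554321289062), 89.70234680175781)
hi [146 134  25  25 256] med z 0.14536771887971456 rect ((687.8003540039062, 351.02081298828125), (37.586544036865234, 52.30284118652344), 49.55116271972656)
hi [192  67  11  12 102] med z 0.16876773661245958 rect ((859.0630493164062, 260.2332763671875), (26.633325576782227, 23.573410034179688), 0.9837365746498108)
hi [145 134  19  18 193] med z 0.1625264338745327 rect ((691.920654296875, 357.62939453125), (40.7157096862793, 39.92399597167969), 10.835612297058105)
hi [ 23 364  20  22 148] med z 0.29033084573694595 rect ((218.2301025390625, 520.3353881835938), (41.397708892822266, 20.654605865478516), 39.15819549560547)
table z -0.0009282495303508664
```

View pics/topz.png

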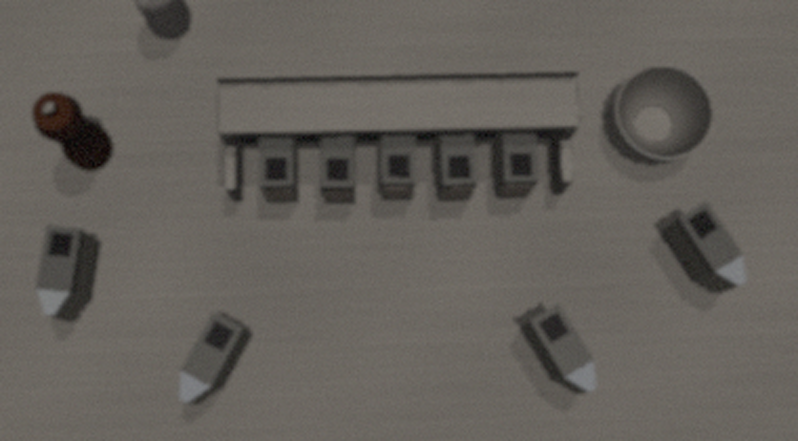

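```bash
cat >> h.py <<'E'
def plan(xyz,yaw_deg,quiet=False):
    """shift (units of 10cm) and turn (units of 360deg) from measured pose, tool axes; yaw = direction of tool x, tool z down"""
    s=sense(); Rt=R.from_quat(s["tool_rot"])
    y=np.radians(yaw_deg); x=np.array([np.cos(y),np.sin(y),0]); z=np.array([0,0,-1.]); 
    T=R.from_matrix(np.stack([x,np.cross(z,x),z],1))
    sh=Rt.inv().apply(np.array(xyz)-s["tcp_pos"])/0.1
    rv=(Rt.inv()*T).as_rotvec()/(2*np.pi)
    x0=Rt.as_matrix()[:,0]
    print("t",round(s["t"],2),"pos",s["tcp_pos"],"yaw",np.degrees(np.arctan2(x0[1],x0[0])),"F",s["force"],"gap",s["finger_gap"])
    print(" shift",sh,"turn",rv)
def wp(x,y): # bay->world, filled later
    pass
def cans():
    p,d,W=cloud("top"); z=W[...,2]
    n,l,s,c=cv2.connectedComponentsWithStats(((z>0.078)&(z<0.1)).astype(np.uint8))
    for i in range(1,n):
        if not 300<s[i,4]<900: continue
        r=cv2.minAreaRect(W[l==i][:,:2].astype(np.float32)*1000)
        (cx,cy),(w,h),a=r
        if w<h: a+=90
        print("px",c[i].round(),"c",np.round([cx,cy],1),"long",round(max(w,h),1),"x",round(min(w,h),1),"axis",round(a,1))
    return p
E
python3 - <<'E'
from h import *
plan([.459,.181,.17],-28.7)
plan([.459,.181,.17],60)
E
```

```text
t 0.2 pos [0.2343 0.5789 0.2307] yaw 157.95302372092672 F [-0.0966 -0.184   0.0395] gap 1.0009988910578727
 shift [-3.5761 -2.8439  0.6099] turn [ 0.     -0.0003 -0.4815]
t 0.2 pos [0.2343 0.5789 0.2307] yaw 157.95302372092672 F [-0.0966 -0.184   0.0395] gap 1.0009988910578727
 shift [-3.5761 -2.8439  0.6099] turn [-0.0002  0.0002  0.2721]
```

```bash
for i in 1; do
python3 -m inch '[[-1,[-0.45,-0.355,0.07],[0,0,0]],[-1,[-0.9,-0.715,0.15],[0,0,0]],[-1,[-0.9,-0.715,0.15],[0,0,0]]]'
python3 -m inch '[[-1,[-0.45,-0.355,0.07],[0,0,0]],[-1,[-0.9,-0.715,0.15],[0,0,0]],[-1,[-0.9,-0.715,0.15],[0,0,0]]]'
python3 -m inch '[[-1,[-0.45,-0.355,0.07],[0,0,0]],[-1,[-0.9,-0.715,0.15],[0,0,0]],[-1,[-0.9,-0.715,0.15],[0,0,0]]]'
python3 -m inch '[[-1,[-0.45,-0.355,0.07],[0,0,0]],[-1,[-0.9,-0.715,0.15],[0,0,0]],[-1,[-0.9,-0.715,0.15],[0,0,0]]]'
python3 -m inch '[[-1,[0,0,0],[0,0,0.02]],[-1,[0,0,0],[0,0,0.04]],[-1,[0,0,0],[0,0,0.06]],[-1,[0,0,0],[0,0,0.08]],[-1,[0,0,0],[0,0,0.1]],[-1,[0,0,0],[0,0,0.12]],[-1,[0,0,0],[0,0,0.14]],[-1,[0,0,0],[0,0,0.16]],[-1,[0,0,0],[0,0,0.18]],[-1,[0,0,0],[0,0,0.2]],[-1,[0,0,0],[0,0,0.22]],[-1,[0,0,0],[0,0,0.24]],[-1,[0,0,0],[0,0,0.26]],[-1,[0,0,0],[0,0,0.28]],[-1,[0,0,0],[0,0,0.3]],[-1,[0,0,0],[0,0,0.3]]]'
done
python3 - <<'E'
from h import *
plan([.459,.181,.17],-28.7)
E
```

```text
t: 0.5
tcp_pos: [0.2917, 0.4754, 0.2153]
tool_rot: [0.192, 0.981, -0.002, -0.001]
force: [0.7, 1.1, 1.2]
finger_gap: 1.002
t: 0.8
tcp_pos: [0.3488, 0.376, 0.2007]
tool_rot: [0.193, 0.981, -0.001, -0.0]
force: [-0.4, 0.5, -0.3]
finger_gap: 0.996
t: 1.1
tcp_pos: [0.4062, 0.2763, 0.1859]
tool_rot: [0.193, 0.981, -0.0, 0.0]
force: [-0.0, 0.9, 0.5]
finger_gap: 1.0
t: 1.4
tcp_pos: [0.4636, 0.176, 0.171]
tool_rot: [0.193, 0.981, -0.0, 0.001]
force: [-0.0, 1.0, -0.1]
finger_gap: 0.997
t: 3.0
tcp_pos: [0.4612, 0.1794, 0.1714]
tool_rot: [0.906, 0.422, 0.0, -0.0]
force: [0.6, 0.5, 0.3]
finger_gap: 1.001
t 3.0 pos [0.4612 0.1794 0.1714] yaw 49.96339519421081 F [0.5841 0.4906 0.2579] gap 1.000795061151754
 shift [-0.0015 -0.0273  0.0135] turn [-0.     -0.0001  0.2185]
```

```bash

python3 -m inch '[[-1,[0,-0.027,0],[0,0,0.02]],[-1,[0,-0.027,0],[0,0,0.04]],[-1,[0,-0.027,0],[0,0,0.06]],[-1,[0,-0.027,0],[0,0,0.08]],[-1,[0,-0.027,0],[0,0,0.1]],[-1,[0,-0.027,0],[0,0,0.12]],[-1,[0,-0.027,0],[0,0,0.14]],[-1,[0,-0.027,0],[0,0,0.16]],[-1,[0,-0.027,0],[0,0,0.18]],[-1,[0,-0.027,0],[0,0,0.2]],[-1,[0,-0.027,0],[0,0,0.2185]],[-1,[0,-0.027,0],[0,0,0.2185]]]'
python3 - <<'E'
from h import *
cans()
p,d,W=cloud("wrist"); cv2.imwrite("pics/w1.png",p)
plan([.459,.181,.036],-28.7)
E
```

```text
t: 4.2
tcp_pos: [0.459, 0.181, 0.1714]
tool_rot: [0.969, -0.247, 0.0, -0.0]
force: [-0.3, 0.7, 0.0]
finger_gap: 1.0
px [290. 166.] c [649.   50.3] long 65.2 x 39.0 axis 179.1
px [319. 165.] c [649.3 -19.8] long 62.2 x 38.8 axis 178.5
px [347. 165.] c [648.3 -88.4] long 64.6 x 39.0 axis 1.3
px [377. 164.] c [ 649.  -160.3] long 62.5 x 39.8 axis 179.5
px [261. 167.] c [650.4 120.4] long 61.8 x 39.2 axis 179.3
px [469. 206.] c [ 537.9 -379.1] long 100.2 x 42.6 axis 29.0
px [155. 216.] c [529.3 368.2] long 100.6 x 41.2 axis 170.9
px [398. 255.] c [ 424.  -201.4] long 100.1 x 40.0 axis 28.3
t 4.3 pos [0.4589 0.1809 0.1713] yaw -28.480273212361727 F [ 0.0606 -0.0779  0.1941] gap 0.9988567736385553
 shift [ 0.0003 -0.0008  1.3533] turn [-0.     -0.      0.0006]
```

View pics/w1.png

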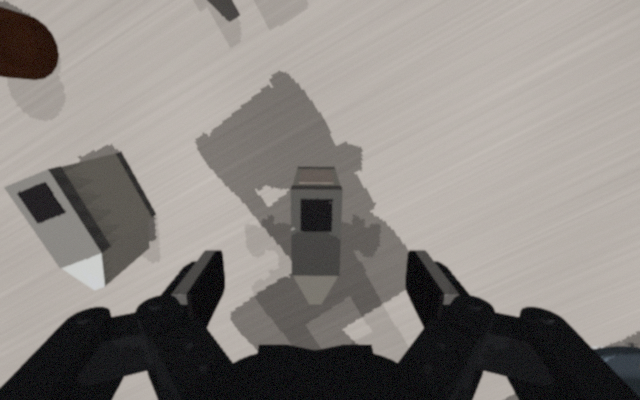

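The wrist view shows canister B centred at column 317 and square between the open fingers, so I descend and grip.

```bash

python3 -m inch '[[-1,[0,0,0.3],[0,0,0]],[-1,[0,0,0.6],[0,0,0]],[-1,[0,0,0.9],[0,0,0]],[-1,[0,0,0.9],[0,0,0]]]'
python3 -m inch '[[-1,[0,0,0.15],[0,0,0]],[-1,[0,0,0.3],[0,0,0]],[-1,[0,0,0.43],[0,0,0]],[-1,[0,0,0.43],[0,0,0]],[0.5,[0,0,0.43],[0,0,0]],[1,[0,0,0.43],[0,0,0]],[1,[0,0,0.43],[0,0,0]],[1,[0,0,0.43],[0,0,0]],[1,[0,0,0.43],[0,0,0]],[1,[0,0,0.43],[0,0,0]],[1,[0,0,0.43],[0,0,0]],[1,[0,0,0.43],[0,0,0]]]' 60
python3 - <<'E'
from h import *
print(cans() is None)
E
```

```text
t: 4.7
tcp_pos: [0.4563, 0.1804, 0.0784]
tool_rot: [0.969, -0.247, -0.004, 0.001]
force: [-0.9, -0.3, 1.1]
finger_gap: 1.002
t: 5.9
tcp_pos: [0.4594, 0.1809, 0.0393]
tool_rot: [0.969, -0.248, 0.001, -0.0]
force: [-0.3, -1.1, 5.9]
finger_gap: 0.439
px [319. 165.] c [649.8 -19.8] long 61.2 x 38.8 axis 178.5
px [347. 165.] c [648.2 -88.5] long 64.2 x 39.3 axis 1.2
px [377. 165.] c [ 649.7 -160.3] long 64.2 x 39.7 axis 179.3
px [261. 167.] c [650.1 120.4] long 63.2 x 38.8 axis 179.5
px [290. 166.] c [648.2  50.4] long 63.3 x 38.9 axis 178.9
px [469. 206.] c [ 538.2 -379.5] long 99.8 x 42.0 axis 30.2
px [157. 217.] c [529.3 367.3] long 100.9 x 41.2 axis 172.5
px [398. 255.] c [ 424.  -201.8] long 100.4 x 40.0 axis 28.5
False
```

```bash

python3 -m inch '[[1,[0,0,-0.2],[0,0,0]],[1,[0,0,-0.5],[0,0,0]],[1,[0,0,-0.5],[0,0,-0.02]],[1,[0,0,-0.5],[0,0,-0.04]],[1,[0,0,-0.5],[0,0,-0.06]],[1,[0,0,-0.5],[0,0,-0.08]],[1,[0,0,-0.5],[0,0,-0.1]],[1,[0,0,-0.5],[0,0,-0.12]],[1,[0,0,-0.5],[0,0,-0.14]],[1,[0,0,-0.5],[0,0,-0.16]],[1,[0,0,-0.5],[0,0,-0.18]],[1,[0,0,-0.5],[0,0,-0.2]],[1,[0,0,-0.5],[0,0,-0.22]],[1,[0,0,-0.5],[0,0,-0.24]],[1,[0,0,-0.5],[0,0,-0.26]],[1,[0,0,-0.5],[0,0,-0.28]],[1,[0,0,-0.5],[0,0,-0.3]],[1,[0,0,-0.5],[0,0,-0.3]]]'
python3 -m inch '[[1,[0,0,0],[0,0,-0.02]],[1,[0,0,0],[0,0,-0.04]],[1,[0,0,0],[0,0,-0.06]],[1,[0,0,0],[0,0,-0.08]],[1,[0,0,0],[0,0,-0.1]],[1,[0,0,0],[0,0,-0.12]],[1,[0,0,0],[0,0,-0.14]],[1,[0,0,0],[0,0,-0.16]],[1,[0,0,0],[0,0,-0.18]],[1,[0,0,0],[0,0,-0.2]],[1,[0,0,0],[0,0,-0.22]],[1,[0,0,0],[0,0,-0.24]],[1,[0,0,0],[0,0,-0.26]],[1,[0,0,0],[0,0,-0.28]],[1,[0,0,0],[0,0,-0.28]]]'
python3 - <<'E'
from h import *
plan([.5,.016,.085],179.7)
p,d,W=cloud("wrist"); cv2.imwrite("pics/w2.png",p)
p,d,W=cloud("top"); z=W[...,2]
m=(z>.125)&(z<.14); v,u=np.nonzero(m)
k=(u>225)&(u<412)&(v<165)
fr=[];ba=[]
for c in range(240,400):
    rows=v[k&(u==c)]
    if len(rows): fr.append(W[rows.max(),c,:2]); ba.append(W[rows.min(),c,:2])
for e in (fr,ba):
    e=np.array(e); q=np.polyfit(e[:,1],e[:,0],1); print("edge x at y=-.02",np.polyval(q,-.02),"yaw",-np.degrees(q[0]))
# row fronts & panels
for zz in ((.06,.08),):
    mm=(z>zz[0])&(z<zz[1]); v,u=np.nonzero(mm); kk=(v>140)&(v<200)&(u>225)&(u<412)
    print(np.c_[np.unique(u[kk])][[0,-1]].T, W[v[kk],u[kk],1].min(),W[v[kk],u[kk],1].max())
E
```

```text
t: 7.75
tcp_pos: [0.4585, 0.1808, 0.0882]
tool_rot: [0.77, 0.638, -0.0, -0.0]
force: [0.4, 0.3, -3.1]
finger_gap: 0.436
t: 9.25
tcp_pos: [0.4585, 0.1808, 0.0882]
tool_rot: [0.0, 1.0, -0.0, -0.0]
force: [0.0, 0.4, -2.6]
finger_gap: 0.44
t 9.25 pos [0.4585 0.1808 0.0882] yaw 179.9460096392494 F [ 0.0279  0.3554 -2.5956] gap 0.4397465880282804
 shift [-0.4168 -1.6473  0.0322] turn [-0.     -0.0001  0.0007]
edge x at y=-.02 0.6717124034698743 yaw -0.17624376054225058
edge x at y=-.02 0.7297347304294828 yaw -0.2468873313170594
[[237 401]] -0.22242091918332482 0.18108108963119482
```

View pics/w2.png

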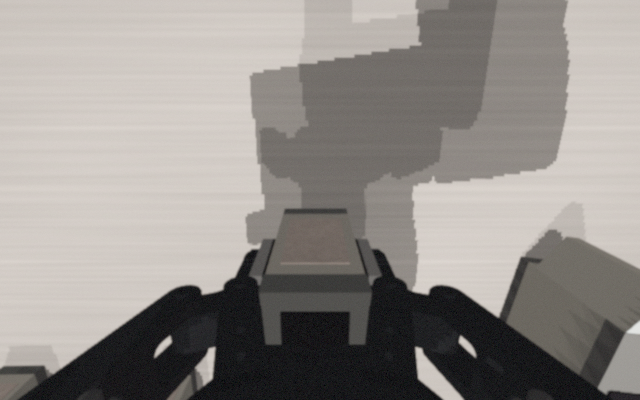

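```bash

python3 -m inch '[[1,[-0.1,-0.4,0],[0,0,0]],[1,[-0.2,-0.82,0],[0,0,0]],[1,[-0.2,-0.82,0],[0,0,0]]]'
python3 -m inch '[[1,[-0.1,-0.4,0.1],[0,0,0]],[1,[-0.22,-0.83,0.2],[0,0,0]],[1,[-0.22,-0.83,0.45],[0,0,0]],[1,[-0.22,-0.83,0.45],[0,0,0]]]'
python3 - <<'E'
from h import *
plan([.5,.016,.0405],179.8)
cv2.imwrite("pics/t2.png",cv2.resize(cans()[90:300,160:510],None,fx=2.2,fy=2.2))
cv2.imwrite("pics/s2.png",cv2.resize(snapshot("scene")[0][170:330,200:460],None,fx=3,fy=3))
E
```

```text
t: 9.65
tcp_pos: [0.4816, 0.095, 0.0885]
tool_rot: [0.003, 1.0, -0.001, 0.002]
force: [0.6, 0.5, -2.0]
finger_gap: 0.434
t: 10.05
tcp_pos: [0.4994, 0.0153, 0.0413]
tool_rot: [0.002, 1.0, 0.001, -0.003]
force: [-1.0, -0.4, -2.4]
finger_gap: 0.438
t 10.05 pos [0.4994 0.0153 0.0413] yaw 179.80901489250627 F [-0.9969 -0.371  -2.4491] gap 0.43843059855943783
 shift [-0.0062  0.0069  0.0078] turn [ 0.0002 -0.0009  0.    ]
px [290. 166.] c [648.3  50.2] long 62.9 x 39.0 axis 179.2
px [319. 165.] c [649.8 -19.8] long 61.8 x 38.7 axis 178.5
px [347. 165.] c [648.4 -88.6] long 63.6 x 39.7 axis 1.2
px [377. 164.] c [ 648.9 -160.2] long 63.6 x 39.8 axis 179.5
px [261. 167.] c [650.3 120.8] long 62.6 x 39.2 axis 0.3
px [469. 206.] c [ 537.8 -378.9] long 99.9 x 41.8 axis 29.6
px [398. 255.] c [ 424.2 -201.8] long 100.0 x 39.2 axis 29.2
```

View pics/t2.png

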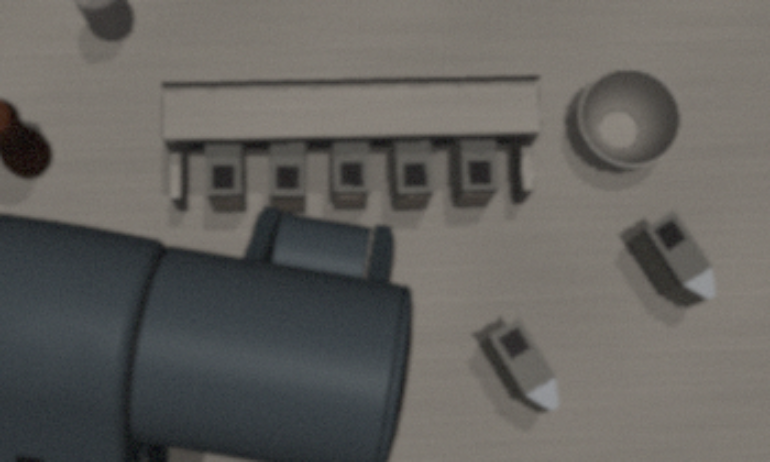

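View pics/s2.png

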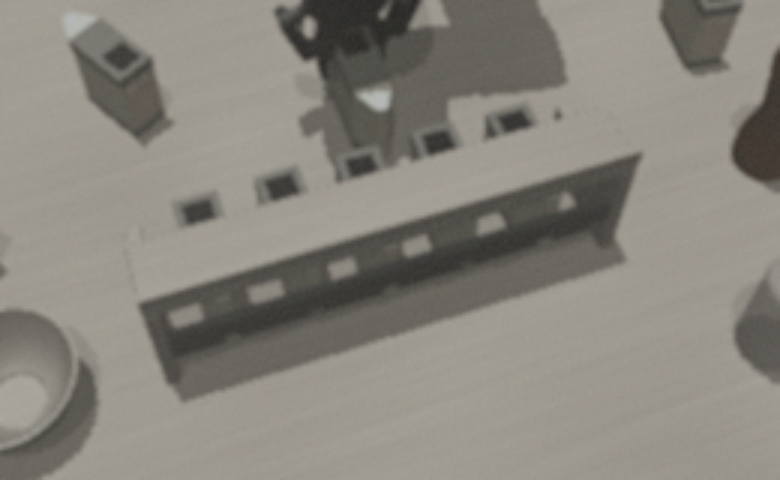

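```bash

python3 - <<'E'
from h import *
p,d,W=cloud("scene")
m=(abs(W[...,1]-.016)<.025)&(W[...,0]>.5)&(W[...,0]<.612)&(W[...,2]>.085)&(W[...,2]<.1)
q=W[m]; print(len(q)); 
tip=q[q[:,0]>q[:,0].max()-.012]; print("max x",np.sort(q[:,0])[-5:],"tip y range",tip[:,1].min(),tip[:,1].max(),"z",np.median(q[:,2]))
# calibrate same camera against row lids (front half)
for y in (-.16,-.0885,-.02,.0503,.1205):
    m=(abs(W[...,1]-y)<.03)&(W[...,0]>.6)&(W[...,0]<.67)&(W[...,2]>.085)&(W[...,2]<.1)
    q=W[m]; print(y,len(q),q[:,0].min(),q[:,1].min(),q[:,1].max(), (q[:,1].min()+q[:,1].max())/2)
plan([.5,.016,.0405],179.8)
E
```

```text
370
max x [0.5877 0.5878 0.5892 0.5896 0.5898] tip y range 0.008172676037097398 0.02726196459508412 z 0.09490671398076739
-0.16 149 0.6170448604547606 -0.17939744384538825 -0.14062832870475234 -0.1600128862750703
-0.0885 153 0.6158683128050927 -0.10871435614022032 -0.06867349973840134 -0.08869392793931083
-0.02 137 0.6185311449941653 -0.038641542821682556 0.0006312014206480421 -0.019005170700517257
0.0503 145 0.6171115876745316 0.030789372363328793 0.07054038854471517 0.05066488045402198
0.1205 132 0.6191303111136093 0.10079457638797068 0.1409450997854973 0.12086983808673399
t 10.2 pos [0.5003 0.0169 0.0436] yaw -179.90828797347234 F [-0.8511  0.4809 -1.4133] gap 0.4386659608279682
 shift [ 0.0034 -0.0087  0.0309] turn [ 0.0001 -0.0002  0.0008]
```

```bash

python3 -m inch '[[1,[-0.1,0,0.03],[0,0,0.0008]],[1,[-0.2,0,0.03],[0,0,0.0008]],[1,[-0.3,0,0.03],[0,0,0.0008]],[1,[-0.35,0.01,0.03],[0,0,0.0008]],[1,[-0.4,0.02,0.03],[0,0,0.0008]],[1,[-0.45,0.03,0.03],[0,0,0.0008]],[1,[-0.5,0.036,0.03],[0,0,0.0008]],[1,[-0.55,0.042,0.03],[0,0,0.0008]],[1,[-0.6,0.046,0.03],[0,0,0.0008]],[1,[-0.65,0.046,0.03],[0,0,0.0008]],[1,[-0.7,0.046,0.03],[0,0,0.0008]],[1,[-0.75,0.046,0.03],[0,0,0.0008]],[1,[-0.8,0.046,0.03],[0,0,0.0008]],[1,[-0.85,0.046,0.03],[0,0,0.0008]],[1,[-0.9,0.046,0.03],[0,0,0.0008]],[1,[-0.95,0.046,0.03],[0,0,0.0008]],[1,[-1,0.046,0.03],[0,0,0.0008]],[1,[-1,0.046,0.03],[0,0,0.0008]]]'
python3 - <<'E'
from h import *
plan([.603,.0215,.039],179.8)
cv2.imwrite("pics/t3.png",cv2.resize(cans()[90:300,160:510],None,fx=2.2,fy=2.2))
cv2.imwrite("pics/s3.png",cv2.resize(snapshot("scene")[0][170:330,200:460],None,fx=3,fy=3))
E
```

```text
t: 12.0
tcp_pos: [0.6001, 0.0201, 0.0398]
tool_rot: [0.002, 1.0, -0.0, -0.002]
force: [-3.6, -3.6, -3.0]
finger_gap: 0.439
t 12.0 pos [0.6001 0.0201 0.0398] yaw 179.82156507941474 F [-3.5898 -3.5856 -2.9567] gap 0.4394622132367163
 shift [-0.0286  0.0145  0.0083] turn [-0.0001 -0.0005  0.0001]
px [347. 165.] c [648.  -88.8] long 64.1 x 39.4 axis 1.1
px [377. 164.] c [ 649.  -160.5] long 64.2 x 40.0 axis 179.5
px [469. 206.] c [ 537.9 -379.4] long 100.0 x 42.6 axis 29.9
px [398. 255.] c [ 424.3 -201.9] long 100.3 x 40.0 axis 29.5
```

View pics/s3.png

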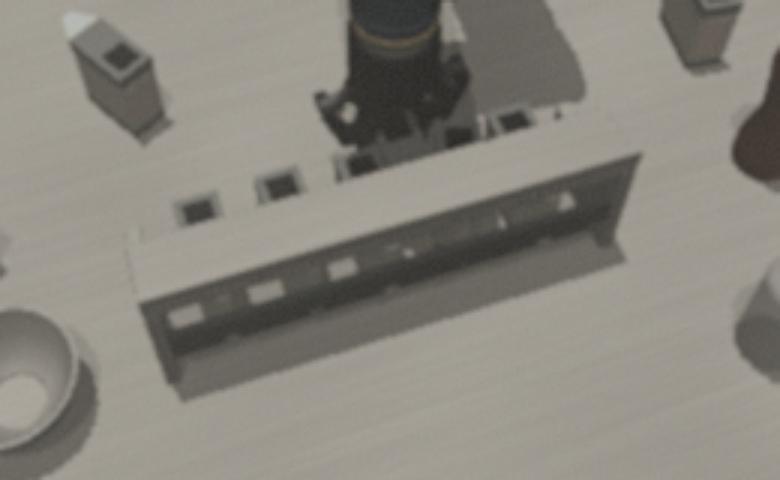

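```bash

python3 -m inch '[[1,[-0.02,0.01,0.02],[0,0,0]],[1,[-0.02,0.01,0.02],[0,0,0]],[0,[-0.02,0.01,0.02],[0,0,0]],[-0.5,[-0.02,0.01,0.02],[0,0,0]],[-0.5,[-0.02,0.01,0.02],[0,0,0]],[-0.5,[-0.02,0.01,0.02],[0,0,0]],[-0.5,[0.2,0.01,0.02],[0,0,0]],[-0.5,[0.5,0.01,0.02],[0,0,0]],[0.5,[0.6,0.01,0.02],[0,0,0]],[1,[0.6,0.01,0.02],[0,0,0]],[1,[0.6,0.01,0.02],[0,0,0]],[1,[0.6,0.01,0.02],[0,0,0]],[1,[0.6,0.01,0.02],[0,0,0]],[1,[0.6,0.01,0.02],[0,0,0]],[1,[0.6,0.01,0.02],[0,0,0]]]'
python3 - <<'E'
from h import *
plan([.575,.0215,.03],179.8)
p,d,W=cloud("wrist"); cv2.imwrite("pics/w4.png",p)
E
```

```text
t: 13.6
tcp_pos: [0.5415, 0.0218, 0.0383]
tool_rot: [0.002, 1.0, -0.0, 0.0]
force: [-0.6, 0.8, 0.1]
finger_gap: 0.007
t 13.6 pos [0.5415 0.0218 0.0383] yaw 179.80466619456033 F [-0.6289  0.7606  0.1134] gap 0.006861719348209884
 shift [-0.3348 -0.0018  0.083 ] turn [-0.      0.0001  0.    ]
```

View pics/w4.png

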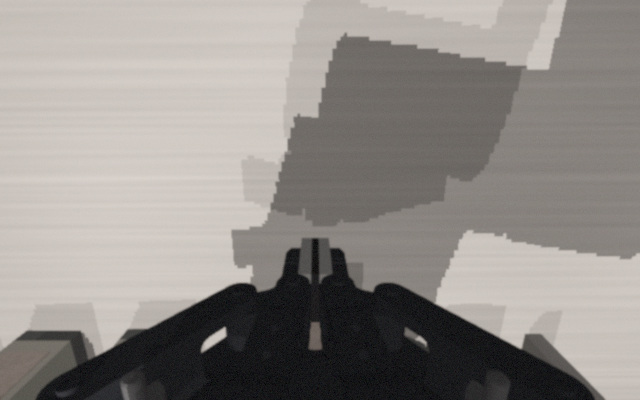

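```bash

python3 -m inch '[[1,[-0.2,0,0.05],[0,0,0]],[1,[-0.3,0,0.05],[0,0,0]],[1,[-0.36,0,0.05],[0,0,0]],[1,[-0.4,0,0.05],[0,0,0]],[1,[-0.44,0,0.05],[0,0,0]],[1,[-0.48,0,0.05],[0,0,0]],[1,[-0.52,0,0.05],[0,0,0]],[1,[-0.56,0,0.05],[0,0,0]],[1,[-0.6,0,0.05],[0,0,0]],[1,[-0.64,0,0.05],[0,0,0]],[1,[-0.66,0,0.05],[0,0,0]],[1,[-0.66,0,0.05],[0,0,0]]]'
python3 -m inch '[[1,[-0.01,0,0],[0,0,0]],[1,[-0.01,0,0],[0,0,0]]]'
python3 -m inch '[[1,[-0.01,0,0],[0,0,0]],[1,[-0.01,0,0],[0,0,0]]]'
python3 - <<'E'
from h import *
p,d,W=cloud("scene"); cv2.imwrite("pics/s5.png",cv2.resize(p[170:330,200:460],None,fx=3,fy=3))
p,d,W=cloud("wrist"); cv2.imwrite("pics/w5.png",p)
E
```

```text
t: 14.85
tcp_pos: [0.607, 0.0215, 0.0332]
tool_rot: [0.002, 1.0, -0.0, -0.0]
force: [-3.5, -2.2, 1.2]
finger_gap: 0.002
t: 15.05
tcp_pos: [0.6071, 0.0216, 0.0333]
tool_rot: [0.002, 1.0, 0.0, -0.001]
force: [-5.6, -0.2, 2.3]
finger_gap: 0.001
t: 15.25
tcp_pos: [0.6076, 0.0216, 0.0333]
tool_rot: [0.002, 1.0, 0.0, -0.002]
force: [-7.0, -1.8, 3.5]
finger_gap: 0.002
```

View pics/s5.png

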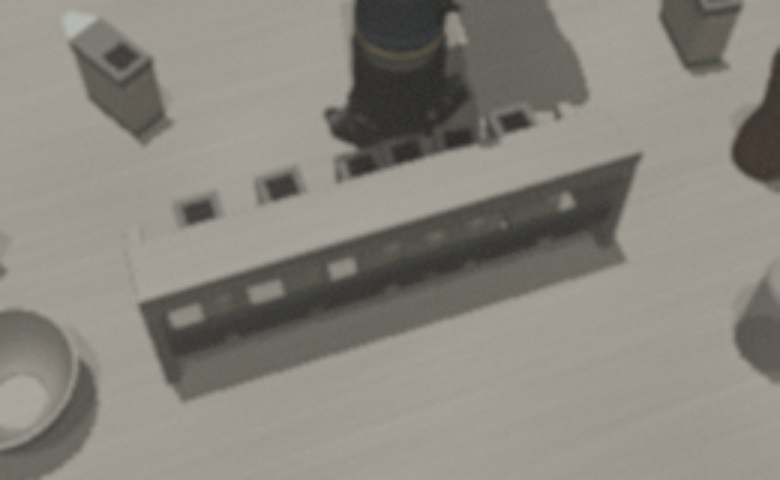

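View pics/w5.png

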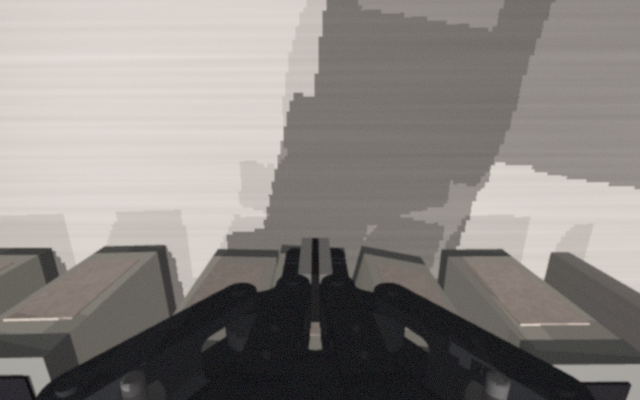

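```bash

python3 -m inch '[[1,[0.2,0,0],[0,0,0]],[1,[0.6,0,0],[0,0,0]],[0,[0.6,0,-0.4],[0,0,0]],[-1,[0.7,0,-0.9],[0,0,0]],[-1,[0.7,-0.4,-1],[0,0,0]],[-1,[0.7,-0.8,-1],[0,0,0]]]'
python3 -m inch '[[-1,[0.4,-0.4,-0.3],[0,0,0]],[-1,[0.75,-0.8,-0.35],[0,0,0]],[-1,[0.75,-1,-0.35],[0,0,0]],[-1,[0.75,-1,-0.35],[0,0,0.02]],[-1,[0.75,-1,-0.35],[0,0,0.04]],[-1,[0.75,-1,-0.35],[0,0,0.06]],[-1,[0.75,-1,-0.35],[0,0,0.08]],[-1,[0.75,-1,-0.35],[0,0,0.1]],[-1,[0.75,-1,-0.35],[0,0,0.12]],[-1,[0.75,-1,-0.35],[0,0,0.14]],[-1,[0.75,-1,-0.35],[0,0,0.16]],[-1,[0.75,-1,-0.35],[0,0,0.18]],[-1,[0.75,-1,-0.35],[0,0,0.2]],[-1,[0.75,-1,-0.35],[0,0,0.22]],[-1,[0.75,-1,-0.35],[0,0,0.22]]]'
python3 - <<'E'
from h import *
plan([.4583,-.1831,.155],28.7)
cv2.imwrite("pics/t5.png",cv2.resize(cans()[90:300,160:510],None,fx=2.2,fy=2.2))
E
```

```text
t: 15.95
tcp_pos: [0.5428, -0.059, 0.1369]
tool_rot: [0.0, 1.0, -0.002, 0.006]
force: [0.7, 0.2, 0.4]
finger_gap: 0.679
t: 17.45
tcp_pos: [0.4652, -0.1588, 0.1688]
tool_rot: [0.639, 0.769, 0.001, 0.002]
force: [-0.3, -0.7, -0.6]
finger_gap: 0.994
t 17.45 pos [ 0.4652 -0.1588  0.1688] yaw 100.60279699864277 F [-0.2556 -0.6608 -0.5734] gap 0.9940402617251126
 shift [-0.2259 -0.1135  0.1384] turn [0.0008 0.     0.1997]
px [347. 165.] c [647.7 -88.4] long 63.7 x 39.2 axis 1.4
px [377. 164.] c [ 649.8 -160.2] long 63.9 x 40.6 axis 178.6
px [261. 167.] c [650.7 120.5] long 63.2 x 38.9 axis 0.0
px [469. 206.] c [ 538.  -379.5] long 100.3 x 42.4 axis 30.4
px [157. 217.] c [529.2 367.1] long 100.7 x 40.9 axis 172.2
```

View pics/t5.png

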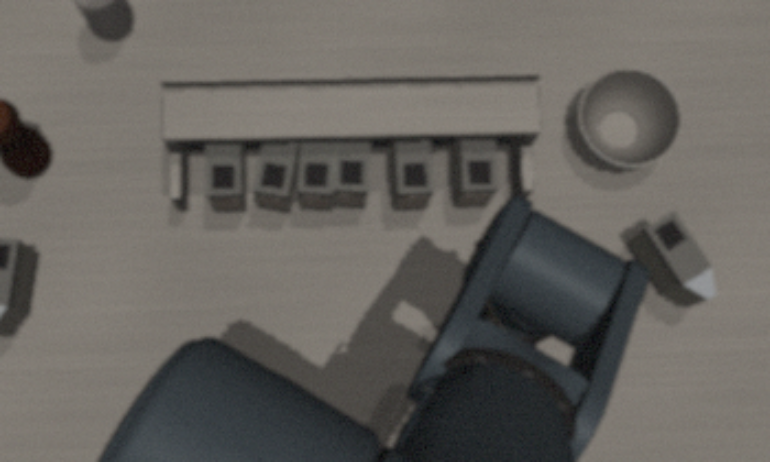

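Canister B is in and flush at (317,175). Row_2 next to it has yawed a few degrees, and inserting its next neighbour should square it. On to canister C.

```bash

python3 -m inch '[[-1,[-0.226,-0.1135,0.13],[0,0,0.02]],[-1,[-0.226,-0.1135,0.13],[0,0,0.04]],[-1,[-0.226,-0.1135,0.13],[0,0,0.06]],[-1,[-0.226,-0.1135,0.13],[0,0,0.08]],[-1,[-0.226,-0.1135,0.13],[0,0,0.1]],[-1,[-0.226,-0.1135,0.13],[0,0,0.12]],[-1,[-0.226,-0.1135,0.13],[0,0,0.14]],[-1,[-0.226,-0.1135,0.13],[0,0,0.16]],[-1,[-0.226,-0.1135,0.13],[0,0,0.18]],[-1,[-0.226,-0.1135,0.13],[0,0,0.2]],[-1,[-0.226,-0.1135,0.13],[0,0,0.2]]]'
python3 - <<'E'
from h import *
plan([.4583,-.1831,.0385],28.7)
p,d,W=cloud("wrist"); cv2.imwrite("pics/w6.png",p)
z=W[...,2]; n,l,s,c=cv2.connectedComponentsWithStats(((z>.078)&(z<.105)).astype(np.uint8))
for i in range(1,n):
    if s[i,4]>500: 
        q=W[l==i]; print(s[i],cv2.minAreaRect(q[:,:2].astype(np.float32)*1000))
E
```

```text
t: 18.6
tcp_pos: [0.4573, -0.1827, 0.1555]
tool_rot: [0.969, 0.248, 0.001, 0.001]
force: [-0.6, -0.1, 0.1]
finger_gap: 1.001
t 18.6 pos [ 0.4573 -0.1827  0.1555] yaw 28.735095082162704 F [-0.5824 -0.0692  0.1166] gap 1.0014752800233153
 shift [0.0054 0.0067 1.1702] turn [ 0.0003 -0.0002  0.0001]
[ 558  172   82  130 7691] ((537.5592651367188, -380.5907287597656), (101.5668716430664, 42.097957611083984), 29.817094802856445)
[ 290  191   56  126 5969] ((424.7838134765625, -203.471923828125), (100.99996185302734, 39.0666389465332), 29.036441802978516)
```

View pics/w6.png

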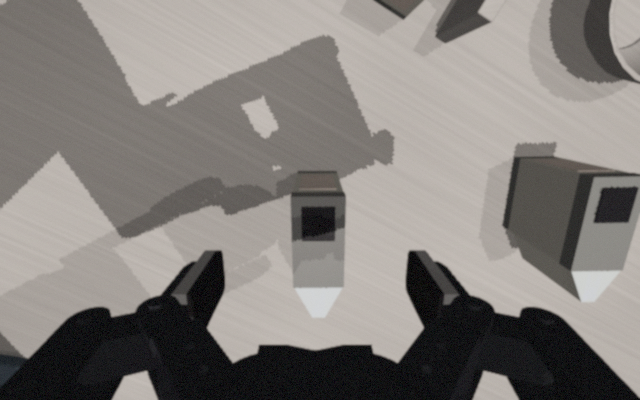

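```bash

python3 -m inch '[[-1,[0.005,0.003,0.3],[0,0,0]],[-1,[0.005,0.003,0.6],[0,0,0]],[-1,[0.005,0.003,0.8],[0,0,0]],[-1,[0.005,0.003,0.8],[0,0,0]]]'
python3 -m inch '[[-1,[0,0,0.15],[0,0,0]],[-1,[0,0,0.3],[0,0,0]],[-1,[0,0,0.36],[0,0,0]],[-1,[0,0,0.36],[0,0,0]],[0.5,[0,0,0.36],[0,0,0]],[1,[0,0,0.36],[0,0,0]],[1,[0,0,0.36],[0,0,0]],[1,[0,0,0.36],[0,0,0]],[1,[0,0,0.36],[0,0,0]],[1,[0,0,0.36],[0,0,0]],[1,[0,0,0.36],[0,0,0]],[1,[0,0,0.36],[0,0,0]]]' 60
python3 -m inch '[[1,[0,0,-0.2],[0,0,0]],[1,[0,0,-0.5],[0,0,0]],[1,[0,0,-0.5],[0,0,-0.02]],[1,[0,0,-0.5],[0,0,-0.04]],[1,[0,0,-0.5],[0,0,-0.06]],[1,[0,0,-0.5],[0,0,-0.08]],[1,[0,0,-0.5],[0,0,-0.1]],[1,[0,0,-0.5],[0,0,-0.12]],[1,[0,0,-0.5],[0,0,-0.14]],[1,[0,0,-0.5],[0,0,-0.16]],[1,[0,0,-0.5],[0,0,-0.18]],[1,[0,0,-0.5],[0,0,-0.2]],[1,[0,0,-0.5],[0,0,-0.22]],[1,[0,0,-0.5],[0,0,-0.22]]]'
python3 -m inch '[[1,[0,0,0],[0,0,-0.02]],[1,[0,0,0],[0,0,-0.04]],[1,[0,0,0],[0,0,-0.06]],[1,[0,0,0],[0,0,-0.08]],[1,[0,0,0],[0,0,-0.1]],[1,[0,0,0],[0,0,-0.12]],[1,[0,0,0],[0,0,-0.14]],[1,[0,0,0],[0,0,-0.16]],[1,[0,0,0],[0,0,-0.18]],[1,[0,0,0],[0,0,-0.2]],[1,[0,0,0],[0,0,-0.2]]]'
python3 - <<'E'
from h import *
plan([.5,-.055,.085],179.8)
cv2.imwrite("pics/t7.png",cv2.resize(cans()[90:300,160:510],None,fx=2.2,fy=2.2))
E
```

```text
t: 19.05
tcp_pos: [0.4559, -0.1815, 0.0732]
tool_rot: [0.969, 0.249, -0.001, -0.002]
force: [-0.3, -0.3, -0.1]
finger_gap: 0.996
t: 20.25
tcp_pos: [0.4578, -0.1828, 0.0401]
tool_rot: [0.969, 0.247, 0.001, 0.001]
force: [-0.6, -0.5, 6.2]
finger_gap: 0.439
t: 21.65
tcp_pos: [0.4563, -0.1816, 0.0888]
tool_rot: [0.589, 0.808, 0.0, -0.001]
force: [0.9, 0.8, -3.3]
finger_gap: 0.439
t: 22.75
tcp_pos: [0.4565, -0.1819, 0.089]
tool_rot: [0.003, 1.0, 0.0, -0.001]
force: [-1.0, -0.1, -2.7]
finger_gap: 0.434
t 22.75 pos [ 0.4565 -0.1819  0.089 ] yaw 179.6586800623276 F [-0.9507 -0.0507 -2.7157] gap 0.43382916715526665
 shift [-0.4273  1.2711  0.0405] turn [ 0.0001 -0.0002 -0.0004]
px [347. 165.] c [648.1 -88.4] long 64.5 x 39.4 axis 1.0
px [377. 164.] c [ 649.2 -160.1] long 62.4 x 40.0 axis 179.3
px [261. 167.] c [650.4 121. ] long 62.6 x 39.3 axis 0.4
px [469. 206.] c [ 538.2 -379.5] long 100.2 x 41.7 axis 31.1
px [157. 217.] c [529.  367.4] long 100.6 x 41.0 axis 172.5
```

View pics/t7.png

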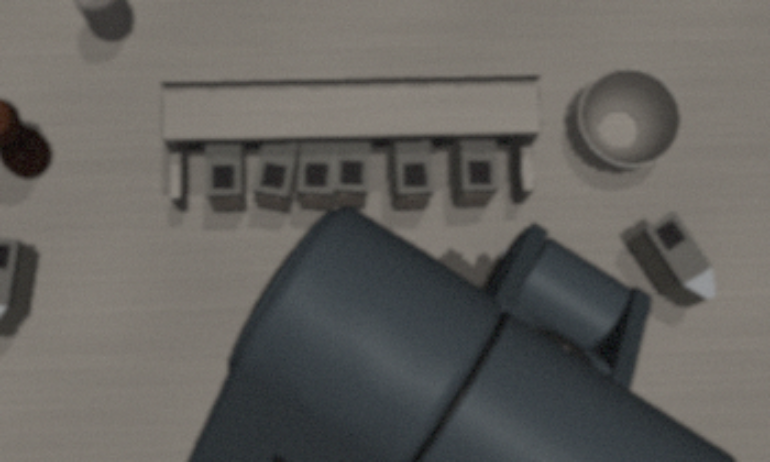

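```bash

python3 -m inch '[[1,[-0.2,0.4,0],[0,0,0]],[1,[-0.43,0.8,0],[0,0,0]],[1,[-0.43,0.8,0],[0,0,0]]]'
python3 -m inch '[[1,[0,0.3,0.1],[0,0,0]],[1,[0,0.46,0.2],[0,0,0]],[1,[0,0.46,0.47],[0,0,0]],[1,[0,0.46,0.47],[0,0,0]],[1,[0,0.46,0.47],[0,0,0]]]'
python3 - <<'E'
from h import *
plan([.603,-.0615,.0405],179.8)
cans()
E
```

```text
t: 23.1
tcp_pos: [0.502, -0.0984, 0.0893]
tool_rot: [0.001, 1.0, 0.0, 0.001]
force: [-0.6, -0.7, -2.4]
finger_gap: 0.434
t: 23.6
tcp_pos: [0.5, -0.0565, 0.0419]
tool_rot: [0.003, 1.0, 0.0, -0.001]
force: [-0.5, -0.8, -1.9]
finger_gap: 0.439
t 23.6 pos [ 0.5    -0.0565  0.0419] yaw 179.702450746065 F [-0.5185 -0.7935 -1.889 ] gap 0.4393624942240455
 shift [-1.0306 -0.0449  0.0125] turn [ 0.     -0.0003 -0.0003]
px [347. 165.] c [648.  -88.4] long 64.0 x 39.5 axis 1.7
px [377. 164.] c [ 649.5 -160.2] long 63.7 x 39.6 axis 179.0
px [261. 166.] c [650.4 120.4] long 61.4 x 38.7 axis 0.0
px [469. 206.] c [ 537.6 -378.7] long 100.1 x 41.1 axis 29.1
px [157. 217.] c [529.1 366.5] long 100.8 x 41.8 axis 174.0
```

```bash

python3 -m inch '[[1,[-0.1,0,0.01],[0,0,0]],[1,[-0.2,0,0.01],[0,0,0]],[1,[-0.3,0,0.01],[0,0,0]],[1,[-0.35,-0.01,0.01],[0,0,0]],[1,[-0.4,-0.02,0.01],[0,0,0]],[1,[-0.45,-0.03,0.01],[0,0,0]],[1,[-0.5,-0.036,0.01],[0,0,0]],[1,[-0.55,-0.042,0.01],[0,0,0]],[1,[-0.6,-0.048,0.01],[0,0,0]],[1,[-0.65,-0.048,0.01],[0,0,0]],[1,[-0.7,-0.048,0.01],[0,0,0]],[1,[-0.75,-0.048,0.01],[0,0,0]],[1,[-0.8,-0.048,0.01],[0,0,0]],[1,[-0.85,-0.048,0.01],[0,0,0]],[1,[-0.9,-0.048,0.01],[0,0,0]],[1,[-0.95,-0.048,0.01],[0,0,0]],[1,[-1,-0.048,0.01],[0,0,0]],[1,[-1,-0.048,0.01],[0,0,0]]]'
python3 -m inch '[[1,[-0.02,0,0.02],[0,0,0]],[1,[-0.02,0,0.02],[0,0,0]],[0,[-0.02,0,0.02],[0,0,0]],[-0.5,[-0.02,0,0.02],[0,0,0]],[-0.5,[-0.02,0,0.02],[0,0,0]],[-0.5,[-0.02,0,0.02],[0,0,0]],[-0.5,[0.2,0,0.02],[0,0,0]],[-0.5,[0.5,0,0.02],[0,0,0]],[0.5,[0.6,0,0.02],[0,0,0]],[1,[0.6,0,0.02],[0,0,0]],[1,[0.6,0,0.02],[0,0,0]],[1,[0.6,0,0.02],[0,0,0]],[1,[0.6,0,0.02],[0,0,0]],[1,[0.6,0,0.02],[0,0,0]],[1,[0.6,0,0.02],[0,0,0]]]'
python3 - <<'E'
from h import *
plan([.607,-.0615,.034],179.8)
cv2.imwrite("pics/t8.png",cv2.resize(cans()[90:300,160:510],None,fx=2.2,fy=2.2))
cv2.imwrite("pics/s8.png",cv2.resize(snapshot("scene")[0][170:330,200:460],None,fx=3,fy=3))
E
```

```text
t: 25.45
tcp_pos: [0.6004, -0.0612, 0.0409]
tool_rot: [0.002, 1.0, 0.0, -0.0]
force: [-1.6, 1.6, -3.6]
finger_gap: 0.435
t: 26.95
tcp_pos: [0.5409, -0.0613, 0.0392]
tool_rot: [0.002, 1.0, -0.0, 0.0]
force: [0.3, 0.2, 0.1]
finger_gap: 0.005
t 26.95 pos [ 0.5409 -0.0613  0.0392] yaw 179.815154389071 F [0.3262 0.239  0.1418] gap 0.00479693880751583
 shift [-0.6614  0.0002  0.0527] turn [-0.      0.0001  0.    ]
px [377. 164.] c [ 649.5 -160.5] long 63.6 x 39.8 axis 0.2
px [261. 163.] c [656.  120.5] long 50.6 x 38.6 axis 179.9
px [469. 206.] c [ 537.7 -379. ] long 99.9 x 41.5 axis 30.0
px [157. 217.] c [529.2 367.5] long 100.5 x 42.1 axis 172.1
```

View pics/t8.png

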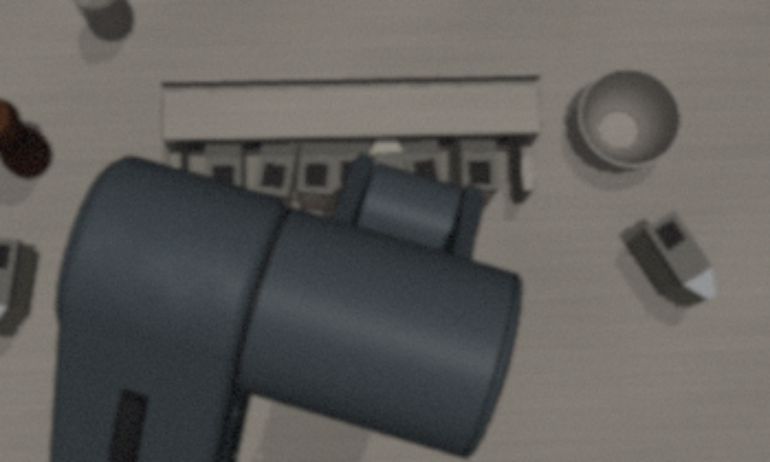

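View pics/s8.png

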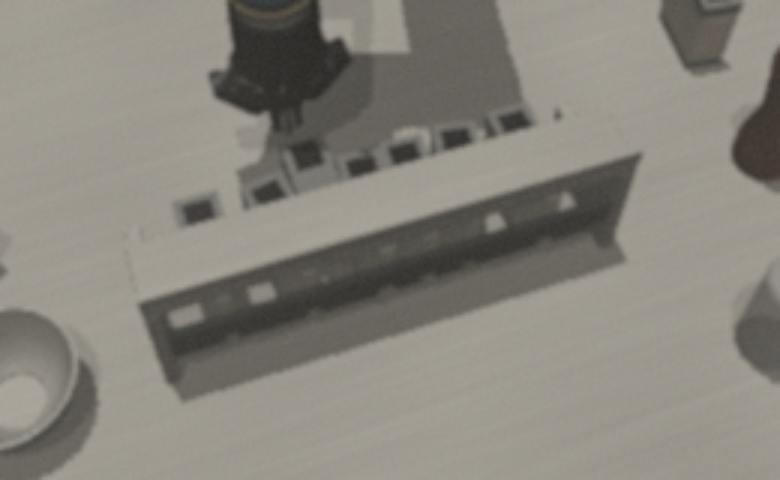

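Canister C is partly in at scene-crop pixel (305,155), upright and between its neighbours. I now push it home.

```bash

python3 -m inch '[[1,[-0.2,0,0.05],[0,0,0]],[1,[-0.3,0,0.05],[0,0,0]],[1,[-0.36,0,0.05],[0,0,0]],[1,[-0.4,0,0.05],[0,0,0]],[1,[-0.44,0,0.05],[0,0,0]],[1,[-0.48,0,0.05],[0,0,0]],[1,[-0.52,0,0.05],[0,0,0]],[1,[-0.56,0,0.05],[0,0,0]],[1,[-0.6,0,0.05],[0,0,0]],[1,[-0.64,0,0.05],[0,0,0]],[1,[-0.67,0,0.05],[0,0,0]],[1,[-0.67,0,0.05],[0,0,0]]]'
python3 -m inch '[[1,[-0.01,0,0],[0,0,0]],[1,[-0.015,0,0],[0,0,0]],[1,[-0.015,0,0],[0,0,0]]]'
python3 -m inch '[[1,[0.2,0,0],[0,0,0]],[1,[0.6,0,0],[0,0,0]],[0,[0.6,0,-0.4],[0,0,0]],[-1,[0.7,0,-0.9],[0,0,0]],[-1,[0.7,-0.4,-1],[0,0,0]],[-1,[0.7,-0.8,-1],[0,0,0]],[-1,[0.7,-0.9,-1],[0,0,0]]]'
python3 - <<'E'
from h import *
plan([.5719,-.36,.155],30)
cv2.imwrite("pics/t9.png",cv2.resize(cans()[90:300,160:510],None,fx=2.2,fy=2.2))
cv2.imwrite("pics/s9.png",cv2.resize(snapshot("scene")[0][170:330,200:460],None,fx=3,fy=3))
E
```

```text
t: 28.25
tcp_pos: [0.6076, -0.0615, 0.0341]
tool_rot: [0.002, 1.0, 0.0, -0.0]
force: [-2.8, 0.1, 0.3]
finger_gap: -0.002
t: 28.55
tcp_pos: [0.6087, -0.0614, 0.0342]
tool_rot: [0.002, 1.0, 0.0, -0.0]
force: [-5.1, 0.2, -0.3]
finger_gap: -0.0
t: 29.25
tcp_pos: [0.5423, -0.1562, 0.1366]
tool_rot: [0.003, 1.0, -0.003, 0.005]
force: [-0.3, -0.2, 1.2]
finger_gap: 0.852
t 29.25 pos [ 0.5423 -0.1562  0.1366] yaw 179.6289952552704 F [-0.2807 -0.223   1.2285] gap 0.8522608072684383
 shift [-0.3114 -2.0365 -0.1704] turn [0.0017 0.0017 0.4156]
px [261. 167.] c [650.  120.5] long 61.9 x 39.3 axis 179.9
px [469. 206.] c [ 537.8 -379.1] long 99.9 x 40.8 axis 29.3
px [157. 217.] c [529.3 367.2] long 101.2 x 42.1 axis 173.6
```

View pics/t9.png

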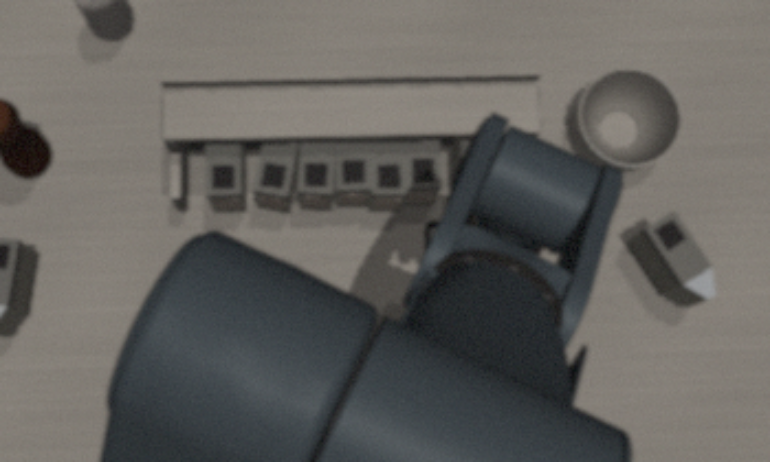

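View pics/s9.png

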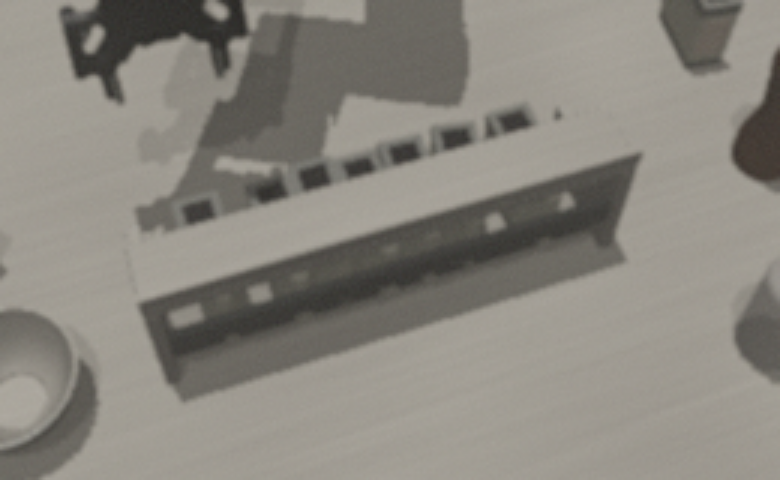

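```bash

python3 -m inch '[[-1,[-0.05,-0.4,-0.15],[0,0,0]],[-1,[-0.1,-0.8,-0.17],[0,0,0]],[-1,[-0.15,-1,-0.17],[0,0,0]]]'
python3 -m inch '[[-1,[-0.08,-0.4,0],[0,0,0]],[-1,[-0.15,-0.8,0],[0,0,0]],[-1,[-0.16,-1,0],[0,0,0]],[-1,[-0.16,-1,0],[0,0,0.02]],[-1,[-0.16,-1,0],[0,0,0.04]],[-1,[-0.16,-1,0],[0,0,0.06]],[-1,[-0.16,-1,0],[0,0,0.08]],[-1,[-0.16,-1,0],[0,0,0.1]],[-1,[-0.16,-1,0],[0,0,0.12]],[-1,[-0.16,-1,0],[0,0,0.14]],[-1,[-0.16,-1,0],[0,0,0.16]],[-1,[-0.16,-1,0],[0,0,0.18]],[-1,[-0.16,-1,0],[0,0,0.2]],[-1,[-0.16,-1,0],[0,0,0.22]],[-1,[-0.16,-1,0],[0,0,0.24]],[-1,[-0.16,-1,0],[0,0,0.26]],[-1,[-0.16,-1,0],[0,0,0.28]],[-1,[-0.16,-1,0],[0,0,0.3]],[-1,[-0.16,-1,0],[0,0,0.32]],[-1,[-0.16,-1,0],[0,0,0.34]]]'
python3 - <<'E'
from h import *
plan([.5717,-.3598,.155],29.9)
E
```

```text
t: 29.65
tcp_pos: [0.5549, -0.2532, 0.1519]
tool_rot: [0.002, 1.0, -0.001, 0.002]
force: [-0.2, -0.2, 0.1]
finger_gap: 1.004
t: 31.65
tcp_pos: [0.5698, -0.3494, 0.1506]
tool_rot: [0.878, 0.479, 0.0, -0.0]
force: [0.4, -1.0, 0.1]
finger_gap: 0.998
t 31.65 pos [ 0.5698 -0.3494  0.1506] yaw 57.19540528215847 F [ 0.4233 -0.9777  0.1353] gap 0.9983743514983116
 shift [-0.0771  0.072  -0.0439] turn [-0.0001 -0.0001  0.0758]
```

```bash

python3 -m inch '[[-1,[-0.077,0.072,0],[0,0,0.02]],[-1,[-0.077,0.072,0],[0,0,0.04]],[-1,[-0.077,0.072,0],[0,0,0.06]],[-1,[-0.077,0.072,0],[0,0,0.076]],[-1,[-0.077,0.072,0],[0,0,0.076]]]'
python3 - <<'E'
from h import *
plan([.5717,-.3598,.04],29.9)
p,d,W=cloud("wrist"); cv2.imwrite("pics/w10.png",p)
E
```

```text
t: 32.15
tcp_pos: [0.5716, -0.36, 0.1506]
tool_rot: [0.966, 0.26, 0.0, -0.001]
force: [0.3, 0.1, 0.4]
finger_gap: 1.0
t 32.15 pos [ 0.5716 -0.36    0.1506] yaw 30.136972440968314 F [0.3455 0.0703 0.3665] gap 0.9998912830530652
 shift [0.001  0.0001 1.1061] turn [-0.0002 -0.0001  0.0007]
```

View pics/w10.png

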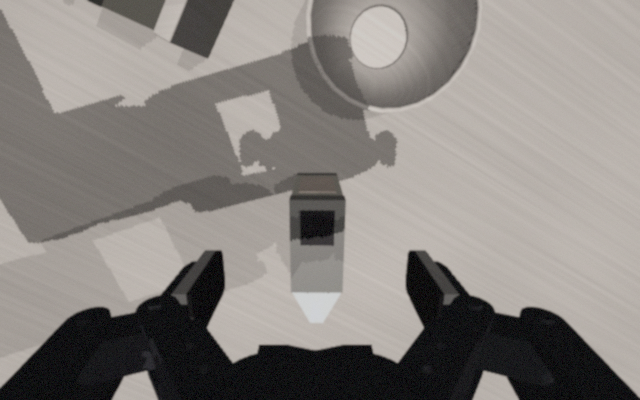

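```bash

python3 -m inch '[[-1,[0,0,0.3],[0,0,0]],[-1,[0,0,0.6],[0,0,0]],[-1,[0,0,0.8],[0,0,0]],[-1,[0,0,0.8],[0,0,0]]]'
python3 -m inch '[[-1,[0,0,0.15],[0,0,0]],[-1,[0,0,0.3],[0,0,0]],[-1,[0,0,0.31],[0,0,0]],[-1,[0,0,0.31],[0,0,0]],[0.5,[0,0,0.31],[0,0,0]],[1,[0,0,0.31],[0,0,0]],[1,[0,0,0.31],[0,0,0]],[1,[0,0,0.31],[0,0,0]],[1,[0,0,0.31],[0,0,0]],[1,[0,0,0.31],[0,0,0]],[1,[0,0,0.31],[0,0,0]],[1,[0,0,0.31],[0,0,0]]]' 60
python3 -m inch '[[1,[0,0,-0.2],[0,0,0]],[1,[0,0,-0.5],[0,0,0]],[1,[-0.1,-0.35,-0.5],[0,0,0]],[1,[-0.2,-0.7,-0.5],[0,0,0]],[1,[-0.2,-0.7,-0.5],[0,0,0]]]'
python3 -m inch '[[1,[-0.1,-0.4,0],[0,0,0]],[1,[-0.22,-0.8,0],[0,0,0]],[1,[-0.22,-0.8,0],[0,0,-0.02]],[1,[-0.22,-0.8,0],[0,0,-0.04]],[1,[-0.22,-0.8,0],[0,0,-0.06]],[1,[-0.22,-0.8,0],[0,0,-0.08]],[1,[-0.22,-0.8,0],[0,0,-0.1]],[1,[-0.22,-0.8,0],[0,0,-0.12]],[1,[-0.22,-0.8,0],[0,0,-0.14]],[1,[-0.22,-0.8,0],[0,0,-0.16]],[1,[-0.22,-0.8,0],[0,0,-0.18]],[1,[-0.22,-0.8,0],[0,0,-0.2]],[1,[-0.22,-0.8,0],[0,0,-0.22]],[1,[-0.22,-0.8,0],[0,0,-0.24]],[1,[-0.22,-0.8,0],[0,0,-0.26]],[1,[-0.22,-0.8,0],[0,0,-0.28]],[1,[-0.22,-0.8,0],[0,0,-0.3]],[1,[-0.22,-0.8,0],[0,0,-0.32]],[1,[-0.22,-0.8,0],[0,0,-0.32]]]'
python3 - <<'E'
from h import *
plan([.5,-.13,.09],179.8)
cv2.imwrite("pics/t11.png",cv2.resize(cans()[90:300,160:510],None,fx=2.2,fy=2.2))
p,d,W=cloud("scene"); cv2.imwrite("pics/s11.png",cv2.resize(p[170:330,200:460],None,fx=3,fy=3))
np.save("Ws.npy",W)
m=(W[...,0]>.605)&(W[...,0]<.668)&(W[...,2]>.084)&(W[...,2]<.096)
n,l,s,c=cv2.connectedComponentsWithStats(m.astype(np.uint8))
for i in range(1,n):
    if s[i,4]>30: q=W[l==i]; print(s[i],q[:,0].min(),q[:,1].min(),q[:,1].max())
E
```

```text
t: 32.6
tcp_pos: [0.5691, -0.3592, 0.0676]
tool_rot: [0.966, 0.26, -0.002, -0.003]
force: [-1.0, 0.8, -0.3]
finger_gap: 1.0
t: 33.8
tcp_pos: [0.5714, -0.3621, 0.0411]
tool_rot: [0.966, 0.259, 0.0, 0.001]
force: [0.6, 0.7, 4.6]
finger_gap: 0.443
t: 34.3
tcp_pos: [0.512, -0.3046, 0.0883]
tool_rot: [0.966, 0.26, -0.004, -0.006]
force: [1.2, -0.6, -2.3]
finger_gap: 0.436
t: 36.2
tcp_pos: [0.4591, -0.2528, 0.0896]
tool_rot: [0.299, 0.954, 0.0, -0.001]
force: [0.3, -0.6, -2.2]
finger_gap: 0.436
t 36.2 pos [ 0.4591 -0.2528  0.0896] yaw 145.2372787711799 F [ 0.2834 -0.6056 -2.1926] gap 0.43595474250876637
 shift [ 0.3639  1.2419 -0.0031] turn [ 0.0001 -0.0002 -0.096 ]
px [377. 164.] c [ 649.3 -160.2] long 63.3 x 40.0 axis 179.8
px [261. 167.] c [650.1 120.2] long 61.7 x 39.1 axis 179.4
px [157. 217.] c [529.1 367.3] long 100.5 x 41.3 axis 172.2
[362 203  18  12 131] 0.6185718122666758 0.10066660521851584 0.14104989914393157
[344 210  16  11 132] 0.6177280856596691 0.0462195725289066 0.08802929854854191
[282 214  62  25 534] 0.6162493455209165 -0.11754209868738598 0.03990466349775118
[258 233  17  13 146] 0.617490427254619 -0.1794055043131518 -0.14053405645110023
```

View pics/t11.png

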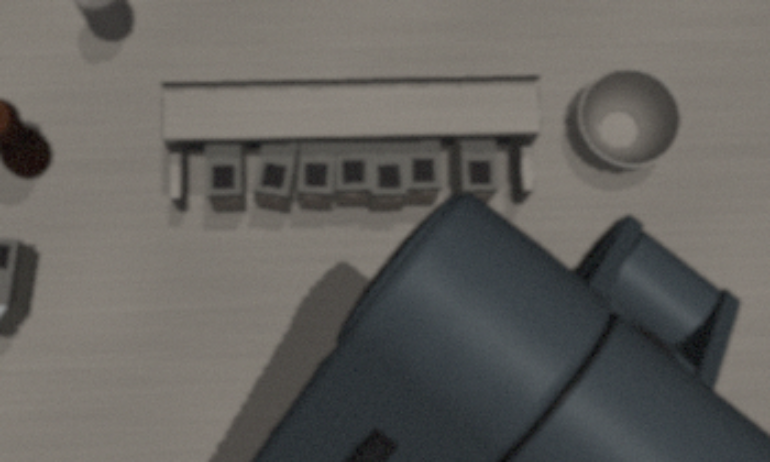

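View pics/s11.png

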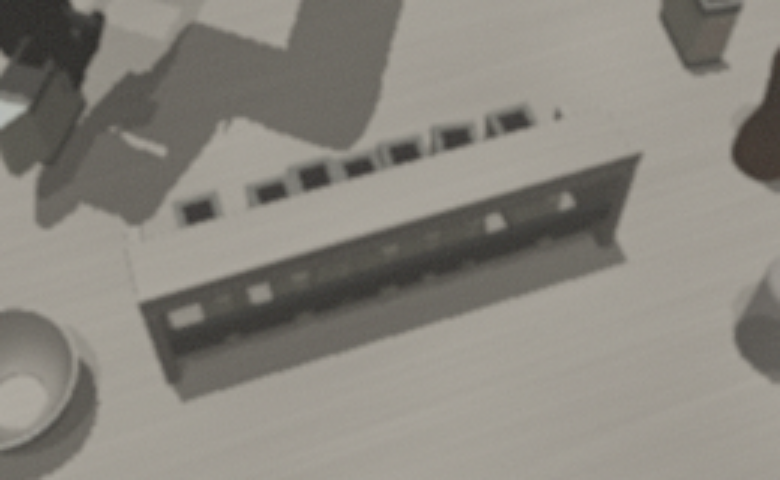

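```bash

python3 -m inch '[[1,[0.1,0.25,0],[0,0,-0.02]],[1,[0.2,0.6,0],[0,0,-0.04]],[1,[0.25,0.85,0],[0,0,-0.06]],[1,[0.25,0.85,0],[0,0,-0.08]],[1,[0.25,0.85,0],[0,0,-0.096]],[1,[0.25,0.85,0],[0,0,-0.096]]]'
python3 - <<'E'
from h import *
plan([.5,-.129,.0425],179.8)
E
```

```text
t: 36.9
tcp_pos: [0.4874, -0.1685, 0.0901]
tool_rot: [0.002, 1.0, 0.0, -0.0]
force: [0.2, -0.3, -1.8]
finger_gap: 0.438
t 36.9 pos [ 0.4874 -0.1685  0.0901] yaw 179.7396409013035 F [ 0.2426 -0.2556 -1.7958] gap 0.4375382129550655
 shift [-0.1245  0.3956  0.4763] turn [ 0.     -0.0001 -0.0002]
```

```bash

python3 -m inch '[[1,[-0.06,0.2,0.1],[0,0,0]],[1,[-0.125,0.396,0.3],[0,0,0]],[1,[-0.125,0.396,0.476],[0,0,0]],[1,[-0.125,0.396,0.476],[0,0,0]],[1,[-0.125,0.396,0.476],[0,0,0]]]'
python3 - <<'E'
from h import *
plan([.603,-.138,.0425],179.8)
p,d,W=cloud("scene")
m=(abs(W[...,1]+.129)<.025)&(W[...,0]>.5)&(W[...,0]<.609)&(W[...,2]>.085)&(W[...,2]<.1)
q=W[m]; tip=q[q[:,0]>q[:,0].max()-.012]; print("max x",q[:,0].max(),"tip y",tip[:,1].min(),tip[:,1].max())
E
```

```text
t: 37.4
tcp_pos: [0.4999, -0.1295, 0.0425]
tool_rot: [0.003, 1.0, 0.0, -0.0]
force: [-0.3, -0.4, -2.3]
finger_gap: 0.438
t 37.4 pos [ 0.4999 -0.1295  0.0425] yaw 179.67518876805403 F [-0.2811 -0.4452 -2.3296] gap 0.43768247452383024
 shift [-1.0314 -0.0793 -0.0005] turn [ 0.     -0.0001 -0.0003]
max x 0.5895950713506978 tip y -0.13696234911079608 -0.11979598672714871
```

```bash

python3 -m inch '[[1,[-0.1,0,0],[0,0,0]],[1,[-0.2,0,0],[0,0,0]],[1,[-0.3,0,0],[0,0,0]],[1,[-0.35,-0.015,0],[0,0,0]],[1,[-0.4,-0.03,0],[0,0,0]],[1,[-0.45,-0.045,0],[0,0,0]],[1,[-0.5,-0.06,0],[0,0,0]],[1,[-0.55,-0.075,0],[0,0,0]],[1,[-0.6,-0.082,0],[0,0,0]],[1,[-0.65,-0.082,0],[0,0,0]],[1,[-0.7,-0.082,0],[0,0,0]],[1,[-0.75,-0.082,0],[0,0,0]],[1,[-0.8,-0.082,0],[0,0,0]],[1,[-0.85,-0.082,0],[0,0,0]],[1,[-0.9,-0.082,0],[0,0,0]],[1,[-0.95,-0.082,0],[0,0,0]],[1,[-1,-0.082,0],[0,0,0]],[1,[-1,-0.082,0],[0,0,0]]]'
python3 - <<'E'
from h import *
plan([.603,-.138,.041],179.8)
cv2.imwrite("pics/t12.png",cv2.resize(cans()[90:300,160:510],None,fx=2.2,fy=2.2))
cv2.imwrite("pics/s12.png",cv2.resize(snapshot("scene")[0][170:330,200:460],None,fx=3,fy=3))
E
```

```text
t: 39.25
tcp_pos: [0.5965, -0.1372, 0.0418]
tool_rot: [0.001, 1.0, 0.001, -0.004]
force: [-6.9, 0.2, -0.6]
finger_gap: 0.44
t 39.25 pos [ 0.5965 -0.1372  0.0418] yaw 179.83479695241368 F [-6.9246  0.2123 -0.6032] gap 0.44048688192263014
 shift [-0.0649 -0.0076  0.0071] turn [ 0.0003 -0.0014  0.0001]
px [332. 159.] c [657.  -38.3] long 114.1 x 46.7 axis 88.6
px [157. 217.] c [529.4 367.2] long 101.0 x 41.1 axis 173.3
```

View pics/s12.png

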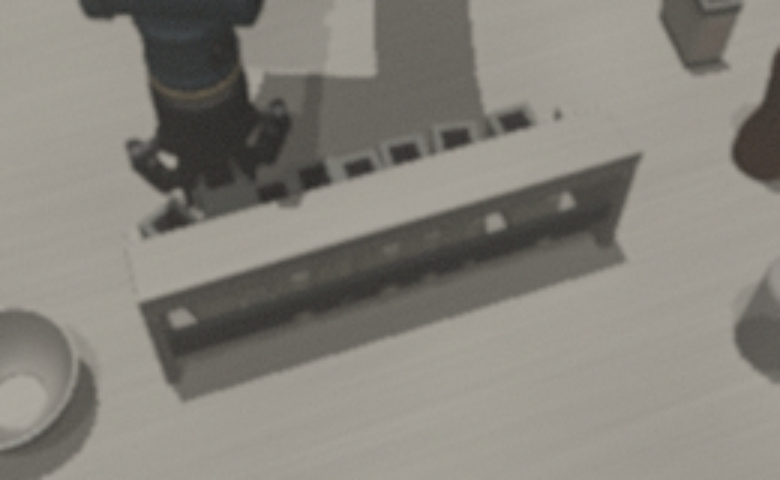

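View pics/t12.png

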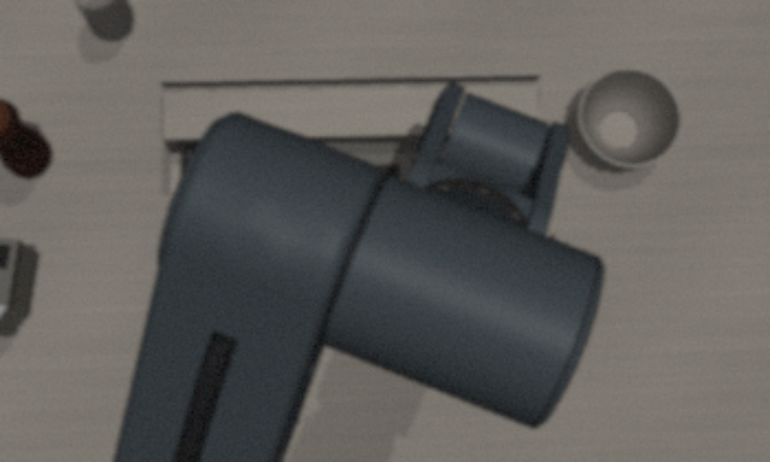

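```bash
python3 - <<'E'
from h import *
p=snapshot("scene")[0]; cv2.imwrite("pics/s13.png",cv2.resize(p[215:300,235:335],None,fx=7,fy=7,interpolation=cv2.INTER_CUBIC))
E
```

```text
(no output)
```

View pics/s13.png

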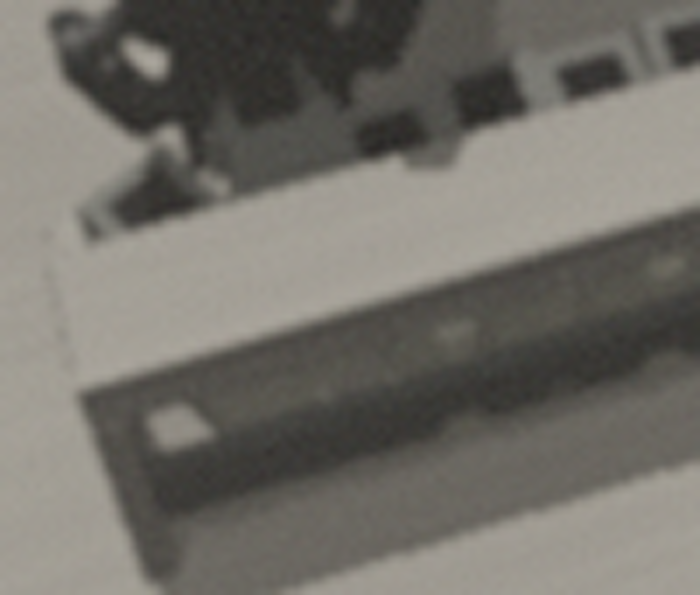

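```bash

python3 -m inch '[[1,[-0.02,0,0],[0,0,0]],[1,[-0.04,0,0],[0,0,0]],[1,[-0.04,0,0],[0,0,0]],[1,[-0.04,0,0],[0,0,0]]]'
python3 - <<'E'
from h import *
p=snapshot("scene")[0]; cv2.imwrite("pics/s14.png",cv2.resize(p[215:300,235:335],None,fx=7,fy=7,interpolation=cv2.INTER_CUBIC))
plan([.603,-.138,.041],179.8)
E
```

```text
t: 39.8
tcp_pos: [0.5976, -0.1371, 0.0416]
tool_rot: [0.001, 1.0, 0.001, -0.007]
force: [-13.4, -1.2, 2.7]
finger_gap: 0.438
t 39.85 pos [ 0.5975 -0.1371  0.0416] yaw 179.85020802488157 F [-13.6489  -2.1242   1.7932] gap 0.438675262443391
 shift [-0.0548 -0.0093  0.0052] turn [ 0.0005 -0.0023  0.0001]
```

View pics/s14.png

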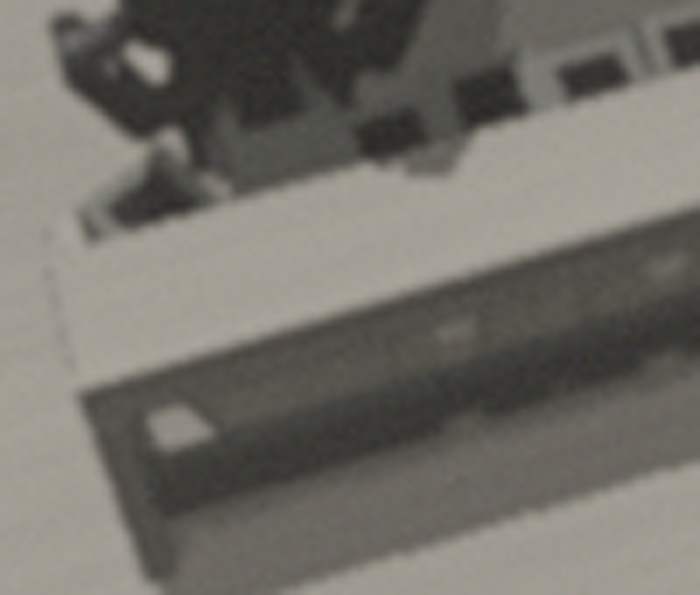

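Row_5 has yawed and jammed: its front is against the panel and its nose is turned toward the new canister. I will back off slightly and use the held canister's shoulder to press row_5 flush against the end panel, which squares it.

```bash

python3 -m inch '[[1,[0.06,0,0],[0,0,0]],[1,[0.1,0,0],[0,0,0]],[1,[0.1,-0.03,0],[0,0,0]],[1,[0.1,-0.06,0],[0,0,0]],[1,[0.1,-0.08,0],[0,0,0]],[1,[0.1,-0.08,0],[0,0,0]]]'
python3 - <<'E'
from h import *
p=snapshot("scene")[0]; cv2.imwrite("pics/s15.png",cv2.resize(p[215:300,235:335],None,fx=7,fy=7,interpolation=cv2.INTER_CUBIC))
plan([.603,-.138,.041],179.8)
E
```

```text
t: 40.45
tcp_pos: [0.5943, -0.1398, 0.0431]
tool_rot: [0.0, 1.0, 0.004, -0.0]
force: [1.3, 18.6, 2.6]
finger_gap: 0.437
t 40.5 pos [ 0.5943 -0.1397  0.0431] yaw -179.99351885522952 F [ 1.2307 19.3946  1.9996] gap 0.4357931237138694
 shift [-0.087   0.017   0.0208] turn [ 0.0012 -0.0001  0.0006]
```

View pics/s15.png

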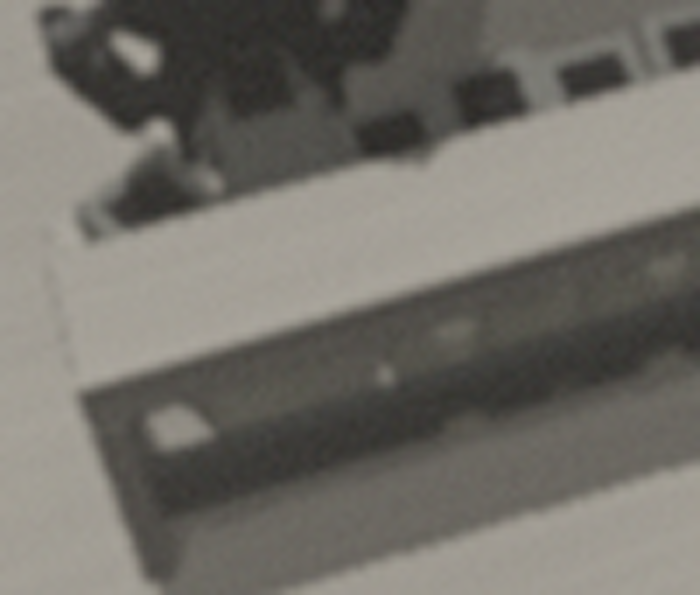

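```bash

python3 -m inch '[[1,[0.05,0.05,0],[0,0,0]],[1,[0.2,0.05,0],[0,0,0]],[1,[0.4,0.05,0],[0,0,0]],[1,[0.6,0.05,0],[0,0,0]],[1,[0.8,0.05,0],[0,0,0]],[1,[1,0.05,0],[0,0,0]],[1,[1,0.05,0],[0,0,0]]]'
python3 - <<'E'
from h import *
p=snapshot("scene")[0]; cv2.imwrite("pics/s16.png",cv2.resize(p[205:300,225:335],None,fx=7,fy=6,interpolation=cv2.INTER_CUBIC))
plan([.43,-.2,.0415],179.8)
E
```

```text
t: 41.2
tcp_pos: [0.4926, -0.1408, 0.0431]
tool_rot: [0.002, 1.0, -0.0, -0.0]
force: [0.2, 0.6, -2.1]
finger_gap: 0.438
t 41.25 pos [ 0.4948 -0.1416  0.0432] yaw 179.73213853071428 F [ 0.1756  0.0793 -1.4357] gap 0.4396612038423881
 shift [ 0.6454 -0.5872  0.0166] turn [-0.0002  0.0004 -0.0002]
```

View pics/s16.png

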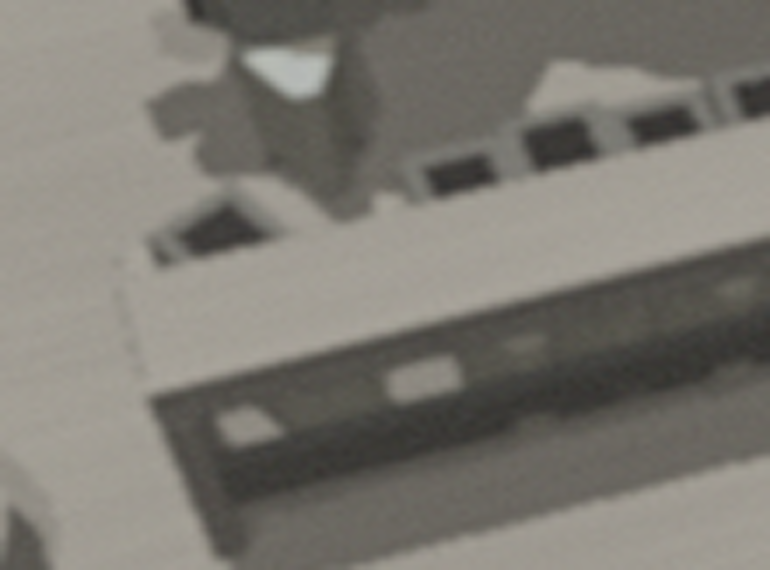

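```bash

python3 -m inch '[[1,[0.3,-0.3,0],[0,0,0]],[1,[0.645,-0.587,0],[0,0,0]],[1,[0.645,-0.587,0.018],[0,0,0]],[1,[0.645,-0.587,0.018],[0,0,0]],[-0.5,[0.645,-0.587,0.018],[0,0,0]],[-1,[0.645,-0.587,0.018],[0,0,0]],[-1,[0.645,-0.587,0.018],[0,0,0]],[-1,[0.645,-0.587,0.018],[0,0,0]],[-1,[0.645,-0.587,-0.3],[0,0,0]],[-1,[0.645,-0.587,-0.7],[0,0,0]],[-1,[0.4,-0.4,-0.95],[0,0,0]],[-1,[0,0,-0.95],[0,0,0]],[-1,[-0.1,0,-0.95],[0,0,0]]]'
python3 - <<'E'
from h import *
plan([.55,-.19,.14],179.8)
p,d,W=cloud("wrist"); cv2.imwrite("pics/w17.png",p)
cv2.imwrite("pics/t17.png",cv2.resize(cans()[90:300,160:510],None,fx=2.2,fy=2.2))
E
```

```text
t: 42.55
tcp_pos: [0.5067, -0.1377, 0.1394]
tool_rot: [-0.0, 1.0, -0.0, 0.002]
force: [-0.2, -0.7, 0.9]
finger_gap: 1.002
t 42.55 pos [ 0.5067 -0.1377  0.1394] yaw -179.99731939504753 F [-0.1646 -0.7063  0.909 ] gap 1.002367511391039
 shift [-0.4327 -0.523  -0.0041] turn [-0.0001  0.0006  0.0006]
px [261. 167.] c [650.2 120.6] long 62.2 x 38.7 axis 0.3
px [157. 217.] c [529.4 367.3] long 100.8 x 41.0 axis 171.4
```

View pics/w17.png

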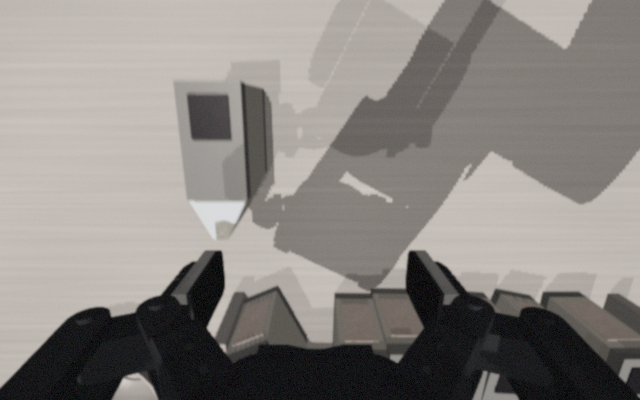

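View pics/t17.png

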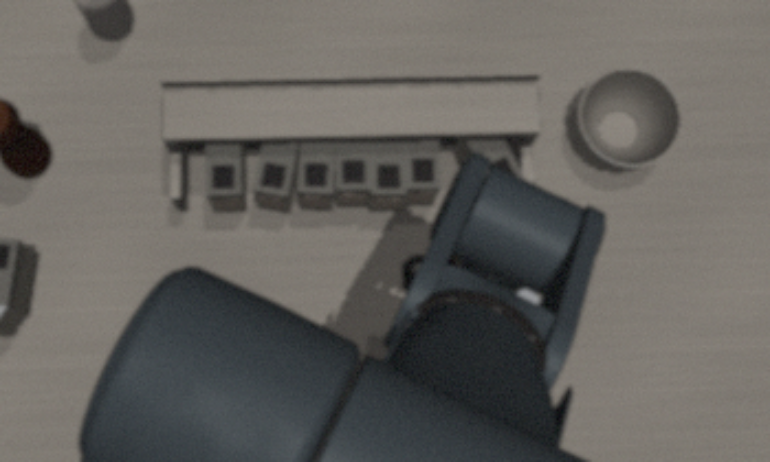

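```bash

python3 - <<'E'
from h import *
p,d,W=cloud("scene")
m=(W[...,0]>.60)&(W[...,0]<.672)&(W[...,2]>.084)&(W[...,2]<.097)&(W[...,1]<-.12)&(W[...,1]>-.215)
q=W[m][:,:2]*1000
print(len(q)); h=cv2.convexHull(q.astype(np.float32))[:,0]; print(h.round(0).tolist())
p=snapshot("scene")[0]; cv2.imwrite("pics/s18.png",cv2.resize(p[205:300,225:335],None,fx=7,fy=6,interpolation=cv2.INTER_CUBIC))
E
```

```text
159
[[647.0, -176.0], [644.0, -160.0], [640.0, -162.0], [618.0, -172.0], [616.0, -174.0], [615.0, -176.0], [615.0, -181.0], [624.0, -204.0], [630.0, -210.0], [642.0, -205.0], [644.0, -203.0], [647.0, -193.0]]
```

View pics/s18.png

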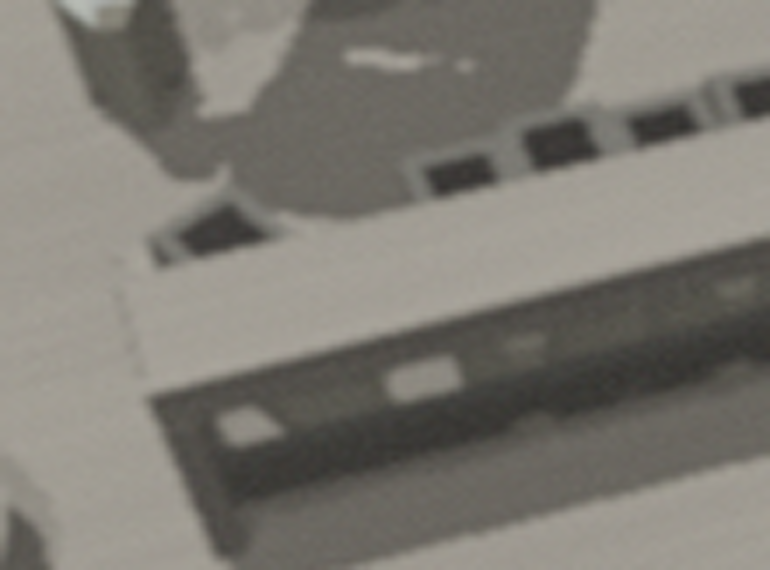

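```bash

python3 -m inch '[[-0.3,[-0.4,-0.15,0],[0,0,-0.02]],[-0.3,[-0.8,-0.4,0],[0,0,-0.04]],[-0.3,[-1,-0.5,0],[0,0,-0.069]],[-0.3,[-1,-0.5,0],[0,0,-0.069]],[-0.3,[-1,-0.5,0],[0,0,-0.069]]]'
python3 - <<'E'
from h import *
plan([.633,-.188,.08],205)
p,d,W=cloud("wrist"); cv2.imwrite("pics/w19.png",p)
m=(W[...,0]>.60)&(W[...,0]<.672)&(W[...,2]>.084)&(W[...,2]<.097)&(W[...,1]<-.15)&(W[...,1]>-.215)
q=W[m][:,:2]*1000
if len(q): print(len(q)); h=cv2.convexHull(q.astype(np.float32))[:,0]; print(h.round(0).tolist())
E
```

```text
t: 43.25
tcp_pos: [0.6024, -0.192, 0.1367]
tool_rot: [-0.212, 0.977, 0.001, -0.001]
force: [0.6, 0.4, 0.5]
finger_gap: 0.653
t 43.25 pos [ 0.6024 -0.192   0.1367] yaw -155.48221123027508 F [0.5751 0.4352 0.4655] gap 0.6527046978994963
 shift [-0.2963 -0.0916  0.5658] turn [ 0.0003 -0.0003 -0.0013]
4261
[[672.0, -157.0], [672.0, -153.0], [672.0, -152.0], [671.0, -152.0], [670.0, -152.0], [650.0, -161.0], [613.0, -178.0], [613.0, -178.0], [613.0, -179.0], [615.0, -185.0], [619.0, -193.0], [620.0, -196.0], [628.0, -213.0], [628.0, -213.0], [640.0, -208.0], [655.0, -201.0], [670.0, -194.0], [671.0, -194.0], [671.0, -193.0], [672.0, -187.0], [672.0, -185.0]]
```

View pics/w19.png

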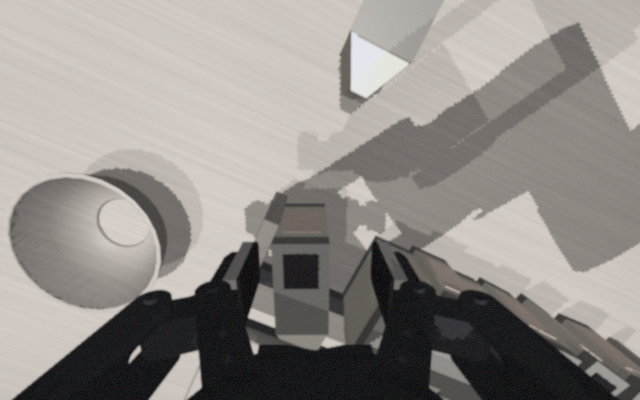

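```bash

python3 -m inch '[[-0.3,[-0.15,-0.107,0],[0,0,0]],[-0.3,[-0.277,-0.107,0.2],[0,0,0]],[-0.3,[-0.277,-0.107,0.45],[0,0,0]],[-0.3,[-0.277,-0.107,0.57],[0,0,0]],[-0.3,[-0.277,-0.107,0.575],[0,0,0]]]'
python3 - <<'E'
from h import *
plan([.632,-.190,.079],204.5)
p=snapshot("scene")[0]; cv2.imwrite("pics/s20.png",cv2.resize(p[190:290,210:330],None,fx=6,fy=6,interpolation=cv2.INTER_CUBIC))
p,d,W=cloud("wrist"); cv2.imwrite("pics/w20.png",p)
E
```

```text
t: 43.8
tcp_pos: [0.6307, -0.1883, 0.0779]
tool_rot: [-0.213, 0.977, 0.002, -0.002]
force: [-0.1, 0.2, 0.1]
finger_gap: 0.65
t 43.8 pos [ 0.6307 -0.1883  0.0779] yaw -155.40989647413087 F [-0.0901  0.2391  0.0898] gap 0.6496810747709232
 shift [-0.0046 -0.0211 -0.0109] turn [ 0.0008 -0.0006  0.0002]
```

View pics/s20.png

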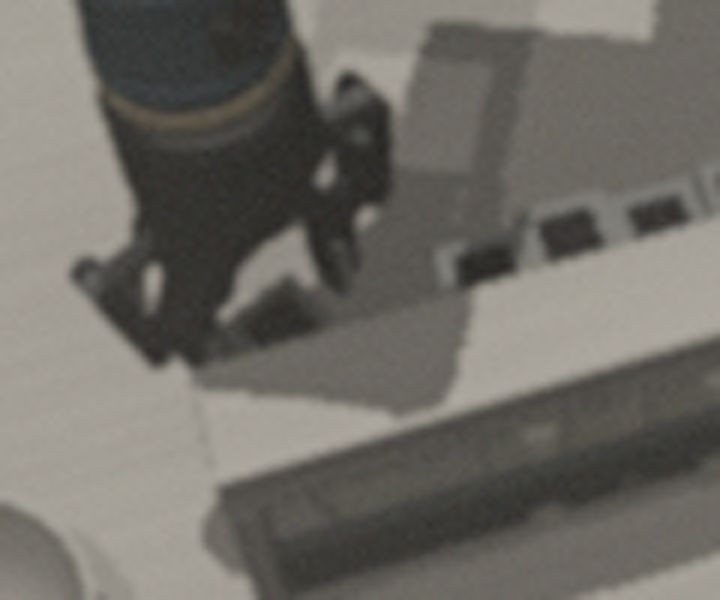

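View pics/w20.png

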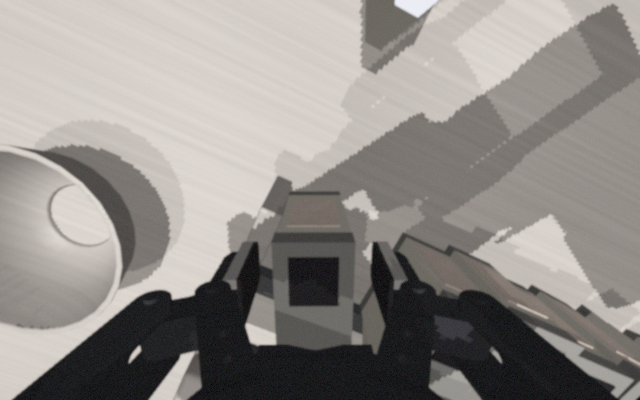

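```bash

python3 -m inch '[[-0.3,[0,-0.02,0.015],[0,0,0]],[0.3,[0,-0.02,0.015],[0,0,0]],[1,[0,-0.02,0.015],[0,0,0]],[1,[0,-0.02,0.015],[0,0,0]],[1,[0,-0.02,0.015],[0,0,0]],[1,[0,-0.02,0.015],[0,0,0]]]' 40
python3 -m inch '[[1,[0,0,0],[0,0,0.01]],[1,[0,0,0],[0,0,0.02]],[1,[0,0,0],[0,0,0.03]],[1,[0,0,0],[0,0,0.04]]]'
python3 - <<'E'
from h import *
plan([.632,-.188,.0765],179.8)
p=snapshot("scene")[0]; cv2.imwrite("pics/s21.png",cv2.resize(p[190:290,210:330],None,fx=6,fy=6,interpolation=cv2.INTER_CUBIC))
E
```

```text
t: 44.5
tcp_pos: [0.6336, -0.1892, 0.0801]
tool_rot: [-0.213, 0.977, 0.001, -0.0]
force: [-3.5, 3.9, 5.3]
finger_gap: 0.432
t: 44.9
tcp_pos: [0.6335, -0.1885, 0.0802]
tool_rot: [-0.088, 0.996, 0.002, -0.001]
force: [-2.4, 4.4, 5.5]
finger_gap: 0.431
t 44.9 pos [ 0.6335 -0.1885  0.0802] yaw -169.86960209263108 F [-2.368   4.414   5.4882] gap 0.4306987846672155
 shift [0.0139 0.0074 0.0373] turn [ 0.0006 -0.0002  0.0287]
```

View pics/s21.png

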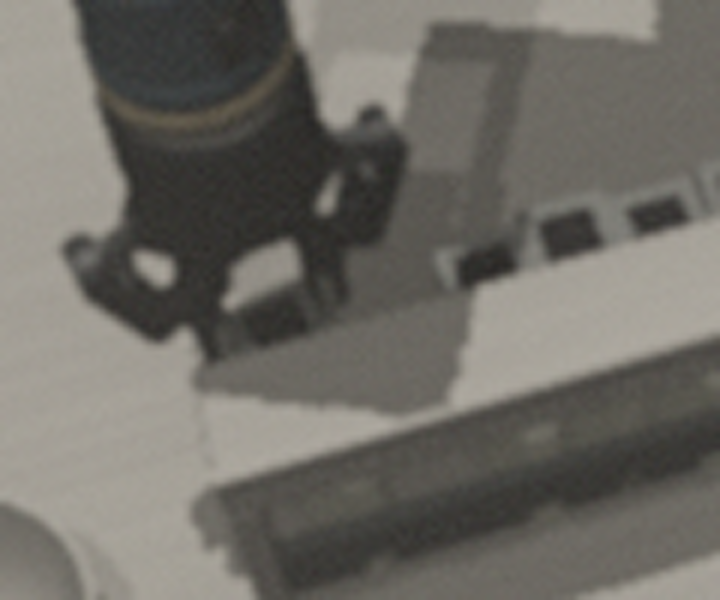

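```bash

python3 -m inch '[[1,[0,0,0],[0,0,0.01]],[1,[0,0,0],[0,0,0.02]],[1,[0,0,0],[0,0,0.0285]],[1,[0,0,0],[0,0,0.0285]],[1,[0,0,0],[0,0,0.0285]]]'
python3 - <<'E'
from h import *
plan([.632,-.188,.0765],179.8)
p=snapshot("scene")[0]; cv2.imwrite("pics/s22.png",cv2.resize(p[190:290,210:330],None,fx=6,fy=6,interpolation=cv2.INTER_CUBIC))
E
```

```text
t: 45.45
tcp_pos: [0.635, -0.1906, 0.0801]
tool_rot: [-0.0, 1.0, 0.0, 0.001]
force: [-0.7, 3.4, 5.8]
finger_gap: 0.431
t 45.45 pos [ 0.635  -0.1906  0.0801] yaw -179.97473651283573 F [-0.6625  3.4362  5.8154] gap 0.4305884813218542
 shift [0.0302 0.0258 0.036 ] turn [0.     0.0003 0.0006]
```

View pics/s22.png

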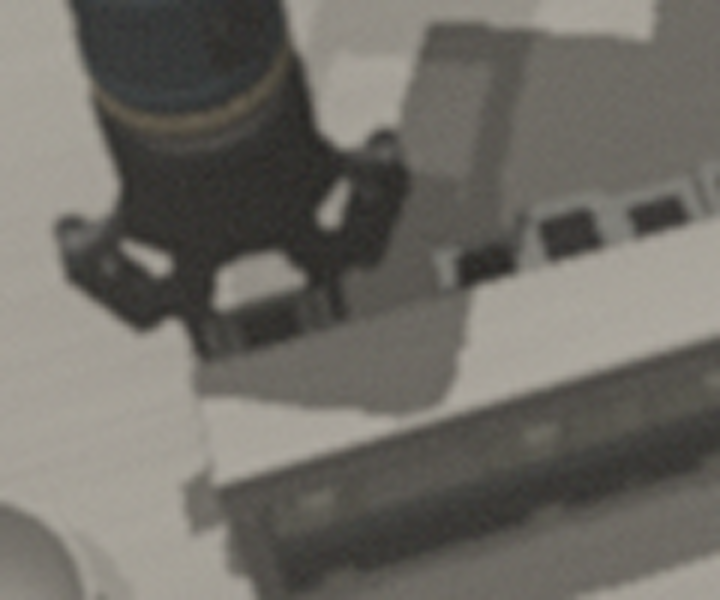

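```bash

python3 -m inch '[[0.3,[0,0,0],[0,0,0]],[-0.2,[0,0,0],[0,0,0]],[-0.2,[0,0,0],[0,0,0]],[-0.2,[0,0,-0.3],[0,0,0]],[-0.2,[0,0,-0.7],[0,0,0]],[-0.5,[0.5,0,-0.8],[0,0,0]],[-1,[1,0,-0.8],[0,0,0]],[-1,[1,0,-0.8],[0,0,0]]]'
python3 - <<'E'
from h import *
plan([.43,-.2,.14],179.8)
cv2.imwrite("pics/t23.png",cv2.resize(cans()[90:300,160:510],None,fx=2.2,fy=2.2))
p,d,W=cloud("scene"); cv2.imwrite("pics/s23.png",cv2.resize(p[180:310,210:430],None,fx=3.5,fy=3.5,interpolation=cv2.INTER_CUBIC))
p,d,W=cloud("wrist"); cv2.imwrite("pics/w23.png",p)
E
```

```text
t: 46.3
tcp_pos: [0.5245, -0.1873, 0.1571]
tool_rot: [0.001, 1.0, 0.003, -0.007]
force: [0.6, -0.3, 0.2]
finger_gap: 1.005
t 46.3 pos [ 0.5245 -0.1873  0.1571] yaw 179.92461250372784 F [ 0.6188 -0.2643  0.1904] gap 1.0051741578771978
 shift [ 0.9421 -0.1295  0.1825] turn [ 0.001  -0.0021  0.0003]
px [261. 167.] c [650.7 120.3] long 63.4 x 39.0 axis 179.4
px [157. 217.] c [529.2 367. ] long 100.8 x 41.8 axis 173.4
```

View pics/t23.png

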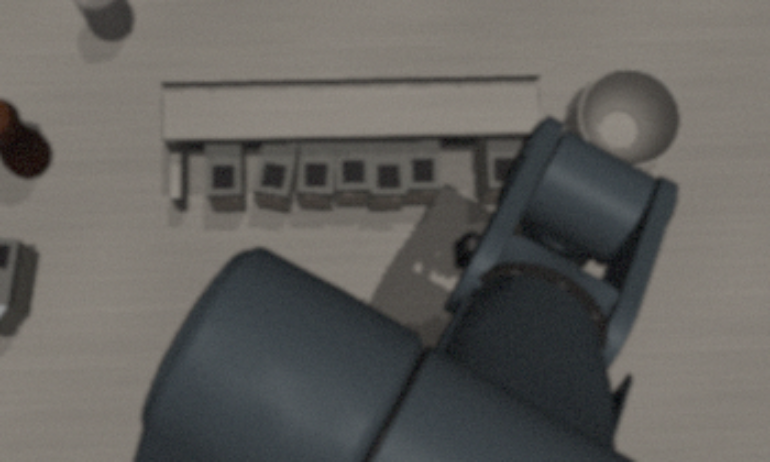

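View pics/s23.png

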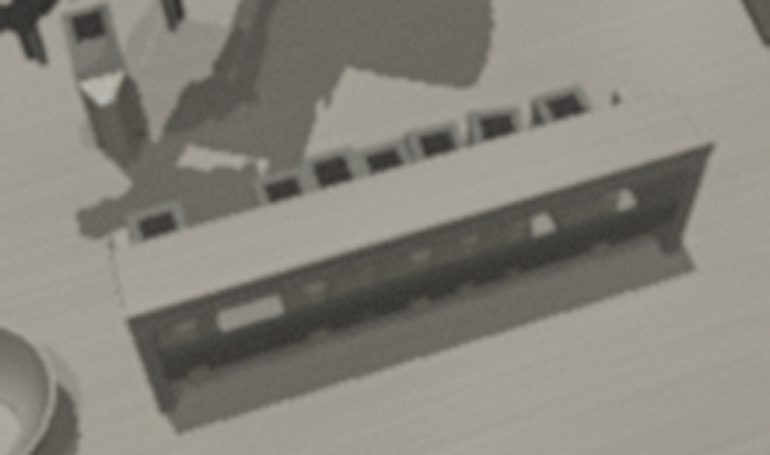

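View pics/w23.png

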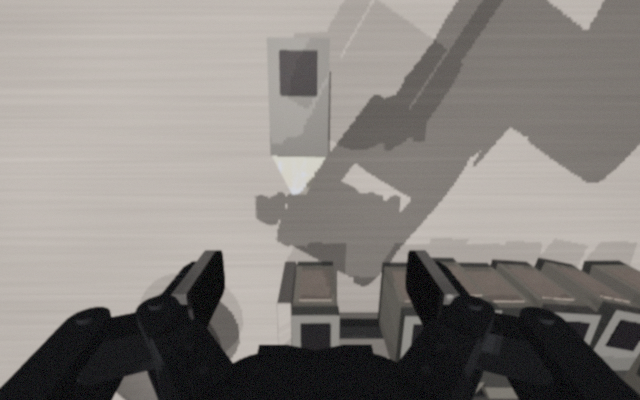

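```bash

python3 -m inch '[[-1,[0.4,-0.05,0],[0,0,0]],[-1,[0.8,-0.1,0.1],[0,0,0]],[-1,[0.94,-0.13,0.15],[0,0,0]],[-1,[0.94,-0.13,0.15],[0,0,0]],[-1,[0.94,-0.13,0.15],[0,0,0]]]'
python3 - <<'E'
from h import *
plan([.43,-.2,.04],179.8)
p,d,W=cloud("wrist"); cv2.imwrite("pics/w24.png",p)
z=W[...,2]; n,l,s,c=cv2.connectedComponentsWithStats(((z>.078)&(z<.105)).astype(np.uint8))
for i in range(1,n):
    if s[i,4]>500: 
        q=W[l==i]; print(s[i],cv2.minAreaRect(q[:,:2].astype(np.float32)*1000))
E
```

```text
t: 46.95
tcp_pos: [0.4426, -0.2053, 0.144]
tool_rot: [0.0, 1.0, -0.001, 0.001]
force: [0.0, -0.3, -0.1]
finger_gap: 0.999
t 46.95 pos [ 0.4426 -0.2053  0.144 ] yaw 179.9722774688243 F [ 0.0156 -0.2941 -0.0817] gap 0.9987699123205402
 shift [0.1288 0.0546 1.0393] turn [-0.0003  0.0004  0.0005]
[ 292  180   60  134 6816] ((469.3355712890625, -202.2258758544922), (39.098182678222656, 101.1715316772461), 89.42512512207031)
```

View pics/w24.png

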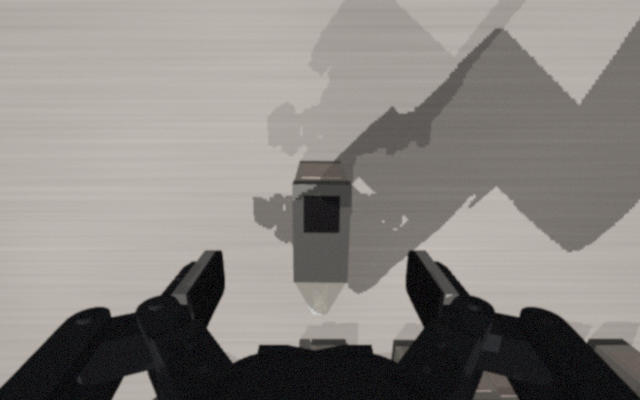

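```bash

python3 -m inch '[[-1,[0.126,0.033,0.2],[0,0,0]],[-1,[0.126,0.033,0.5],[0,0,0]],[-1,[0.126,0.033,0.8],[0,0,0]],[-1,[0.126,0.033,1],[0,0,0]],[-1,[0.126,0.033,1],[0,0,0]],[0.5,[0.126,0.033,1],[0,0,0]],[1,[0.126,0.033,1],[0,0,0]],[1,[0.126,0.033,1],[0,0,0]],[1,[0.126,0.033,1],[0,0,0]],[1,[0.126,0.033,1],[0,0,0]],[1,[0.126,0.033,1],[0,0,0]],[1,[0.126,0.033,1],[0,0,0]]]' 60
python3 -m inch '[[1,[0,0,-0.015],[0,0,0]],[1,[-0.3,0.25,-0.015],[0,0,0]],[1,[-0.7,0.6,-0.015],[0,0,0]],[1,[-0.7,0.6,-0.015],[0,0,0]],[1,[-0.7,0.6,-0.015],[0,0,0]]]'
python3 - <<'E'
from h import *
plan([.603,-.141,.0425],179.8)
p,d,W=cloud("scene")
m=(W[...,0]>.605)&(W[...,0]<.668)&(W[...,2]>.084)&(W[...,2]<.096)
n,l,s,c=cv2.connectedComponentsWithStats(m.astype(np.uint8))
for i in range(1,n):
    if s[i,4]>30: q=W[l==i]; print(s[i],q[:,0].min(),q[:,1].min(),q[:,1].max())
E
```

```text
t: 48.2
tcp_pos: [0.4286, -0.2012, 0.045]
tool_rot: [0.0, 1.0, -0.001, 0.001]
force: [-0.4, 1.1, 6.0]
finger_gap: 0.438
t: 48.7
tcp_pos: [0.498, -0.1393, 0.0451]
tool_rot: [-0.001, 1.0, 0.0, -0.0]
force: [-1.0, -1.2, -2.4]
finger_gap: 0.436
t 48.7 pos [ 0.498  -0.1393  0.0451] yaw -179.82979230808405 F [-0.9911 -1.1534 -2.4081] gap 0.4355513970238245
 shift [-1.0497 -0.0202  0.0258] turn [ 0.     -0.0001  0.001 ]
[362 203  18  12 133] 0.6192474562741792 0.10118634851000124 0.14051042876271036
[344 210  16  11 129] 0.6171986224867557 0.046074973104082345 0.08730278226899307
[282 214  62  25 534] 0.6155326729935667 -0.11704282544460844 0.03903452365464227
[246 237  18  12 135] 0.6202273238368312 -0.20811966464200696 -0.16975825406807368
```

```bash

python3 -m inch '[[1,[-0.15,-0.03,-0.005],[0,0,0.001]],[1,[-0.3,-0.03,-0.005],[0,0,0.001]],[1,[-0.45,-0.03,-0.005],[0,0,0.001]],[1,[-0.55,-0.03,-0.005],[0,0,0.001]],[1,[-0.65,-0.03,-0.005],[0,0,0.001]],[1,[-0.75,-0.03,-0.005],[0,0,0.001]],[1,[-0.85,-0.03,-0.005],[0,0,0.001]],[1,[-0.95,-0.03,-0.005],[0,0,0.001]],[1,[-1,-0.03,-0.005],[0,0,0.001]],[1,[-1,-0.03,-0.005],[0,0,0.001]]]'
python3 -m inch '[[1,[-0.04,0,0.005],[0,0,0]],[1,[-0.04,0,0.005],[0,0,0]],[0,[-0.04,0,0.005],[0,0,0]],[-0.5,[-0.04,0,0.005],[0,0,0]],[-0.5,[-0.04,0,0.005],[0,0,0]],[-0.5,[-0.04,0,0.005],[0,0,0]],[-0.5,[0.2,0,0.005],[0,0,0]],[-0.5,[0.5,0,0.005],[0,0,0]],[0.5,[0.6,0,0.005],[0,0,0]],[1,[0.6,0,0.005],[0,0,0]],[1,[0.6,0,0.005],[0,0,0]],[1,[0.6,0,0.005],[0,0,0]],[1,[0.6,0,0.005],[0,0,0]],[1,[0.6,0,0.005],[0,0,0]]]'
python3 -m inch '[[1,[-0.2,0,0.07],[0,0,0]],[1,[-0.3,0,0.07],[0,0,0]],[1,[-0.36,0,0.07],[0,0,0]],[1,[-0.4,0,0.07],[0,0,0]],[1,[-0.44,0,0.07],[0,0,0]],[1,[-0.48,0,0.07],[0,0,0]],[1,[-0.52,0,0.07],[0,0,0]],[1,[-0.56,0,0.07],[0,0,0]],[1,[-0.6,0,0.07],[0,0,0]],[1,[-0.64,0,0.07],[0,0,0]],[1,[-0.65,0,0.07],[0,0,0]],[1,[-0.65,0,0.07],[0,0,0]]]'
python3 - <<'E'
from h import *
plan([.608,-.142,.0365],179.8)
p=snapshot("scene")[0]; cv2.imwrite("pics/s25.png",cv2.resize(p[180:310,210:430],None,fx=3.5,fy=3.5,interpolation=cv2.INTER_CUBIC))
E
```

```text
t: 49.75
tcp_pos: [0.5986, -0.1436, 0.0457]
tool_rot: [0.003, 1.0, -0.0, 0.0]
force: [-0.2, 0.2, -1.3]
finger_gap: 0.442
t: 51.15
tcp_pos: [0.5385, -0.1432, 0.0452]
tool_rot: [0.003, 1.0, -0.0, 0.0]
force: [0.6, 0.4, 0.1]
finger_gap: 0.002
t: 52.35
tcp_pos: [0.6032, -0.1437, 0.0382]
tool_rot: [0.003, 1.0, -0.0, 0.0]
force: [-1.5, -0.3, 0.3]
finger_gap: -0.003
t 52.35 pos [ 0.6032 -0.1437  0.0382] yaw 179.62677825073 F [-1.4903 -0.2863  0.262 ] gap -0.0029046323177487916
 shift [-0.0483  0.0169  0.017 ] turn [-0.      0.0001 -0.0005]
```

View pics/s25.png

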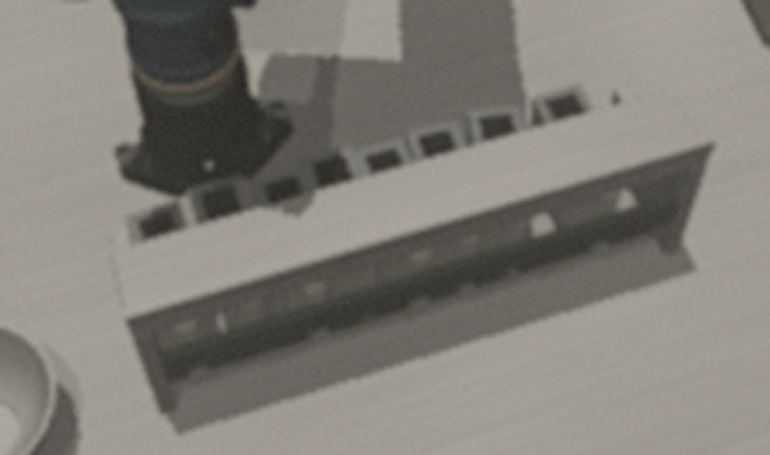

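```bash

python3 -m inch '[[1,[-0.03,0,0],[0,0,0]],[1,[-0.045,0,0],[0,0,0]],[1,[-0.05,0,0],[0,0,0]],[1,[-0.05,0,0],[0,0,0]]]'
python3 -m inch '[[1,[-0.01,0,0],[0,0,0]],[1,[-0.01,0,0],[0,0,0]]]'
python3 -m inch '[[1,[-0.01,0,0],[0,0,0]],[1,[-0.01,0,0],[0,0,0]]]'
python3 -m inch '[[1,[-0.01,0,0],[0,0,0]],[1,[-0.01,0,0],[0,0,0]]]'
```

```text
t: 52.8
tcp_pos: [0.6078, -0.1436, 0.0382]
tool_rot: [0.003, 1.0, -0.0, 0.0]
force: [-0.9, -0.1, 0.5]
finger_gap: -0.001
t: 53.0
tcp_pos: [0.6084, -0.1435, 0.0381]
tool_rot: [0.003, 1.0, 0.0, -0.0]
force: [-1.7, 0.8, 0.4]
finger_gap: -0.001
t: 53.2
tcp_pos: [0.609, -0.1435, 0.0382]
tool_rot: [0.003, 1.0, 0.0, -0.001]
force: [-4.6, -1.2, 0.7]
finger_gap: 0.001
t: 53.4
tcp_pos: [0.6091, -0.1434, 0.0381]
tool_rot: [0.003, 1.0, 0.0, -0.002]
force: [-6.1, -0.2, 3.3]
finger_gap: -0.002
```

```bash

python3 -m inch '[[1,[0.3,0,0],[0,0,0]],[1,[0.5,0.3,0],[0,0,0]],[1,[0.5,0.8,0],[0,0,0]],[1,[0.5,0.9,0],[0,0,0]]]'
python3 -m inch '[[1,[0,0.4,0],[0,0,0]],[1,[0,0.8,0],[0,0,0]],[1,[0,1,0],[0,0,0]],[1,[0,1,0],[0,0,0]]]'
python3 - <<'E'
from h import *
plan([.6,.066,.038],179.8)
p,d,W=cloud("scene"); cv2.imwrite("pics/s26.png",cv2.resize(p[180:310,210:430],None,fx=3.5,fy=3.5,interpolation=cv2.INTER_CUBIC))
m=(W[...,0]>.605)&(W[...,0]<.668)&(W[...,2]>.084)&(W[...,2]<.096)
n,l,s,c=cv2.connectedComponentsWithStats(m.astype(np.uint8))
for i in range(1,n):
    if s[i,4]>30: q=W[l==i]; print(s[i],q[:,0].min(),q[:,1].min(),q[:,1].max())
E
```

```text
t: 53.8
tcp_pos: [0.5608, -0.0496, 0.0383]
tool_rot: [0.002, 1.0, 0.001, 0.0]
force: [0.2, -1.0, -0.0]
finger_gap: -0.001
t: 54.2
tcp_pos: [0.5633, 0.0493, 0.0385]
tool_rot: [0.001, 1.0, 0.0, 0.002]
force: [-0.5, -0.5, -0.4]
finger_gap: -0.0
t 54.2 pos [0.5633 0.0493 0.0385] yaw 179.8603438148241 F [-0.5278 -0.4928 -0.4102] gap -0.00017743075981857642
 shift [-0.3663  0.1676  0.0065] turn [0.     0.0005 0.0002]
[362 203  18  12 134] 0.6190128166624973 0.10058901061049935 0.1407119065173355
[344 210  16  11 131] 0.6164479356471915 0.04606003244860754 0.08809585491893829
[282 214  62  25 532] 0.6152455184528097 -0.11745400938874485 0.03989175609538739
[264 230  18  14 155] 0.6163933994249814 -0.16200503195639882 -0.12331600991048625
[246 237  18  12 135] 0.6202298459974109 -0.20803649639580168 -0.16939945381193353
```

View pics/s26.png

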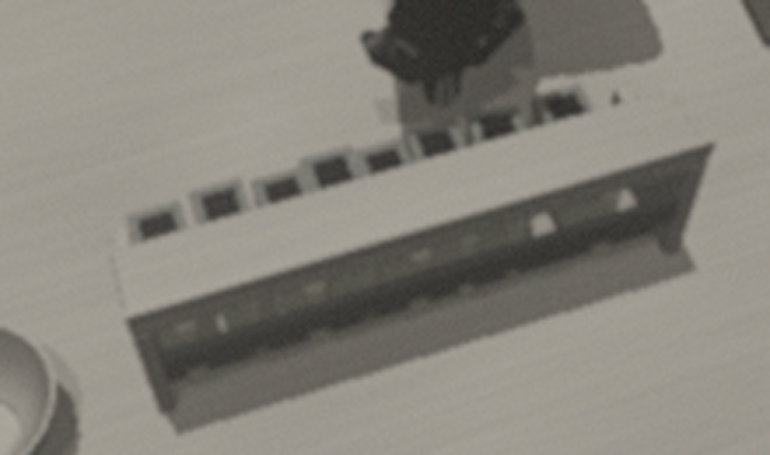

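```bash

python3 -m inch '[[1,[-0.2,0.17,0],[0,0,0]],[1,[-0.36,0.17,0],[0,0,0]],[1,[-0.4,0.17,0],[0,0,0]],[1,[-0.43,0.17,0],[0,0,0]],[1,[-0.46,0.17,0],[0,0,0]],[1,[-0.48,0.17,0],[0,0,0]],[1,[-0.48,0.17,0],[0,0,0]]]'
python3 -m inch '[[1,[-0.02,0,0],[0,0,0]],[1,[-0.02,0,0],[0,0,0]]]'
python3 -m inch '[[1,[-0.02,0,0],[0,0,0]],[1,[-0.02,0,0],[0,0,0]]]'
python3 - <<'E'
from h import *
plan([.6,.066,.038],179.8)
p,d,W=cloud("scene"); cv2.imwrite("pics/s27.png",cv2.resize(p[180:310,210:430],None,fx=3.5,fy=3.5,interpolation=cv2.INTER_CUBIC))
m=(W[...,0]>.605)&(W[...,0]<.668)&(W[...,2]>.084)&(W[...,2]<.096)
n,l,s,c=cv2.connectedComponentsWithStats(m.astype(np.uint8))
for i in range(1,n):
    if s[i,4]>30: q=W[l==i]; print(s[i],q[:,0].min(),q[:,1].min(),q[:,1].max())
E
```

```text
t: 54.95
tcp_pos: [0.6089, 0.063, 0.038]
tool_rot: [0.004, 1.0, 0.0, -0.001]
force: [-2.8, -0.1, -0.1]
finger_gap: -0.0
t: 55.15
tcp_pos: [0.6091, 0.0635, 0.0377]
tool_rot: [0.003, 1.0, 0.0, -0.003]
force: [-6.2, 0.6, 2.4]
finger_gap: 0.001
t: 55.35
tcp_pos: [0.6092, 0.0637, 0.0374]
tool_rot: [0.003, 1.0, 0.0, -0.005]
force: [-8.0, 0.4, 3.0]
finger_gap: -0.002
t 55.35 pos [0.6092 0.0637 0.0374] yaw 179.62952859475433 F [-7.9728  0.3647  3.0049] gap -0.0018995999338758107
 shift [ 0.0923  0.0225 -0.0047] turn [ 0.0001 -0.0016 -0.0005]
[282 203  98  36 814] 0.6053762997331316 -0.11741110716685638 0.1414063686100162
[264 230  18  14 157] 0.6157395965560171 -0.16203723289225033 -0.12328943685185831
[246 237  18  12 136] 0.6199526154839765 -0.20811658796468627 -0.16942793506112705
```

View pics/s27.png

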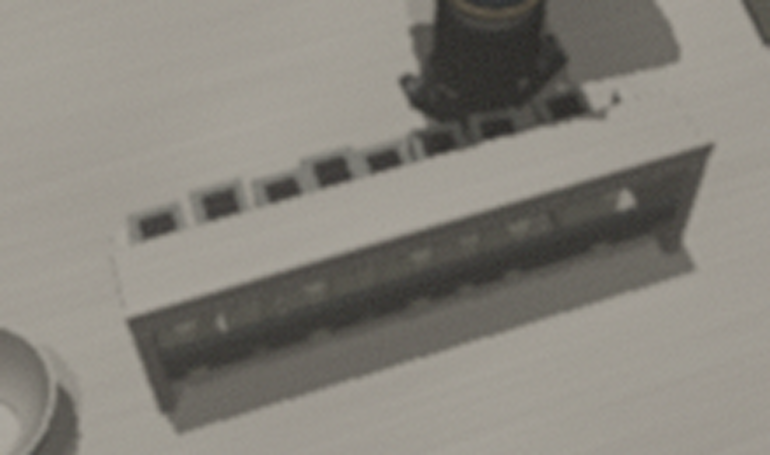

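```bash

python3 -m inch '[[1,[0.3,0,0],[0,0,0]],[1,[0.7,0,-0.2],[0,0,0]],[0.3,[0.9,0,-0.6],[0,0,0]],[-0.15,[1,-0.3,-1],[0,0,0]],[-0.15,[1,-0.6,-1],[0,0,0]],[-0.15,[1,-0.6,-1],[0,0,0]],[-0.15,[1,-0.6,-1],[0,0,0]]]'
cat >> h.py <<'E'
def fronts(name,ymin=-.215,ymax=.175):
    """front edge x of lids vs y"""
    p,d,W=cloud(name)
    m=(W[...,0]>.59)&(W[...,0]<.669)&(W[...,2]>.080)&(W[...,2]<.098)&(W[...,1]>ymin)&(W[...,1]<ymax)
    q=W[m]
    ys=np.arange(ymin,ymax,.004)
    out=[]
    for y in ys:
        k=q[abs(q[:,1]-y)<.002]
        out.append((round(y*1000),round(np.percentile(k[:,0],1)*1000,1) if len(k)>5 else None))
    print(out); return p,W
E
python3 - <<'E'
from h import *
plan([.633,.1207,.14],179.8)
p,W=fronts("wrist"); cv2.imwrite("pics/w28.png",p)
E
```

```text
t: 56.1
tcp_pos: [0.5144, 0.0034, 0.1387]
tool_rot: [0.004, 1.0, -0.0, 0.001]
force: [-0.3, -0.2, -0.0]
finger_gap: 0.58
t 56.1 pos [0.5144 0.0034 0.1387] yaw 179.5231587154438 F [-0.2778 -0.1687 -0.0196] gap 0.580095023576826
 shift [-1.1767  1.1824 -0.011 ] turn [-0.      0.0003 -0.0008]
[(-215, None), (-211, np.float64(620.1)), (-207, np.float64(619.8)), (-203, np.float64(619.7)), (-199, np.float64(619.8)), (-195, np.float64(619.8)), (-191, np.float64(619.6)), (-187, np.float64(619.5)), (-183, np.float64(619.6)), (-179, None), (-175, None), (-171, None), (-167, None), (-163, None), (-159, None), (-155, None), (-151, None), (-147, None), (-143, None), (-139, None), (-135, None), (-131, np.float64(619.2)), (-127, np.float64(615.9)), (-123, None), (-119, np.float64(655.9)), (-115, np.float64(650.7)), (-111, np.float64(645.2)), (-107, np.float64(639.8)), (-103, np.float64(634.6)), (-99, np.float64(629.6)), (-95, np.float64(624.8)), (-91, np.float64(621.5)), (-87, np.float64(621.5)), (-83, np.float64(621.2)), (-79, None), (-75, None), (-71, None), (-67, None), (-63, None), (-59, None),
[... 388 characters left out ...]
3)), (25, np.float64(619.5)), (29, np.float64(619.6)), (33, np.float64(619.8)), (37, np.float64(620.4)), (41, None), (45, np.float64(619.1)), (49, np.float64(615.5)), (53, None), (57, None), (61, None), (65, None), (69, None), (73, None), (77, None), (81, None), (85, None), (89, None), (93, None), (97, np.float64(628.0)), (101, np.float64(629.7)), (105, np.float64(635.3)), (109, np.float64(640.2)), (113, np.float64(645.4)), (117, np.float64(651.3)), (121, np.float64(656.4)), (125, np.float64(662.0)), (129, np.float64(618.7)), (133, np.float64(619.4)), (137, np.float64(625.7)), (141, None), (145, None), (149, None), (153, None), (157, None), (161, None), (165, None), (169, None), (173, None)]
```

View pics/w28.png

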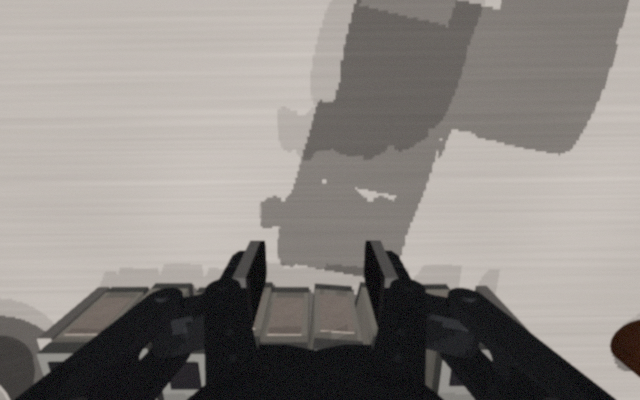

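```bash

python3 -m inch '[[-0.15,[0.4,-0.2,-0.3],[0,0,0]],[-0.15,[0.8,-0.4,-0.6],[0,0,0]],[-0.15,[0.8,-0.4,-0.6],[0,0,0]],[-0.15,[0.8,-0.4,-0.6],[0,0,0]]]'
python3 - <<'E'
from h import *
plan([.633,.1207,.14],179.8)
p,W=fronts("wrist"); cv2.imwrite("pics/w29.png",p)
E
```

```text
t: 56.55
tcp_pos: [0.4331, -0.0351, 0.1986]
tool_rot: [0.003, 1.0, -0.0, 0.001]
force: [-0.0, 0.6, 0.2]
finger_gap: 0.579
t 56.55 pos [ 0.4331 -0.0351  0.1986] yaw 179.59986375911583 F [-0.0152  0.6206  0.1866] gap 0.5793673948477542
 shift [-1.9874  1.5723  0.5879] turn [-0.      0.0002 -0.0006]
[(-215, None), (-211, None), (-207, None), (-203, np.float64(650.3)), (-199, np.float64(646.8)), (-195, np.float64(640.5)), (-191, np.float64(635.8)), (-187, np.float64(631.0)), (-183, np.float64(626.6)), (-179, np.float64(621.3)), (-175, np.float64(619.7)), (-171, np.float64(619.9)), (-167, None), (-163, np.float64(616.0)), (-159, np.float64(615.4)), (-155, np.float64(615.5)), (-151, np.float64(615.9)), (-147, None), (-143, None), (-139, None), (-135, None), (-131, None), (-127, None), (-123, None), (-119, None), (-115, None), (-111, None), (-107, None), (-103, None), (-99, None), (-95, None), (-91, None), (-87, None), (-83, None), (-79, None), (-75, None), (-71, None), (-67, None), (-63, None), (-59, None), (-55, None), (-51, None), (-47, None), (-43, None), (-39, None), (-35, None), (-31, None), (-27, None), (-23, None), (-19, None), (-15, None), (-11, None), (-7, None), (-3, None), (1, None), (5, None), (9, None), (13, None), (17, None), (21, None), (25, None), (29, None), (33, None), (37, None), (41, None), (45, None), (49, None), (53, None), (57, None), (61, None), (65, None), (69, None), (73, None), (77, np.float64(621.2)), (81, np.float64(622.4)), (85, np.float64(622.8)), (89, None), (93, None), (97, np.float64(619.7)), (101, np.float64(619.6)), (105, np.float64(624.5)), (109, np.float64(629.1)), (113, np.float64(635.3)), (117, np.float64(639.3)), (121, np.float64(644.3)), (125, np.float64(649.2)), (129, np.float64(656.3)), (133, None), (137, None), (141, None), (145, None), (149, None), (153, None), (157, None), (161, None), (165, None), (169, None), (173, None)]
```

View pics/w29.png

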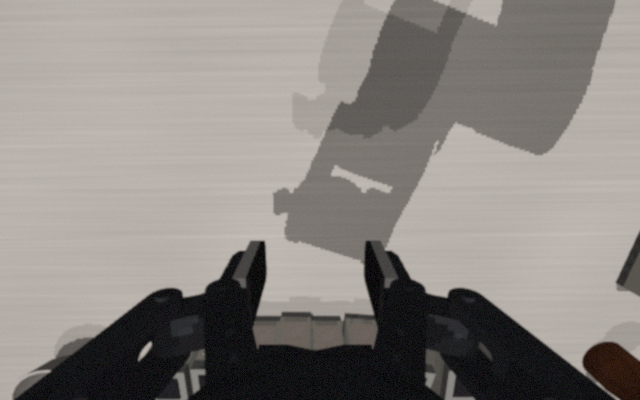

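```bash

cat >> h.py <<'E'
def faces(name,ys=None,zs=(.02,.035,.05,.065,.08)):
    p,d,W=cloud(name)
    V=W.reshape(-1,3); V=V[~np.isnan(V[:,0])&(V[:,0]>.59)&(V[:,0]<.632)&(V[:,1]>-.22)&(V[:,1]<.18)]
    for z in zs:
        r=[]
        for y in np.arange(-.21,.175,.008):
            k=V[(abs(V[:,1]-y)<.003)&(abs(V[:,2]-z)<.006)]
            r.append(f"{y*1000:.0f}:{np.median(k[:,0])*1000:.0f}" if len(k)>4 else "")
        print(z," ".join(x for x in r if x))
    return p
E
python3 - <<'E'
from h import *
faces("wrist")
E
```

```text
0.02 -114:622 -106:622 -98:622 -90:622 -82:622 -74:616 -66:616 -58:616 -50:616 -42:623 -34:622 -26:622 -18:623 -10:623 -2:624 6:619 14:620 22:620 30:621 38:622
0.035 -106:621 -98:621 -90:622 -82:622 -74:616 -66:616 -58:616 -50:616 -42:622 -34:622 -26:622 -18:622 -10:622 -2:625 6:619 14:619 22:620 30:621 38:622
0.05 -170:631 -106:621 -98:621 -90:622 -82:617 -74:616 -66:616 -58:616 -50:616 -42:622 -34:622 -26:622 -18:622 -10:622 -2:622 6:619 14:619 22:620 30:620
0.065 -170:626 -162:617 -58:616 -50:616 -42:617 86:625 102:628
0.08 -170:625 -162:617 -154:617 78:623 86:624 102:627
```

```bash

cat >> h.py <<'E'
def plant(xyz,yaw_deg=179.8,tilt=30):
    s=sense(); Rt=R.from_quat(s["tool_rot"])
    y=np.radians(yaw_deg); x=np.array([np.cos(y),np.sin(y),0]); z=np.array([0,0,-1.])
    yy=np.cross(z,x)
    T=R.from_rotvec(-np.radians(tilt)*yy)*R.from_matrix(np.stack([x,yy,z],1))
    print("t",round(s["t"],2),"pos",s["tcp_pos"],"toolz",Rt.as_matrix()[:,2],"tooly",Rt.as_matrix()[:,1],"F",s["force"],"gap",s["finger_gap"])
    print(" shift",Rt.inv().apply(np.array(xyz)-s["tcp_pos"])/0.1,"turn",(Rt.inv()*T).as_rotvec()/(2*np.pi), "xworld in tool",Rt.inv().apply([1,0,0]))
E
python3 - <<'E'
from h import *
plant([.57,.064,.045])
E
```

```text
t 56.65 pos [ 0.4343 -0.035   0.1978] toolz [ 0.0008  0.0001 -1.    ] tooly [0.006  1.     0.0002] F [ 0.7577 -0.1723  0.257 ] gap 0.5746482097154066
 shift [-1.3496  0.998   1.5296] turn [-0.0001 -0.0832 -0.0004] xworld in tool [-1.      0.006   0.0008]
```

```bash

python3 -m inch '[[0.3,[-0.3,0.4,0.4],[0,-0.02,0]],[0.5,[-0.6,0.8,0.8],[0,-0.04,0]],[0.5,[-0.7,0.99,1],[0,-0.06,0]],[0.5,[-0.7,0.99,1],[0,-0.083,0]],[0.5,[-0.7,0.99,1],[0,-0.083,0]],[0.5,[-0.7,0.99,1],[0,-0.083,0]]]'
python3 - <<'E'
from h import *
plant([.575,.064,.045])
p=snapshot("scene")[0]; cv2.imwrite("pics/s30.png",cv2.resize(p[150:310,210:430],None,fx=3.5,fy=3.5,interpolation=cv2.INTER_CUBIC))
E
```

```text
t: 57.25
tcp_pos: [0.5184, 0.0716, 0.122]
tool_rot: [0.0, 0.973, 0.007, 0.229]
force: [0.5, 0.1, 0.8]
finger_gap: 0.251
t 57.25 pos [0.5184 0.0716 0.122 ] toolz [ 0.4453  0.014  -0.8953] tooly [-0.0028  0.9999  0.0143] F [0.5252 0.0947 0.8427] gap 0.2509760184968979
 shift [-0.1638 -0.089   0.9404] turn [ 0.0025 -0.0099 -0.0002] xworld in tool [-0.8954 -0.0028  0.4453]
```

View pics/s30.png

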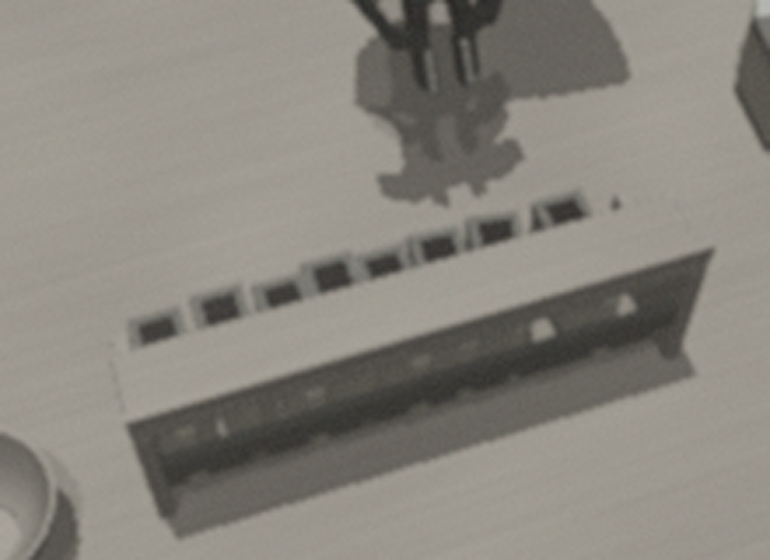

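```bash

python3 -m inch '[[0.5,[-0.16,-0.06,0.4],[0.0025,-0.01,0]],[0.5,[-0.16,-0.06,0.8],[0.0025,-0.01,0]],[0.5,[-0.16,-0.06,0.94],[0.0025,-0.01,0]],[0.5,[-0.16,-0.06,0.94],[0.0025,-0.01,0]]]'
python3 - <<'E'
from h import *
plant([.62,.066,.045])
E
```

```text
t: 57.7
tcp_pos: [0.594, 0.0731, 0.0671]
tool_rot: [0.004, 0.972, -0.006, 0.235]
force: [-0.7, -0.6, 0.1]
finger_gap: 0.246
t 57.7 pos [0.594  0.0731 0.0671] toolz [ 0.4575 -0.0136 -0.8891] tooly [ 0.011   0.9999 -0.0096] F [-0.6778 -0.6212  0.0767] gap 0.24598936797554044
 shift [-0.1308 -0.0656  0.3163] turn [-0.0019 -0.0077 -0.0003] xworld in tool [-0.8891  0.011   0.4575]
```

```bash

python3 -m inch '[[0.5,[0,0,0],[0,0,0]],[0.5,[0,0,0],[0,0,0]]]'
python3 - <<'E'
from h import *
plant([.59,.066,.047])
E
```

```text
t: 57.9
tcp_pos: [0.5917, 0.0726, 0.0698]
tool_rot: [0.005, 0.972, -0.006, 0.236]
force: [0.2, 0.3, 0.3]
finger_gap: 0.253
t 57.9 pos [0.5917 0.0726 0.0698] toolz [ 0.4585 -0.0141 -0.8886] tooly [ 0.0119  0.9999 -0.0097] F [0.2169 0.3072 0.2532] gap 0.2525746341704361
 shift [ 0.1189 -0.0642  0.1956] turn [-0.002  -0.0075 -0.0004] xworld in tool [-0.8886  0.0119  0.4585]
```

```bash

python3 -m inch '[[0.5,[0.12,-0.064,0.1],[-0.002,-0.0075,0]],[0.5,[0.12,-0.064,0.195],[-0.002,-0.0075,0]],[0.5,[0.12,-0.064,0.195],[-0.002,-0.0075,0]],[0.5,[0.12,-0.064,0.195],[-0.002,-0.0075,0]]]'
python3 - <<'E'
from h import *
plant([.609,.066,.047])
p=snapshot("scene")[0]; cv2.imwrite("pics/s31.png",cv2.resize(p[150:310,210:430],None,fx=3.5,fy=3.5,interpolation=cv2.INTER_CUBIC))
E
```

```text
t: 58.3
tcp_pos: [0.6061, 0.0708, 0.0652]
tool_rot: [0.005, 0.971, -0.005, 0.24]
force: [0.5, -0.4, -0.1]
finger_gap: 0.249
t 58.3 pos [0.6061 0.0708 0.0652] toolz [ 0.4662 -0.0127 -0.8846] tooly [ 0.0122  0.9999 -0.0079] F [ 0.5398 -0.3569 -0.1065] gap 0.24907095191064393
 shift [ 0.0589 -0.0458  0.1749] turn [-0.0018 -0.0061 -0.0006] xworld in tool [-0.8846  0.0122  0.4662]
```

View pics/s31.png

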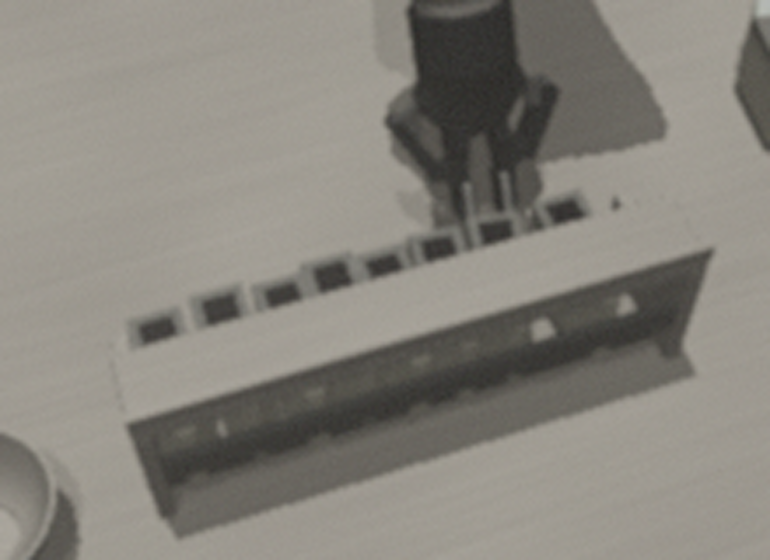

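```bash
python3 - <<'E'
from h import *
print(sense()["q"])
E
```

```text
[-0.0784  0.6926  1.956   1.2208  0.0255 -2.8539]
```

```bash

python3 -m inch '[[0.5,[0.1,0,-0.2],[0,0.01,0]],[0.5,[0.2,0,-0.3],[0,0.02,0]],[0.5,[0.35,0,-0.4],[0,0.04,0]],[0.5,[0.35,0,-0.4],[0,0.06,0]],[0.5,[0.35,0,-0.4],[0,0.078,0]],[0.5,[0.35,0,-0.4],[0,0.078,0]],[0.5,[0.35,0,-0.4],[0,0.078,0]],[0.5,[0.35,0,-0.4],[0,0.078,0]]]'
python3 - <<'E'
from h import *
print(sense()["q"])
plant([.56,.066,.06],tilt=15)
E
```

```text
t: 59.15
tcp_pos: [0.5595, 0.0716, 0.0849]
tool_rot: [0.006, 1.0, -0.004, -0.0]
force: [0.7, -0.5, 0.6]
finger_gap: 0.248
[-0.0663  0.6562  1.7042 -0.0117  0.7812 -1.6172]
t 59.15 pos [0.5595 0.0716 0.0849] toolz [-0.0006 -0.0082 -1.    ] tooly [ 0.0115  0.9999 -0.0082] F [ 0.7137 -0.4949  0.6179] gap 0.24774132810495172
 shift [-0.0057 -0.0543  0.2494] turn [-0.0015 -0.0417 -0.0011] xworld in tool [-0.9999  0.0115 -0.0006]
```

```bash

python3 -m inch '[[0.5,[0,-0.054,0.1],[-0.0015,-0.02,-0.001]],[0.5,[0,-0.054,0.2],[-0.0015,-0.04,-0.001]],[0.5,[-0.1,-0.054,0.38],[-0.0015,-0.05,-0.001]],[0.5,[-0.1,-0.054,0.38],[-0.0015,-0.05,-0.001]],[0.5,[-0.1,-0.054,0.38],[-0.0015,-0.05,-0.001]]]'
python3 - <<'E'
from h import *
print(sense()["q"])
plant([.604,.066,.047],tilt=18)
E
```

```text
t: 59.65
tcp_pos: [0.5651, 0.0658, 0.046]
tool_rot: [0.002, 0.988, -0.0, 0.153]
force: [-0.1, 0.5, -0.4]
finger_gap: 0.248
[-0.0953  0.6932  1.9393  0.1372  0.2055 -1.7914]
t 59.65 pos [0.5651 0.0658 0.046 ] toolz [ 0.3019 -0.0008 -0.9533] tooly [0.0046 1.     0.0006] F [-0.0742  0.4738 -0.3662] gap 0.2480601385578427
 shift [-0.3744  0.0035  0.108 ] turn [ 0.     -0.0012 -0.0002] xworld in tool [-0.9533  0.0046  0.3019]
```

```bash

python3 -m inch '[[0.5,[-0.15,0,0.047],[0,0,0]],[0.5,[-0.3,0,0.095],[0,0,0]],[0.5,[-0.35,0,0.11],[0,0,0]],[0.5,[-0.39,0,0.124],[0,0,0]],[0.5,[-0.42,0,0.133],[0,0,0]],[0.5,[-0.42,0,0.133],[0,0,0]]]'
python3 -m inch '[[0.5,[-0.02,0,0.006],[0,0,0]],[0.5,[-0.02,0,0.006],[0,0,0]]]'
python3 -m inch '[[0.5,[-0.02,0,0.006],[0,0,0]],[0.5,[-0.02,0,0.006],[0,0,0]]]'
python3 -m inch '[[0.5,[-0.02,0,0.006],[0,0,0]],[0.5,[-0.02,0,0.006],[0,0,0]]]'
python3 - <<'E'
from h import *
plant([.61,.066,.047],tilt=18)
p=snapshot("scene")[0]; cv2.imwrite("pics/s32.png",cv2.resize(p[150:310,210:430],None,fx=3.5,fy=3.5,interpolation=cv2.INTER_CUBIC))
E
```

```text
t: 60.25
tcp_pos: [0.609, 0.0658, 0.0463]
tool_rot: [0.002, 0.988, -0.0, 0.153]
force: [-1.7, -0.7, 1.2]
finger_gap: 0.251
t: 60.45
tcp_pos: [0.6094, 0.0659, 0.0457]
tool_rot: [0.002, 0.989, 0.0, 0.151]
force: [-5.5, -0.5, 3.9]
finger_gap: 0.25
t: 60.65
tcp_pos: [0.6096, 0.066, 0.0452]
tool_rot: [0.002, 0.989, 0.0, 0.149]
force: [-8.4, -2.5, 5.4]
finger_gap: 0.251
t: 60.85
tcp_pos: [0.61, 0.0661, 0.0447]
tool_rot: [0.002, 0.989, 0.001, 0.147]
force: [-10.9, -1.3, 6.2]
finger_gap: 0.252
t 60.85 pos [0.61   0.0661 0.0447] toolz [ 0.2916  0.0004 -0.9565] tooly [0.0043 1.     0.0017] F [-10.9264  -1.3414   6.1768] gap 0.25239069663083974
 shift [-0.0067 -0.0009 -0.0216] turn [ 0.0002 -0.0029 -0.0002] xworld in tool [-0.9565  0.0043  0.2916]
```

View pics/s32.png

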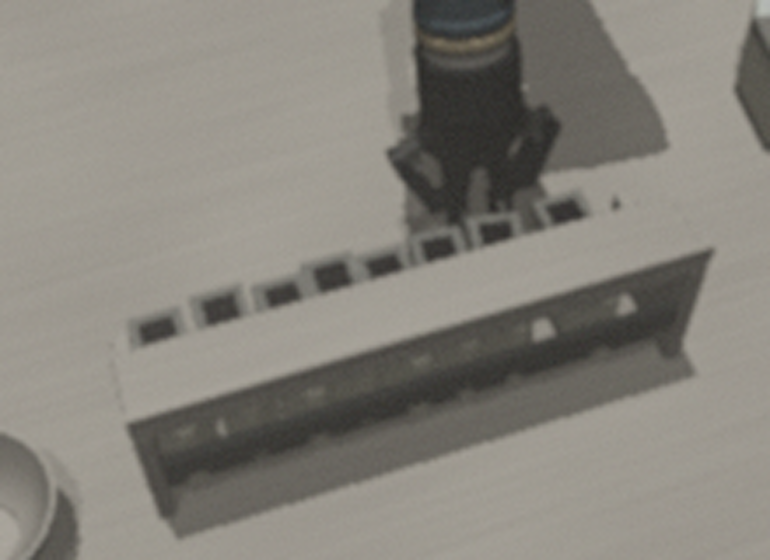

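```bash

python3 -m inch '[[0.5,[0.2,0,-0.063],[0,0,0]],[0.5,[0.45,-0.4,-0.14],[0,0,0]],[0.5,[0.45,-0.5,-0.14],[0,0,0]],[0.5,[0.45,-0.5,-0.14],[0,0,0]]]'
python3 - <<'E'
from h import *
plant([.61,.022,.047],tilt=18)
p=faces("wrist",zs=(.02,.05,.08)); cv2.imwrite("pics/w33.png",p)
E
```

```text
t: 61.3
tcp_pos: [0.5689, 0.0142, 0.0461]
tool_rot: [0.004, 0.988, -0.001, 0.154]
force: [0.6, -0.3, 1.1]
finger_gap: 0.248
t 61.3 pos [0.5689 0.0142 0.0461] toolz [ 0.3045 -0.0022 -0.9525] tooly [0.0077 1.     0.0002] F [ 0.6063 -0.2632  1.0525] gap 0.2478806837646872
 shift [-0.3935  0.0814  0.1168] turn [-0.0002 -0.0008 -0.0006] xworld in tool [-0.9525  0.0077  0.3045]
0.02 -202:621 -194:621 -186:621 -178:621 -170:622 -162:617 -154:617 -146:617 -138:617 -130:617 -122:622 -114:622 -106:622 -98:622 -90:622 -82:617 -74:616 -66:616 -58:616 -50:617 -42:621 -34:622 6:619 14:620 22:620 30:621 54:619 62:620 70:621 78:623 86:624 102:621 110:620 118:620 126:620 134:620 166:626 174:622
0.05 -178:621 -170:622 -162:617 -154:616 -146:616 -138:616 -130:617 -122:623 -114:622 -106:622 -98:622 -90:622 -2:627 6:619 14:619 22:620 30:621 86:625 110:620 118:620 126:620 134:620 166:626 174:622
0.08 -154:617 -146:617 -138:617 -130:617 -122:618 -42:622 -34:622 62:620 70:621 166:627 174:626
```

View pics/w33.png

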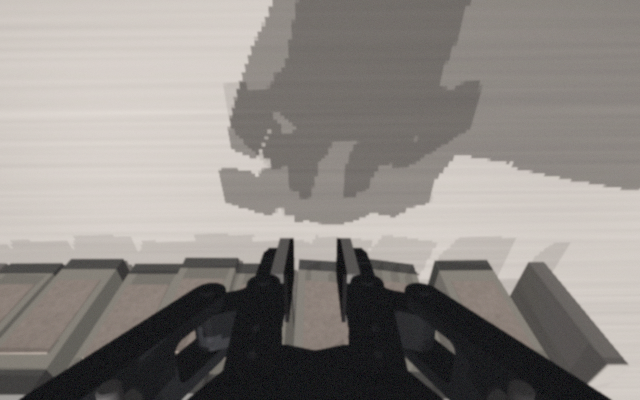

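```bash

python3 -m inch '[[0.5,[0,-0.4,0],[0,0,0]],[0.5,[0,-0.78,0],[0,0,0]],[0.5,[-0.15,-0.78,0.047],[0,0,0]],[0.5,[-0.28,-0.78,0.09],[0,0,0]],[0.5,[-0.32,-0.78,0.1],[0,0,0]],[0.5,[-0.36,-0.78,0.114],[0,0,0]],[0.5,[-0.38,-0.78,0.12],[0,0,0]],[0.5,[-0.4,-0.78,0.127],[0,0,0]],[0.5,[-0.4,-0.78,0.127],[0,0,0]]]'
python3 -m inch '[[0.5,[-0.02,0,0.006],[0,0,0]],[0.5,[-0.02,0,0.006],[0,0,0]]]'
python3 -m inch '[[0.5,[-0.02,0,0.006],[0,0,0]],[0.5,[-0.02,0,0.006],[0,0,0]]]'
python3 - <<'E'
from h import *
plant([.61,-.064,.047],tilt=18)
E
```

```text
t: 62.25
tcp_pos: [0.609, -0.0614, 0.0457]
tool_rot: [0.002, 0.988, 0.001, 0.152]
force: [-3.4, 0.4, 1.2]
finger_gap: 0.25
t: 62.45
tcp_pos: [0.6123, -0.0619, 0.0459]
tool_rot: [0.002, 0.988, 0.0, 0.153]
force: [-4.1, 1.0, 0.9]
finger_gap: 0.247
t: 62.65
tcp_pos: [0.6138, -0.0618, 0.0457]
tool_rot: [0.002, 0.988, 0.0, 0.153]
force: [-5.2, 0.5, 1.3]
finger_gap: 0.253
t 62.65 pos [ 0.6138 -0.0618  0.0457] toolz [ 0.3017  0.0002 -0.9534] tooly [0.0038 1.     0.0014] F [-5.2486  0.4758  1.2508] gap 0.25288176293561215
 shift [ 0.0324 -0.0218 -0.0235] turn [ 0.0002 -0.0012 -0.0001] xworld in tool [-0.9534  0.0038  0.3017]
```

```bash

python3 -m inch '[[0.5,[-0.02,0,0.006],[0,0,0]],[0.5,[-0.02,0,0.006],[0,0,0]]]'
python3 -m inch '[[0.5,[0.2,0,-0.063],[0,0,0]],[0.5,[0.45,-0.4,-0.14],[0,0,0]],[0.5,[0.45,-0.8,-0.14],[0,0,0]],[0.5,[0.45,-0.8,-0.14],[0,0,0]]]'
python3 - <<'E'
from h import *
plant([.61,-.143,.047],tilt=18)
p=faces("wrist",zs=(.02,.05))
E
```

```text
t: 62.85
tcp_pos: [0.614, -0.0617, 0.0456]
tool_rot: [0.002, 0.989, 0.001, 0.151]
force: [-9.8, -1.8, 6.3]
finger_gap: 0.248
t: 63.25
tcp_pos: [0.5726, -0.1489, 0.047]
tool_rot: [0.005, 0.988, -0.004, 0.157]
force: [1.0, 0.8, -0.3]
finger_gap: 0.245
t 63.25 pos [ 0.5726 -0.1489  0.047 ] toolz [ 0.3109 -0.0089 -0.9504] tooly [ 0.0116  0.9999 -0.0055] F [ 1.0386  0.7649 -0.3158] gap 0.24498378932859569
 shift [-0.3552  0.0631  0.1158] turn [-0.0012  0.0003 -0.0009] xworld in tool [-0.9504  0.0116  0.3109]
0.02 -210:621 -202:621 -194:621 -162:617 -154:617 -146:617 -138:617 -106:622 -98:622 -90:622 -82:623 -74:622 -66:622 -58:622 -50:622 -42:623 -34:622 -26:622 -18:623 -10:623 -2:624 6:619 14:619 22:620 30:621 38:622 46:622 54:619 62:620 70:622
0.05 -162:617 -154:616 -146:616 -138:617 -50:622 -42:623 -34:622 -26:622 -18:622 -10:622 -2:624 6:619 14:619 22:620 30:621 38:622 46:626
```

```bash

python3 -m inch '[[0.5,[-0.15,0.06,0.047],[-0.001,0,-0.001]],[0.5,[-0.28,0.06,0.09],[-0.001,0,-0.001]],[0.5,[-0.32,0.06,0.1],[-0.001,0,-0.001]],[0.5,[-0.35,0.06,0.114],[-0.001,0,-0.001]],[0.5,[-0.37,0.06,0.12],[-0.001,0,-0.001]],[0.5,[-0.39,0.06,0.127],[-0.001,0,-0.001]],[0.5,[-0.39,0.06,0.127],[-0.001,0,-0.001]]]'
python3 -m inch '[[0.5,[-0.01,0,0.003],[0,0,0]],[0.5,[-0.01,0,0.003],[0,0,0]]]'
python3 -m inch '[[0.5,[-0.01,0,0.003],[0,0,0]],[0.5,[-0.01,0,0.003],[0,0,0]]]'
python3 -m inch '[[0.5,[-0.01,0,0.003],[0,0,0]],[0.5,[-0.01,0,0.003],[0,0,0]]]'
```

```text
t: 64.0
tcp_pos: [0.6099, -0.136, 0.0454]
tool_rot: [-0.001, 0.988, 0.003, 0.153]
force: [-2.3, 0.1, 0.2]
finger_gap: 0.25
t: 64.2
tcp_pos: [0.6113, -0.1364, 0.0455]
tool_rot: [-0.001, 0.988, 0.003, 0.154]
force: [-1.2, 0.2, -0.0]
finger_gap: 0.249
t: 64.4
tcp_pos: [0.6126, -0.1365, 0.0456]
tool_rot: [-0.001, 0.988, 0.002, 0.154]
force: [-1.7, 0.4, 0.7]
finger_gap: 0.248
t: 64.6
tcp_pos: [0.6133, -0.1362, 0.0455]
tool_rot: [-0.001, 0.988, 0.003, 0.153]
force: [-2.8, 0.3, 0.6]
finger_gap: 0.247
```

```bash

python3 -m inch '[[0.5,[-0.01,0,0.003],[0,0,0]],[0.5,[-0.01,0,0.003],[0,0,0]]]'
python3 -m inch '[[0.5,[0.2,0,-0.063],[0,0,0]],[0.5,[0.45,0,-0.14],[0,0,0]],[0.5,[0.45,0,-0.14],[0,0,0]],[0.5,[0.45,0,-0.14],[0,0,0]]]'
python3 - <<'E'
from h import *
plant([.61,-.143,.047],tilt=18)
p=faces("wrist",zs=(.02,.05))
cv2.imwrite("pics/w34.png",p)
E
```

```text
t: 64.8
tcp_pos: [0.6135, -0.1357, 0.0454]
tool_rot: [-0.002, 0.988, 0.003, 0.153]
force: [-5.2, -0.7, 2.6]
finger_gap: 0.251
t: 65.2
tcp_pos: [0.5684, -0.1373, 0.0457]
tool_rot: [-0.001, 0.988, 0.002, 0.155]
force: [0.2, 0.6, -0.5]
finger_gap: 0.254
t 65.2 pos [ 0.5684 -0.1373  0.0457] toolz [ 0.3056  0.0038 -0.9522] tooly [-0.0024  1.      0.0033] F [ 0.2314  0.5877 -0.5348] gap 0.25402475639618016
 shift [-0.3997 -0.0583  0.1141] turn [ 0.0008 -0.0006  0.0007] xworld in tool [-0.9522 -0.0024  0.3056]
0.02 -210:621 -202:621 -194:621 -186:621 -154:622 -146:622 -138:622 -130:622 -90:622 -82:622 -74:623 -66:622 -58:623 -50:622 -42:623 -34:622 -26:622 -18:623 -10:623 -2:624 6:619 14:619 22:620 30:621 38:622 46:623 54:619 62:620 70:621 78:623 86:625
0.05 -210:622 -154:621 -146:621 -138:621 -130:622 -122:626 -66:622 -34:622 -26:622 -18:622 -10:622 -2:624 6:619 14:619 22:620 30:621 38:622 46:623 54:618
```

View pics/w34.png

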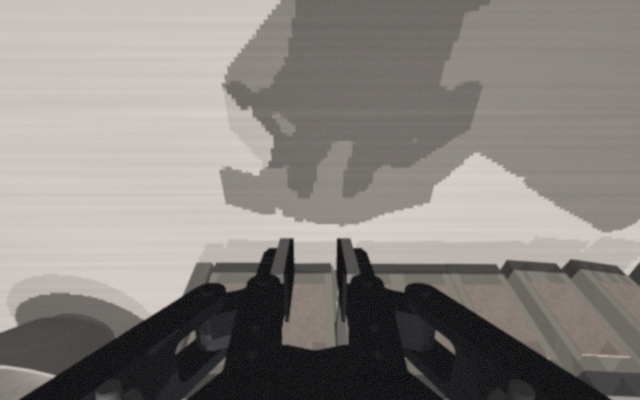

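```bash

python3 -m inch '[[0,[0.2,0,-0.3],[0,0.02,0]],[-1,[0.3,0,-0.7],[0,0.04,0]],[-1,[0.3,0,-1],[0,0.0507,0]],[-1,[0.3,0,-1],[0,0.0507,0]],[-1,[0.3,0,-1],[0,0.0507,0]]]'
python3 -m inch '[[-1,[0,0.5,0],[0,0,0]],[-1,[0,1,0],[0,0,0]],[-1,[0,1,0],[0,0,0]]]'
python3 -m inch '[[-1,[0,0.5,0],[0,0,0]],[-1,[0,1,0],[0,0,0]],[-1,[0,1,0],[0,0,0]]]'
python3 -m inch '[[-1,[0,0.5,0],[0,0,0]],[-1,[0,1,0],[0,0,0]],[-1,[0,1,0],[0,0,0]]]'
python3 -m inch '[[-1,[0,0.5,0],[0,0,0]],[-1,[0,1,0],[0,0,0]],[-1,[0,1,0],[0,0,0]]]'
python3 - <<'E'
from h import *
plan([.5679,.3622,.15],179.8)
print(sense()["q"]); cans()
E
```

```text
t: 65.75
tcp_pos: [0.511, -0.1376, 0.1326]
tool_rot: [-0.002, 1.0, 0.001, -0.002]
force: [0.5, 0.5, 0.5]
finger_gap: 1.004
t: 66.05
tcp_pos: [0.5055, -0.0315, 0.1302]
tool_rot: [-0.005, 1.0, 0.004, -0.007]
force: [-0.2, 0.1, -0.3]
finger_gap: 0.999
t: 66.35
tcp_pos: [0.5061, 0.0678, 0.1309]
tool_rot: [-0.005, 1.0, 0.003, -0.006]
force: [-0.3, -0.5, -0.2]
finger_gap: 0.998
t: 66.65
tcp_pos: [0.507, 0.167, 0.1317]
tool_rot: [-0.005, 1.0, 0.003, -0.005]
force: [0.2, 0.6, -0.1]
finger_gap: 0.998
t: 66.95
tcp_pos: [0.5075, 0.2666, 0.1324]
tool_rot: [-0.004, 1.0, 0.003, -0.004]
force: [-1.0, 0.4, 0.5]
finger_gap: 1.0
t 66.95 pos [0.5075 0.2666 0.1324] yaw -179.5175192817183 F [-1.0386  0.3565  0.4554] gap 0.9996630730514874
 shift [-0.6101  0.9518 -0.1752] turn [ 0.001  -0.0013  0.0019]
[ 0.2844  0.5921  1.6503  0.0107  0.9054 -1.3014]
px [369. 164.] c [ 650.5 -142.5] long 59.5 x 39.3 axis 0.4
px [389. 163.] c [ 649.5 -195.2] long 59.4 x 52.7 axis 179.8
px [261. 167.] c [650.6 120.5] long 62.8 x 39.3 axis 179.1
```

```bash

python3 -m inch '[[-1,[-0.3,0.4,-0.2],[0,0,0.02]],[-1,[-0.5,0.8,-0.2],[0,0,0.04]],[-1,[-0.61,0.95,-0.2],[0,0,0.06]],[-1,[-0.61,0.95,-0.2],[0,0,0.08]],[-1,[-0.61,0.95,-0.2],[0,0,0.1]],[-1,[-0.61,0.95,-0.2],[0,0,0.12]],[-1,[-0.61,0.95,-0.2],[0,0,0.14]],[-1,[-0.61,0.95,-0.2],[0,0,0.16]],[-1,[-0.61,0.95,-0.2],[0,0,0.18]],[-1,[-0.61,0.95,-0.2],[0,0,0.2]],[-1,[-0.61,0.95,-0.2],[0,0,0.22]],[-1,[-0.61,0.95,-0.2],[0,0,0.24]],[-1,[-0.61,0.95,-0.2],[0,0,0.26]],[-1,[-0.61,0.95,-0.2],[0,0,0.26]]]'
python3 -m inch '[[-1,[0,0,0],[0,0,0.02]],[-1,[0,0,0],[0,0,0.04]],[-1,[0,0,0],[0,0,0.06]],[-1,[0,0,0],[0,0,0.08]],[-1,[0,0,0],[0,0,0.1]],[-1,[0,0,0],[0,0,0.12]],[-1,[0,0,0],[0,0,0.14]],[-1,[0,0,0],[0,0,0.16]],[-1,[0,0,0],[0,0,0.18]],[-1,[0,0,0],[0,0,0.2]],[-1,[0,0,0],[0,0,0.22]],[-1,[0,0,0],[0,0,0.24]],[-1,[0,0,0],[0,0,0.26]],[-1,[0,0,0],[0,0,0.26]]]'
python3 - <<'E'
from h import *
plan([.5679,.3622,.044],-7.4)
p,d,W=cloud("wrist"); cv2.imwrite("pics/w35.png",p)
z=W[...,2]; n,l,s,c=cv2.connectedComponentsWithStats(((z>.078)&(z<.105)).astype(np.uint8))
for i in range(1,n):
    if s[i,4]>500: 
        q=W[l==i]; print(s[i],cv2.minAreaRect(q[:,:2].astype(np.float32)*1000))
E
```

```text
t: 68.4
tcp_pos: [0.5686, 0.3551, 0.1519]
tool_rot: [0.729, 0.685, -0.003, -0.005]
force: [0.3, 0.5, 0.3]
finger_gap: 1.001
t: 69.8
tcp_pos: [0.5684, 0.3562, 0.1524]
tool_rot: [0.998, -0.06, -0.005, -0.001]
force: [-0.1, 0.5, -0.3]
finger_gap: 1.0
t 69.8 pos [0.5684 0.3562 0.1524] yaw -6.92938540904606 F [-0.1108  0.4986 -0.3119] gap 1.0003689849997355
 shift [-0.0002 -0.0564  1.0844] turn [-0.0004  0.0017  0.0013]
[577   0  60  16 513] ((674.20751953125, 176.45590209960938), (14.253137588500977, 7.317883491516113), 54.27189254760742)
[ 280  192   57  127 6090] ((530.32275390625, 365.9395446777344), (39.138946533203125, 101.39611053466797), 82.26419067382812)
```

View pics/w35.png

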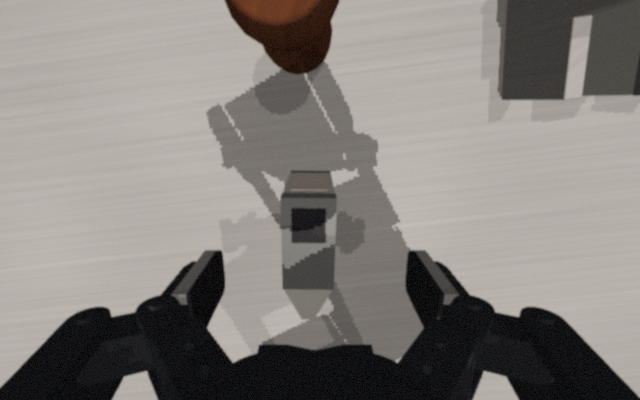

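```bash
python3 - <<'E'
from h import *
plan([.5498,.3633,.055],-7.6)
E
```

```text
t 69.85 pos [0.5683 0.3564 0.1525] yaw -6.824212887547563 F [-0.2939 -1.0124 -0.351 ] gap 1.0015235071861313
 shift [-0.1815 -0.0439  0.9772] turn [-0.0004  0.0017  0.0022]
```

```bash

python3 -m inch '[[-1,[-0.18,-0.044,0.1],[0,0.0017,0.002]],[-1,[-0.18,-0.044,0.4],[0,0.0017,0.002]],[-1,[-0.18,-0.044,0.7],[0,0.0017,0.002]],[-1,[-0.18,-0.044,0.97],[0,0.0017,0.002]],[-1,[-0.18,-0.044,0.97],[0,0.0017,0.002]],[0.5,[-0.18,-0.044,0.97],[0,0.0017,0.002]],[1,[-0.18,-0.044,0.97],[0,0.0017,0.002]],[1,[-0.18,-0.044,0.97],[0,0.0017,0.002]],[1,[-0.18,-0.044,0.97],[0,0.0017,0.002]],[1,[-0.18,-0.044,0.97],[0,0.0017,0.002]],[1,[-0.18,-0.044,0.97],[0,0.0017,0.002]],[1,[-0.18,-0.044,0.97],[0,0.0017,0.002]]]' 60
python3 -m inch '[[1,[0,0,-0.06],[0,0,0]],[1,[-0.3,0.2,-0.06],[0,0,0]],[1,[-0.6,0.5,-0.06],[0,0,0]],[1,[-0.82,0.7,-0.06],[0,0,0]],[1,[-0.82,0.7,-0.06],[0,0,0]],[1,[-0.82,0.7,0],[0,0,0]],[1,[-0.82,0.7,0],[0,0,0]],[0,[-0.82,0.7,0],[0,0,0]],[-1,[-0.82,0.7,0],[0,0,0]],[-1,[-0.82,0.7,0],[0,0,0]],[-1,[-0.82,0.7,0],[0,0,0]],[-1,[-0.82,0.7,0],[0,0,0]],[-1,[-0.72,0.7,0.08],[0,0,0]],[-1,[-0.62,0.7,0.13],[0,0,0]],[-1,[-0.62,0.7,0.13],[0,0,0]],[-1,[-0.62,0.7,0.13],[0,0,0]]]'
python3 - <<'E'
from h import *
plan([.5,.3,.044],-7.6)
p,d,W=cloud("wrist"); cv2.imwrite("pics/w36.png",p)
cans()
E
```

```text
t: 71.05
tcp_pos: [0.5509, 0.365, 0.0583]
tool_rot: [0.998, -0.067, 0.002, -0.002]
force: [-0.4, -1.7, 7.3]
finger_gap: 0.439
t: 72.65
tcp_pos: [0.4793, 0.3037, 0.0425]
tool_rot: [0.998, -0.068, 0.0, -0.001]
force: [-1.3, -0.1, 0.5]
finger_gap: 0.999
t 72.65 pos [0.4793 0.3037 0.0425] yaw -7.765815235184306 F [-1.2821 -0.1436  0.493 ] gap 0.9991938954292711
 shift [ 0.2105  0.0089 -0.0148] turn [-0.0005  0.     -0.0005]
px [369. 164.] c [ 651.1 -142.6] long 59.6 x 39.3 axis 0.1
px [389. 163.] c [ 649.8 -195. ] long 59.5 x 52.3 axis 179.3
px [261. 167.] c [650.6 120.4] long 61.9 x 38.9 axis 179.7
```

View pics/w36.png

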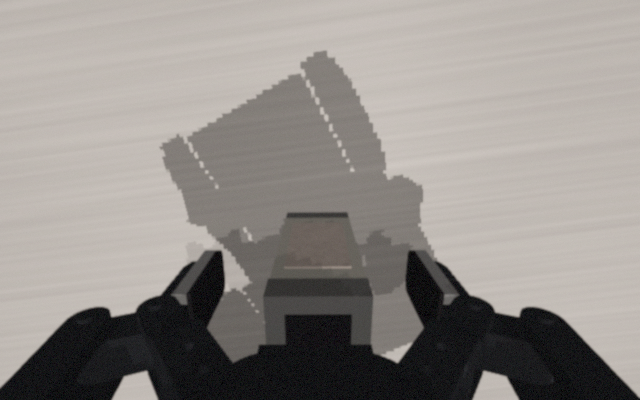

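```bash

python3 -m inch '[[0.5,[0,0,0],[0,0,0]],[1,[0,0,0],[0,0,0]],[1,[0,0,0],[0,0,0]],[1,[0,0,0],[0,0,0]],[1,[0,0,0],[0,0,0]],[1,[0,0,0],[0,0,0]],[1,[0,0,0],[0,0,0]]]' 60
python3 -m inch '[[1,[0,0,-0.2],[0,0,-0.02]],[1,[0,0,-0.4],[0,0,-0.04]],[1,[0,0,-0.4],[0,0,-0.06]],[1,[0,0,-0.4],[0,0,-0.08]],[1,[0,0,-0.4],[0,0,-0.1]],[1,[0,0,-0.4],[0,0,-0.12]],[1,[0,0,-0.4],[0,0,-0.14]],[1,[0,0,-0.4],[0,0,-0.16]],[1,[0,0,-0.4],[0,0,-0.18]],[1,[0,0,-0.4],[0,0,-0.2]],[1,[0,0,-0.4],[0,0,-0.22]],[1,[0,0,-0.4],[0,0,-0.24]],[1,[0,0,-0.4],[0,0,-0.26]],[1,[0,0,-0.4],[0,0,-0.26]]]'
python3 -m inch '[[1,[0,0,0],[0,0,-0.02]],[1,[0,0,0],[0,0,-0.04]],[1,[0,0,0],[0,0,-0.06]],[1,[0,0,0],[0,0,-0.08]],[1,[0,0,0],[0,0,-0.1]],[1,[0,0,0],[0,0,-0.12]],[1,[0,0,0],[0,0,-0.14]],[1,[0,0,0],[0,0,-0.16]],[1,[0,0,0],[0,0,-0.18]],[1,[0,0,0],[0,0,-0.2]],[1,[0,0,0],[0,0,-0.22]],[1,[0,0,0],[0,0,-0.24]],[1,[0,0,0],[0,0,-0.2613]],[1,[0,0,0],[0,0,-0.2613]]]'
python3 - <<'E'
from h import *
plan([.5,.095,.09],179.8)
p,W=fronts("scene",.02,.15)
cv2.imwrite("pics/s36.png",cv2.resize(p[150:310,210:430],None,fx=3.5,fy=3.5,interpolation=cv2.INTER_CUBIC))
E
```

```text
t: 73.45
tcp_pos: [0.4789, 0.3039, 0.0434]
tool_rot: [0.998, -0.067, 0.0, -0.001]
force: [-0.3, -1.5, 3.8]
finger_gap: 0.437
t: 74.85
tcp_pos: [0.4784, 0.3039, 0.0822]
tool_rot: [0.732, 0.681, 0.001, -0.001]
force: [-1.1, 0.2, -2.3]
finger_gap: 0.438
t: 76.25
tcp_pos: [0.4783, 0.3038, 0.0824]
tool_rot: [0.002, 1.0, 0.001, -0.0]
force: [-0.2, 0.5, -3.4]
finger_gap: 0.434
t 76.25 pos [0.4783 0.3038 0.0824] yaw 179.78613246727386 F [-0.2083  0.4544 -3.4174] gap 0.4343873016185108
 shift [-0.2245 -2.0868 -0.0814] turn [ 0.0004 -0.0001 -0.    ]
[(20, np.float64(622.2)), (24, np.float64(620.5)), (28, np.float64(620.7)), (32, np.float64(621.9)), (36, np.float64(621.7)), (40, np.float64(622.1)), (44, None), (48, np.float64(618.7)), (52, np.float64(616.3)), (56, np.float64(619.1)), (60, np.float64(620.6)), (64, np.float64(619.7)), (68, np.float64(621.8)), (72, np.float64(621.9)), (76, np.float64(623.2)), (80, np.float64(622.6)), (84, np.float64(624.1)), (88, None), (92, None), (96, None), (100, np.float64(620.9)), (104, np.float64(619.7)), (108, np.float64(620.9)), (112, np.float64(622.2)), (116, np.float64(623.0)), (120, np.float64(621.7)), (124, np.float64(624.2)), (128, np.float64(621.9)), (132, np.float64(620.7)), (136, np.float64(621.0)), (140, np.float64(620.4)), (144, None), (148, None)]
```

View pics/s36.png

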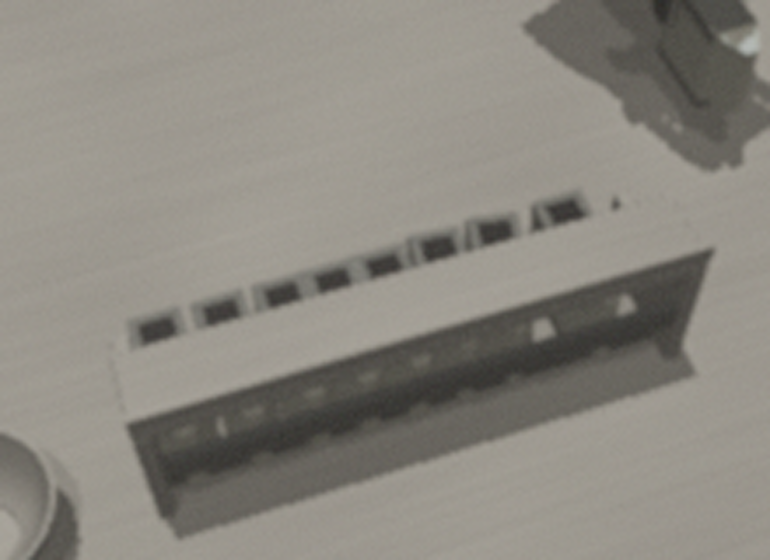

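```bash

python3 -m inch '[[1,[-0.1,-0.4,0],[0,0,0]],[1,[-0.2,-0.8,0],[0,0,0]],[1,[-0.2,-1,0],[0,0,0]]]'
python3 -m inch '[[1,[0,-0.4,0],[0,0,0]],[1,[0,-0.8,0.1],[0,0,0]],[1,[0,-1,0.2],[0,0,0]],[1,[0,-1,0.37],[0,0,0]],[1,[0,-1,0.37],[0,0,0]],[1,[0,-1,0.37],[0,0,0]]]'
python3 - <<'E'
from h import *
plan([.525,.0938,.0447],179.8)
p,d,W=cloud("scene")
m=(abs(W[...,1]-.1)<.03)&(W[...,0]>.5)&(W[...,0]<.609)&(W[...,2]>.085)&(W[...,2]<.1)
q=W[m]; tip=q[q[:,0]>q[:,0].max()-.012]; print("max x",q[:,0].max(),"tip y",tip[:,1].min(),tip[:,1].max())
E
```

```text
t: 76.6
tcp_pos: [0.5002, 0.2016, 0.0826]
tool_rot: [0.003, 1.0, 0.001, 0.001]
force: [-0.6, 0.5, -2.8]
finger_gap: 0.436
t: 77.2
tcp_pos: [0.4985, 0.1041, 0.0453]
tool_rot: [0.002, 1.0, 0.002, -0.0]
force: [-0.9, -0.5, -2.4]
finger_gap: 0.437
t 77.2 pos [0.4985 0.1041 0.0453] yaw 179.81894879720716 F [-0.921  -0.4862 -2.4346] gap 0.4370645525516101
 shift [-0.2655 -0.102   0.006 ] turn [ 0.0005 -0.      0.0001]
max x 0.5901192357078853 tip y 0.09603195759444427 0.11474572728419202
```

```bash

python3 -m inch '[[1,[-0.1,-0.109,0.005],[0,0,0]],[1,[-0.2,-0.109,0.005],[0,0,0]],[1,[-0.29,-0.109,0.005],[0,0,0]],[1,[-0.29,-0.109,0.005],[0,0,0]],[1,[-0.29,-0.109,0.005],[0,0,0]]]'
python3 - <<'E'
from h import *
plan([.559,.083,.0447],179.8)
p,d,W=cloud("scene"); cv2.imwrite("pics/s37.png",cv2.resize(p[190:250,320:420],None,fx=7,fy=7,interpolation=cv2.INTER_CUBIC))
E
```

```text
t: 77.75
tcp_pos: [0.5279, 0.0932, 0.045]
tool_rot: [0.0, 1.0, 0.002, 0.0]
force: [-1.0, 0.9, -4.1]
finger_gap: 0.439
t 77.75 pos [0.5279 0.0932 0.045 ] yaw 179.95330845795195 F [-0.9759  0.8822 -4.0694] gap 0.4391623822643032
 shift [-0.3112 -0.1017  0.0027] turn [0.0005 0.0001 0.0004]
```

View pics/s37.png

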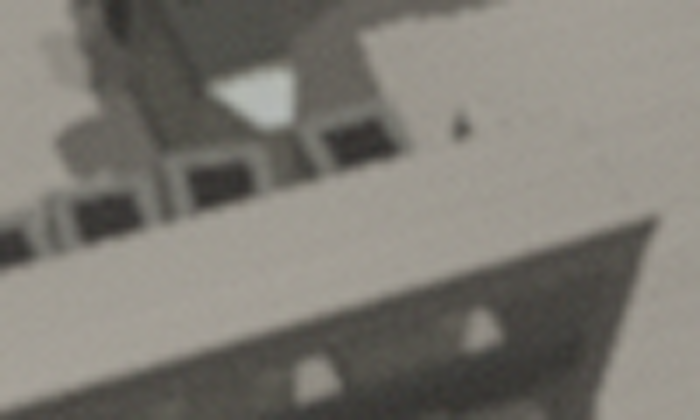

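```bash

python3 -m inch '[[1,[-0.03,0.01,0],[0,0,0.0004]],[1,[-0.06,0.01,0],[0,0,0.0004]],[1,[-0.1,0,0],[0,0,0.0004]],[1,[-0.14,-0.015,0],[0,0,0.0004]],[1,[-0.14,-0.015,0],[0,0,0.0004]]]'
python3 - <<'E'
from h import *
plan([.559,.083,.0447],179.8)
p,d,W=cloud("scene"); cv2.imwrite("pics/s38.png",cv2.resize(p[190:250,320:420],None,fx=7,fy=7,interpolation=cv2.INTER_CUBIC))
E
```

```text
t: 78.3
tcp_pos: [0.5425, 0.0913, 0.0448]
tool_rot: [0.002, 1.0, 0.002, 0.001]
force: [-0.6, -0.2, -3.6]
finger_gap: 0.433
t 78.3 pos [0.5425 0.0913 0.0448] yaw 179.7912398315096 F [-0.6366 -0.1616 -3.5668] gap 0.43328164611474296
 shift [-0.1657 -0.0824  0.0014] turn [ 0.0005  0.0003 -0.    ]
```

View pics/s38.png

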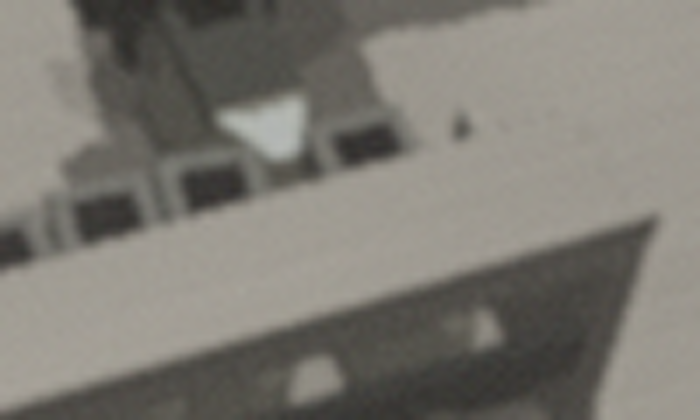

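```bash

python3 -m inch '[[1,[0,-0.03,0],[0,0,0]],[1,[0,-0.05,0],[0,0,0]],[1,[-0.03,-0.07,0],[0,0,0]],[1,[-0.07,-0.085,0],[0,0,0]],[1,[-0.11,-0.1,0],[0,0,0]],[1,[-0.15,-0.11,0],[0,0,0]],[1,[-0.18,-0.12,0],[0,0,0]],[1,[-0.18,-0.12,0],[0,0,0]]]'
python3 - <<'E'
from h import *
plan([.559,.083,.0447],179.8)
p,d,W=cloud("scene"); cv2.imwrite("pics/s39.png",cv2.resize(p[170:310,210:430],None,fx=3.5,fy=3.5,interpolation=cv2.INTER_CUBIC))
E
```

```text
t: 79.15
tcp_pos: [0.546, 0.0834, 0.044]
tool_rot: [0.0, 1.0, 0.004, -0.014]
force: [-21.9, 13.7, 11.7]
finger_gap: 0.435
t 79.15 pos [0.546  0.0834 0.044 ] yaw 179.9765687092313 F [-21.8724  13.6586  11.7101] gap 0.4351855232533347
 shift [-0.13   -0.0043 -0.0108] turn [ 0.0012 -0.0044  0.0005]
```

View pics/s39.png

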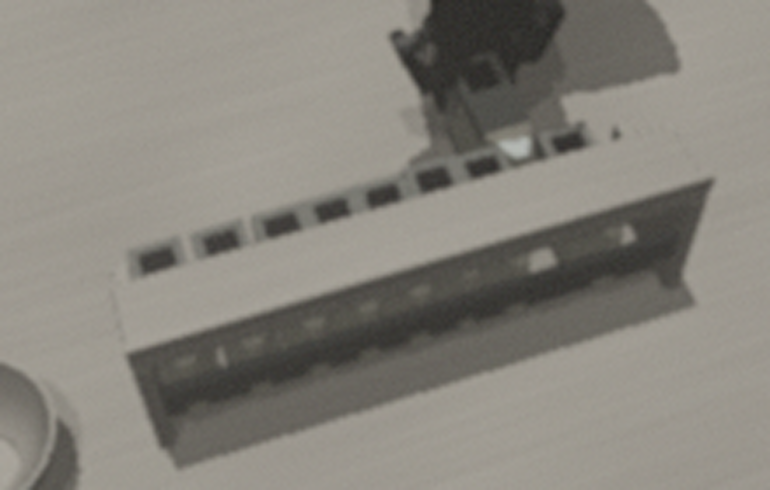

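```bash

python3 -m inch '[[1,[0.12,0,0],[0,0,0]],[1,[0.14,-0.03,0],[0,0,0]],[1,[0.14,-0.06,0],[0,0,0]],[1,[0.14,-0.09,0],[0,0,0]],[1,[0.14,-0.12,0],[0,0,0]],[1,[0.14,-0.12,0],[0,0,0]]]'
python3 - <<'E'
from h import *
plan([.559,.083,.0447],179.8)
p,d,W=cloud("scene"); cv2.imwrite("pics/s40.png",cv2.resize(p[170:310,210:430],None,fx=3.5,fy=3.5,interpolation=cv2.INTER_CUBIC))
E
```

```text
t: 79.8
tcp_pos: [0.5433, 0.0697, 0.0446]
tool_rot: [0.0, 1.0, 0.003, -0.002]
force: [-5.0, 10.7, -0.9]
finger_gap: 0.433
t 79.8 pos [0.5433 0.0697 0.0446] yaw 179.95352431610817 F [-5.0436 10.7338 -0.9394] gap 0.43285856721490346
 shift [-0.1573  0.1329 -0.0011] turn [ 0.0009 -0.0006  0.0004]
```

View pics/s40.png

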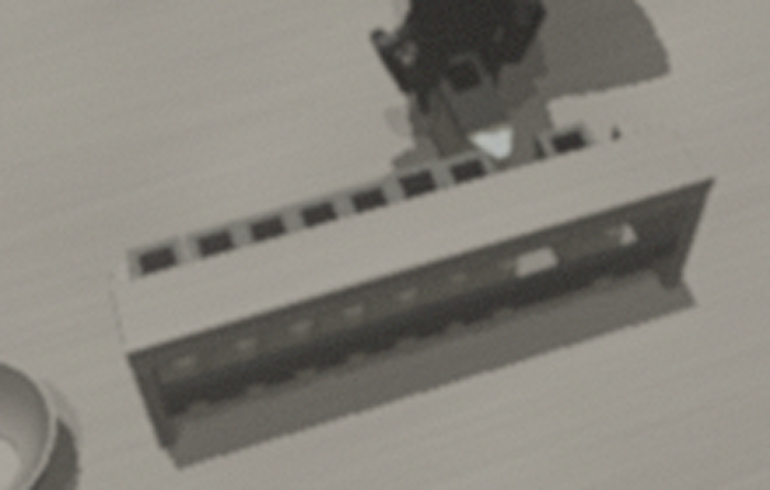

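The pack is compressed and square, and the gap is now about 44 mm wide. I re-centre A and slide it in.

```bash

python3 -m inch '[[1,[0.05,0.05,0],[0,0,0.0004]],[1,[0.05,0.1,0],[0,0,0.0004]],[1,[0.05,0.1,0],[0,0,0.0004]],[1,[0.05,0.1,0],[0,0,0.0004]]]'
python3 - <<'E'
from h import *
plan([.601,.0805,.045],179.8)
p=faces("wrist",zs=(.02,.05))
p,d,W=cloud("scene"); cv2.imwrite("pics/s41.png",cv2.resize(p[190:250,320:420],None,fx=7,fy=7,interpolation=cv2.INTER_CUBIC))
m=(W[...,0]>.605)&(W[...,0]<.668)&(W[...,2]>.084)&(W[...,2]<.096)
n,l,s,c=cv2.connectedComponentsWithStats(m.astype(np.uint8))
for i in range(1,n):
    if s[i,4]>30: q=W[l==i]; print(s[i],q[:,0].min(),q[:,1].min(),q[:,1].max())
E
```

```text
t: 80.25
tcp_pos: [0.5419, 0.0772, 0.0451]
tool_rot: [0.003, 1.0, 0.001, 0.002]
force: [0.1, -0.2, -2.8]
finger_gap: 0.44
t 80.25 pos [0.5419 0.0772 0.0451] yaw 179.6517822948858 F [ 0.103  -0.2046 -2.7948] gap 0.4398651847236244
 shift [-0.5912  0.0368  0.0032] turn [ 0.0004  0.0005 -0.0004]
0.02 -138:622 -130:622 -122:622 -114:622 -106:622 -98:622 -90:623 -82:622 -74:622 -26:623 6:620 174:622
0.05 -106:622 -98:622 -90:622 -82:621 -2:620 6:620 14:619 142:623
[263 203  96  41 842] 0.6053578368308988 -0.16610253363211372 0.09641182926105157
[363 204  18  11 120] 0.6226642437027309 0.10274705404582096 0.14237048169569244
[246 237  18  12 136] 0.619343570743225 -0.20804247037656606 -0.16944676479932014
```

View pics/s41.png

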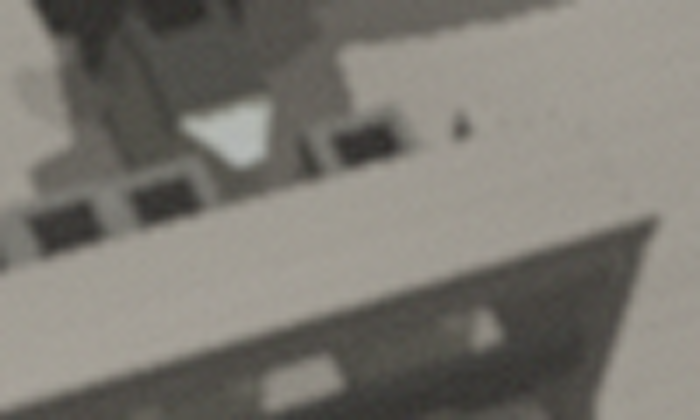

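```bash

python3 -m inch '[[1,[0,0.045,0],[0,0,-0.0004]],[1,[-0.08,0.048,0],[0,0,-0.0004]],[1,[-0.14,0.048,0],[0,0,-0.0004]],[1,[-0.2,0.048,0],[0,0,-0.0004]],[1,[-0.25,0.048,0],[0,0,-0.0004]],[1,[-0.3,0.048,0],[0,0,-0.0004]],[1,[-0.35,0.048,0],[0,0,-0.0004]],[1,[-0.4,0.048,0],[0,0,-0.0004]],[1,[-0.45,0.048,0],[0,0,-0.0004]],[1,[-0.5,0.048,0],[0,0,-0.0004]],[1,[-0.55,0.048,0],[0,0,-0.0004]],[1,[-0.59,0.048,0],[0,0,-0.0004]],[1,[-0.59,0.048,0],[0,0,-0.0004]]]'
python3 - <<'E'
from h import *
plan([.601,.082,.045],179.8)
p,d,W=cloud("scene"); cv2.imwrite("pics/s42.png",cv2.resize(p[170:310,210:430],None,fx=3.5,fy=3.5,interpolation=cv2.INTER_CUBIC))
E
```

```text
t: 81.65
tcp_pos: [0.6006, 0.0819, 0.0451]
tool_rot: [0.002, 1.0, 0.001, 0.001]
force: [0.4, -0.3, -2.9]
finger_gap: 0.434
t 81.65 pos [0.6006 0.0819 0.0451] yaw 179.80229754926427 F [ 0.3755 -0.2644 -2.9496] gap 0.4340789696776546
 shift [-0.0038  0.0008  0.0006] turn [0.0005 0.0003 0.    ]
```

View pics/s42.png

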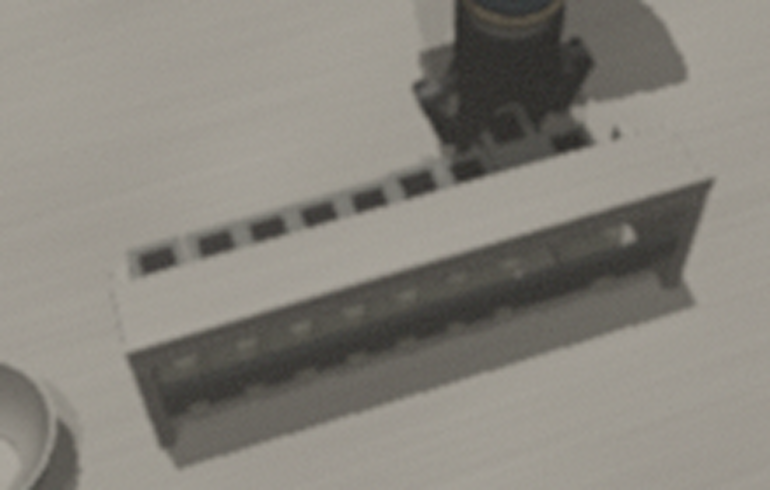

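```bash

python3 -m inch '[[1,[0,-0.02,0],[0,0,0]],[1,[0,-0.04,0],[0,0,0]],[1,[0,-0.05,0],[0,0,0]],[1,[0,-0.05,0],[0,0,0]]]'
python3 -m inch '[[1,[0,0.005,0],[0,0,0]],[1,[0,0.005,0.01],[0,0,0]],[0,[0,0.005,0.01],[0,0,0]],[-0.5,[0,0.005,0.01],[0,0,0]],[-0.5,[0,0.005,0.01],[0,0,0]],[-0.5,[0,0.005,0.01],[0,0,0]],[-0.5,[0.2,0.005,0.01],[0,0,0]],[-0.5,[0.5,0.005,0.01],[0,0,0]],[0.5,[0.6,0.005,0.01],[0,0,0]],[0.5,[0.6,0.005,0.01],[0,-0.025,0]],[0.5,[0.6,0.005,0.01],[0,-0.05,0]],[0.5,[0.6,0.005,0.01],[0,-0.05,0]],[0.5,[0.6,0.005,0.01],[0,-0.05,0]]]'
python3 - <<'E'
from h import *
plant([.604,.079,.047],tilt=18)
p=faces("wrist",zs=(.02,.05)); cv2.imwrite("pics/w43.png",p)
E
```

```text
t: 82.1
tcp_pos: [0.5986, 0.079, 0.045]
tool_rot: [0.002, 1.0, 0.003, -0.0]
force: [-0.8, 7.1, -1.1]
finger_gap: 0.439
t: 83.4
tcp_pos: [0.5379, 0.0777, 0.0435]
tool_rot: [0.002, 0.988, 0.001, 0.156]
force: [0.4, 0.4, -0.0]
finger_gap: 0.252
t 83.4 pos [0.5379 0.0777 0.0435] toolz [ 0.3074  0.0021 -0.9516] tooly [0.004  1.     0.0035] F [ 0.4444  0.4233 -0.0054] gap 0.2524147341065551
 shift [-0.6393  0.0153  0.1696] turn [ 0.0005 -0.0003 -0.0002] xworld in tool [-0.9516  0.004   0.3074]
0.02 -154:622 -146:622 -138:622 -130:622 -122:622 -114:622 -106:622 -98:622 -90:622 -82:622 -74:622 -66:622 -58:622 -50:622 -42:622 62:591 70:590 78:590 86:590 94:590
0.05 -130:623 -122:622 -114:622 -106:622 -98:622 -90:622 -82:622 -74:622 -66:621 -10:619 62:591 70:590 78:590 86:590 94:590 134:623 166:624
```

View pics/w43.png

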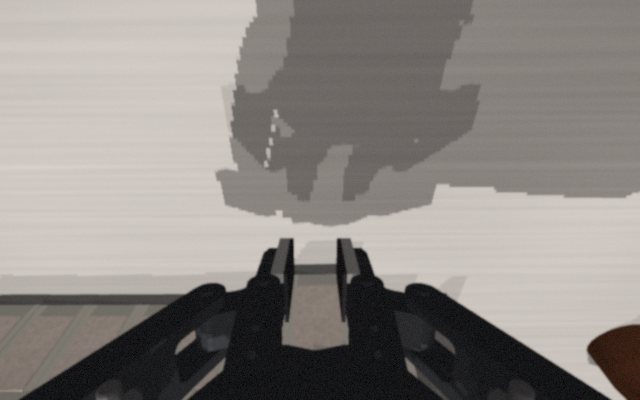

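```bash

python3 -m inch '[[0.5,[-0.2,0,0.065],[0,0,0]],[0.5,[-0.36,0,0.116],[0,0,0]],[0.5,[-0.42,0,0.136],[0,0,0]],[0.5,[-0.46,0,0.149],[0,0,0]],[0.5,[-0.5,0,0.162],[0,0,0]],[0.5,[-0.54,0,0.174],[0,0,0]],[0.5,[-0.58,0,0.187],[0,0,0]],[0.5,[-0.62,0,0.2],[0,0,0]],[0.5,[-0.65,0,0.21],[0,0,0]],[0.5,[-0.68,0,0.22],[0,0,0]],[0.5,[-0.7,0,0.226],[0,0,0]],[0.5,[-0.7,0,0.226],[0,0,0]]]'
python3 -m inch '[[0.5,[-0.01,0,0.003],[0,0,0]],[0.5,[-0.01,0,0.003],[0,0,0]]]'
python3 -m inch '[[0.5,[-0.01,0,0.003],[0,0,0]],[0.5,[-0.01,0,0.003],[0,0,0]]]'
python3 -m inch '[[0.5,[-0.01,0,0.003],[0,0,0]],[0.5,[-0.01,0,0.003],[0,0,0]]]'
python3 -m inch '[[0.5,[-0.01,0,0.003],[0,0,0]],[0.5,[-0.01,0,0.003],[0,0,0]]]'
```

```text
t: 84.65
tcp_pos: [0.6137, 0.0775, 0.0441]
tool_rot: [0.002, 0.988, 0.001, 0.157]
force: [-1.7, 0.0, -0.2]
finger_gap: 0.252
t: 84.85
tcp_pos: [0.6141, 0.0775, 0.0441]
tool_rot: [0.002, 0.988, 0.001, 0.157]
force: [-1.9, 1.7, 0.2]
finger_gap: 0.251
t: 85.05
tcp_pos: [0.6144, 0.0775, 0.0439]
tool_rot: [0.002, 0.988, 0.001, 0.156]
force: [-4.4, 0.3, 0.2]
finger_gap: 0.248
t: 85.25
tcp_pos: [0.6146, 0.0776, 0.0437]
tool_rot: [0.002, 0.988, 0.001, 0.155]
force: [-5.5, 0.8, 3.1]
finger_gap: 0.251
t: 85.45
tcp_pos: [0.6146, 0.0776, 0.0437]
tool_rot: [0.002, 0.988, 0.001, 0.154]
force: [-8.4, -0.2, 3.4]
finger_gap: 0.254
```

A is home against its stop. I back off and check the whole row.

```bash

python3 -m inch '[[0.5,[0.2,0,-0.063],[0,0,0]],[0.5,[0.5,-0.3,-0.16],[0,0,0]],[0.5,[0.7,-0.6,-0.22],[0,0,0]],[0.5,[0.7,-0.6,-0.22],[0,0,0]],[0.5,[0.7,-0.6,-0.22],[0,0,0]]]'
python3 - <<'E'
from h import *
plant([.604,.079,.047],tilt=18)
p=faces("wrist",zs=(.02,.05,.075)); cv2.imwrite("pics/w44.png",p)
p,d,W=cloud("scene"); cv2.imwrite("pics/s44.png",cv2.resize(p[170:310,210:430],None,fx=3.5,fy=3.5,interpolation=cv2.INTER_CUBIC))
E
```

```text
t: 85.95
tcp_pos: [0.545, 0.0158, 0.0438]
tool_rot: [0.004, 0.987, 0.0, 0.158]
force: [0.8, -0.6, 0.0]
finger_gap: 0.245
t 85.95 pos [0.545  0.0158 0.0438] toolz [ 0.3128 -0.0005 -0.9498] tooly [0.0069 1.     0.0017] F [ 0.8412 -0.6341  0.0484] gap 0.2454402001526683
 shift [-0.5662  0.6362  0.1538] turn [ 0.0001  0.0006 -0.0006] xworld in tool [-0.9498  0.0069  0.3128]
0.02 -210:621 -202:621 -194:621 -186:621 -178:621 -170:622 -162:622 -154:622 -146:622 -138:622 -130:622 -122:622 -114:622 -106:622 -98:622 -90:622 -2:619 6:619 14:619 22:620 30:621 118:624 126:623 134:623 142:623 166:626 174:622
0.05 -186:621 -178:621 -170:623 -162:621 -154:621 -146:621 -138:621 -130:622 -122:622 -74:622 -66:622 -2:619 6:619 14:619 22:620 30:621 38:620 94:623 102:624 166:627 174:622
0.075 -170:622 -162:622 -154:622 -146:622 -58:623 -50:623 78:623 86:623 174:622
```

View pics/w44.png

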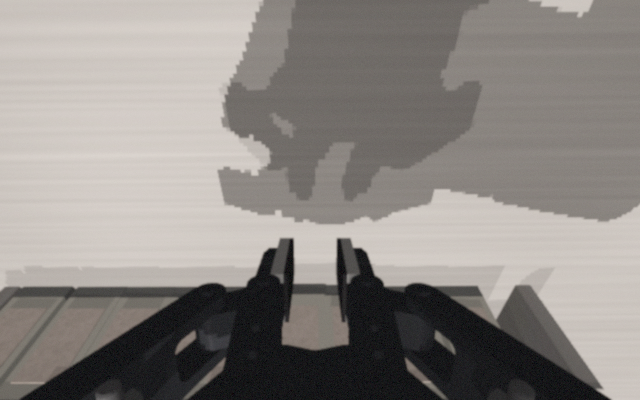

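View pics/s44.png

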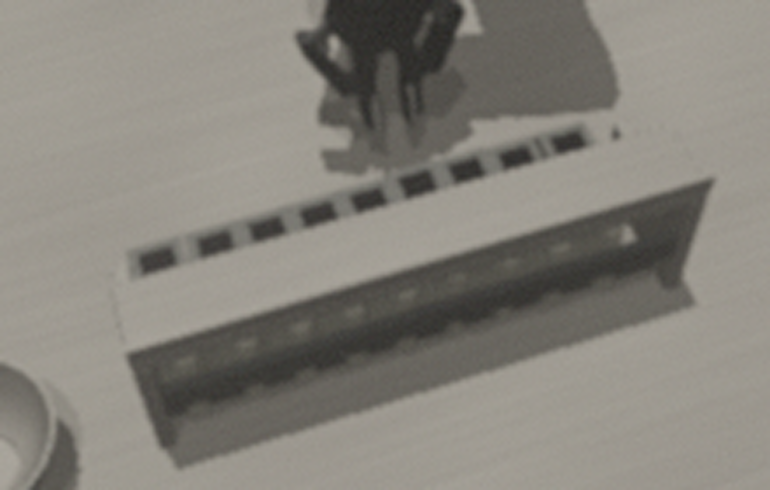

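```bash

python3 -m inch '[[0.5,[-0.2,-0.138,0.066],[0,0,0]],[0.5,[-0.4,-0.138,0.131],[0,0,0]],[0.5,[-0.52,-0.138,0.17],[0,0,0]],[0.5,[-0.56,-0.138,0.184],[0,0,0]],[0.5,[-0.6,-0.138,0.197],[0,0,0]],[0.5,[-0.63,-0.138,0.207],[0,0,0]],[0.5,[-0.65,-0.138,0.213],[0,0,0]],[0.5,[-0.65,-0.138,0.213],[0,0,0]]]'
python3 -m inch '[[0.5,[-0.01,0,0.003],[0,0,0]],[0.5,[-0.01,0,0.003],[0,0,0]]]'
python3 -m inch '[[0.5,[-0.01,0,0.003],[0,0,0]],[0.5,[-0.02,0,0.006],[0,0,0]],[0.5,[-0.02,0,0.006],[0,0,0]]]'
python3 -m inch '[[0.5,[-0.02,0,0.006],[0,0,0]],[0.5,[-0.02,0,0.006],[0,0,0]]]'
```

```text
t: 86.85
tcp_pos: [0.611, 0.0041, 0.0428]
tool_rot: [0.002, 0.988, 0.002, 0.156]
force: [-2.0, 1.0, 0.5]
finger_gap: 0.254
t: 87.05
tcp_pos: [0.612, 0.0041, 0.0428]
tool_rot: [0.002, 0.988, 0.002, 0.156]
force: [-3.6, 0.7, 0.8]
finger_gap: 0.251
t: 87.35
tcp_pos: [0.6141, 0.0041, 0.0428]
tool_rot: [0.002, 0.988, 0.002, 0.156]
force: [-6.0, 1.5, 2.8]
finger_gap: 0.249
t: 87.55
tcp_pos: [0.6143, 0.0043, 0.0426]
tool_rot: [0.002, 0.988, 0.002, 0.154]
force: [-9.4, 0.7, 7.2]
finger_gap: 0.252
```

```bash

python3 -m inch '[[0.5,[0.1,0,-0.03],[0,0,0]],[0.5,[0.2,0.1,-0.065],[0,0,0]],[0.5,[0.2,0.36,-0.065],[0,0,0]],[0.5,[0.2,0.36,-0.065],[0,0,0]],[0.5,[0.1,0.36,-0.03],[0,0,0]],[0.5,[0.05,0.36,-0.015],[0,0,0]],[0.5,[0.01,0.36,-0.003],[0,0,0]],[0.5,[-0.01,0.36,0.003],[0,0,0]],[0.5,[-0.01,0.36,0.003],[0,0,0]]]'
python3 -m inch '[[0.5,[-0.02,0,0.006],[0,0,0]],[0.5,[-0.02,0,0.006],[0,0,0]]]'
python3 -m inch '[[0.5,[-0.02,0,0.006],[0,0,0]],[0.5,[-0.02,0,0.006],[0,0,0]]]'
```

```text
t: 88.45
tcp_pos: [0.6144, 0.0398, 0.0423]
tool_rot: [0.002, 0.988, 0.002, 0.152]
force: [-8.2, -0.2, 7.4]
finger_gap: 0.251
t: 88.65
tcp_pos: [0.6145, 0.04, 0.0419]
tool_rot: [0.002, 0.989, 0.002, 0.15]
force: [-13.2, -0.4, 9.6]
finger_gap: 0.255
t: 88.85
tcp_pos: [0.6146, 0.0402, 0.0414]
tool_rot: [0.002, 0.989, 0.003, 0.148]
force: [-15.6, -1.4, 11.4]
finger_gap: 0.25
```

```bash

python3 -m inch '[[0.5,[0.1,0,-0.03],[0,0,0]],[0.5,[0.3,-0.2,-0.1],[0,0,0]],[0.5,[0.3,-0.7,-0.1],[0,0,0]],[0.5,[0.3,-1,-0.1],[0,0,0]],[0.5,[0.3,-1,-0.1],[0,0,0]]]'
python3 -m inch '[[0.5,[0,-0.5,0],[0,0,0]],[0.5,[0,-0.9,0],[0,0,0]],[0.5,[0,-0.9,0],[0,0,0]],[0.5,[0,-0.9,0],[0,0,0]]]'
python3 - <<'E'
from h import *
plant([.6135,-.15,.044],tilt=18)
p=faces("wrist",zs=(.02,.05,.075)); cv2.imwrite("pics/w45.png",p)
E
```

```text
t: 89.35
tcp_pos: [0.5936, -0.0659, 0.0441]
tool_rot: [0.005, 0.987, -0.001, 0.16]
force: [-0.2, 0.4, -0.4]
finger_gap: 0.247
t: 89.75
tcp_pos: [0.5908, -0.1513, 0.0431]
tool_rot: [0.003, 0.988, 0.001, 0.157]
force: [0.2, 1.1, -1.0]
finger_gap: 0.249
t 89.75 pos [ 0.5908 -0.1513  0.0431] toolz [ 0.3105  0.0011 -0.9506] tooly [0.0056 1.     0.003 ] F [ 0.1541  1.1299 -1.0327] gap 0.24924156121498278
 shift [-0.2183  0.0147  0.0616] turn [ 0.0003  0.0002 -0.0005] xworld in tool [-0.9506  0.0056  0.3105]
0.02 -210:621 -202:621 -194:621 -186:621 -162:622 -154:622 -146:622 -138:622 -114:622 -106:622 -98:622 -90:623 -82:622 -74:622 -66:622 -58:622 -50:623 -42:622 -34:622 -26:622 -18:623 -10:623 -2:623 6:622 14:622 22:623 30:623 38:623 46:623 54:623
0.05 -162:621 -154:621 -146:621 -138:621 -74:622 -66:622 -58:622 -50:622 -42:622 -34:622 -26:622 -18:623 -10:622 -2:622 6:622 14:622 22:623 30:623
0.075 -210:620 -194:621 -170:622 -162:622 -154:622 -146:622 -138:622 -90:622 -50:622 -42:622 -34:622 -26:623 -18:622 -10:623 -2:623 6:623
```

View pics/w45.png

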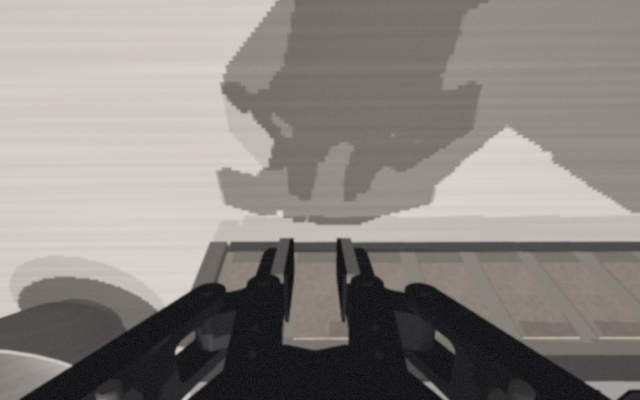

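```bash

python3 -m inch '[[0.5,[0,-0.37,0],[0,0,0]],[0.5,[-0.1,-0.37,0.033],[0,0,0]],[0.5,[-0.16,-0.37,0.052],[0,0,0]],[0.5,[-0.19,-0.37,0.062],[0,0,0]],[0.5,[-0.2,-0.37,0.065],[0,0,0]],[0.5,[-0.21,-0.37,0.069],[0,0,0]],[0.5,[-0.21,-0.37,0.069],[0,0,0]]]'
python3 -m inch '[[0.5,[-0.01,0,0.003],[0,0,0]],[0.5,[-0.01,0,0.003],[0,0,0]]]'
python3 -m inch '[[0.5,[-0.01,0,0.003],[0,0,0]],[0.5,[-0.01,0,0.003],[0,0,0]]]'
```

```text
t: 90.5
tcp_pos: [0.6121, -0.1863, 0.0427]
tool_rot: [0.001, 0.988, 0.002, 0.156]
force: [-1.2, 0.3, 0.0]
finger_gap: 0.249
t: 90.7
tcp_pos: [0.6125, -0.1865, 0.0427]
tool_rot: [0.002, 0.988, 0.002, 0.156]
force: [-2.4, 1.2, 1.2]
finger_gap: 0.247
t: 90.9
tcp_pos: [0.6133, -0.1867, 0.0426]
tool_rot: [0.002, 0.988, 0.002, 0.156]
force: [-4.7, 1.1, 3.3]
finger_gap: 0.251
```

```bash

python3 -m inch '[[0.5,[0.3,0,-0.1],[0,0,0]],[0.5,[0.6,0.3,-0.2],[0,0,0]],[0.5,[0.6,0.8,-0.2],[0,0,0]],[0.5,[0.6,1,-0.2],[0,0,0]]]'
python3 -m inch '[[0.5,[0,0.5,0],[0,0,0]],[0.5,[0,1,0],[0,0,0]],[0.5,[0,1,0],[0,0,0]]]'
python3 -m inch '[[0.5,[0,0.4,0],[0,0,0]],[0.5,[0,0.8,0],[0,0,0]],[0.5,[0,0.8,0],[0,0,0]],[0.5,[0,0.8,0],[0,0,0]]]'
python3 - <<'E'
from h import *
plant([.6135,.12,.044],tilt=18)
p=faces("wrist",zs=(.02,.05,.075)); cv2.imwrite("pics/w46.png",p)
E
```

```text
t: 91.3
tcp_pos: [0.5497, -0.0845, 0.0435]
tool_rot: [0.002, 0.988, 0.002, 0.156]
force: [1.1, 0.4, -0.0]
finger_gap: 0.252
t: 91.6
tcp_pos: [0.5511, 0.0181, 0.044]
tool_rot: [-0.002, 0.988, 0.002, 0.156]
force: [-0.3, 0.1, 0.1]
finger_gap: 0.25
t: 92.0
tcp_pos: [0.5533, 0.0939, 0.0446]
tool_rot: [0.001, 0.987, 0.001, 0.158]
force: [0.2, -0.1, 0.2]
finger_gap: 0.245
t 92.0 pos [0.5533 0.0939 0.0446] toolz [ 0.3122  0.0024 -0.95  ] tooly [0.0008 1.     0.0028] F [ 0.2127 -0.1143  0.1555] gap 0.24468977831901995
 shift [-0.5693  0.261   0.1942] turn [0.0006 0.0005 0.0003] xworld in tool [-0.95    0.0008  0.3122]
0.02 -130:623 -122:622 -114:622 -106:622 -98:622 -90:622 -82:622 -74:622 -66:622 -58:622 -50:622 -42:622 -34:622 -26:622 -18:623 -10:623 -2:623 78:623 86:623 94:623 102:623 110:623
0.05 -106:622 -98:622 -90:623 -82:622 -74:622 -66:622 -58:622 -50:622 -42:622 -34:622 14:622 70:623 78:623 86:623 94:623 102:624 110:623 174:622
0.075 -82:623 -74:622 -66:622 -58:622 22:623 30:623 38:623
```

View pics/w46.png

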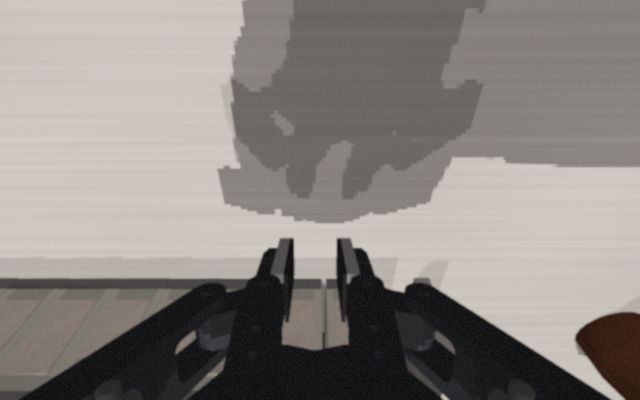

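```bash

python3 -m inch '[[0.5,[0.4,0.2,-0.3],[0,0.02,0]],[0.5,[0.8,0.5,-0.6],[0,0.04,0]],[0.5,[0.9,0.9,-0.9],[0,0.05,0]],[0.5,[0.9,0.9,-0.9],[0,0.05,0]]]'
python3 -m inch '[[0.5,[0,0.5,0],[0,0,0]],[0.5,[0,1,0],[0,0,0]],[0.5,[0,1,0],[0,0,0]]]'
python3 -m inch '[[0.5,[0.3,0.5,0],[0,0,0]],[0.5,[0.6,0.9,0],[0,0,0]],[0.5,[0.6,0.9,0],[0,0,0]]]'
python3 - <<'E'
from h import *
p,d,W=cloud("top")
cv2.imwrite("pics/t47.png",cv2.resize(p[100:220,120:490],None,fx=2.16,fy=2.16,interpolation=cv2.INTER_CUBIC))
z=W[...,2]; m=((z>.078)&(z<.1)).astype(np.uint8); n,l,s,c=cv2.connectedComponentsWithStats(m)
for i in range(1,n):
    if s[i,4]>100: q=W[l==i]; print(s[i],cv2.minAreaRect(q[:,:2].astype(np.float32)*1000))
p,d,W=cloud("scene"); cv2.imwrite("pics/s47.png",cv2.resize(p[170:310,210:430],None,fx=3.5,fy=3.5,interpolation=cv2.INTER_CUBIC)); cv2.imwrite("pics/sf47.png",p)
E
```

```text
t: 92.45
tcp_pos: [0.4405, 0.1846, 0.1042]
tool_rot: [0.001, 1.0, 0.003, 0.003]
force: [0.2, -0.2, 0.4]
finger_gap: 0.251
t: 92.75
tcp_pos: [0.4415, 0.2872, 0.1028]
tool_rot: [-0.0, 1.0, 0.003, 0.003]
force: [0.5, -0.8, 0.1]
finger_gap: 0.249
t: 93.05
tcp_pos: [0.3777, 0.3746, 0.1021]
tool_rot: [0.0, 1.0, 0.002, -0.0]
force: [0.6, -0.9, -0.1]
finger_gap: 0.251
[ 270  152  133   27 3087] ((650.9444580078125, -61.24604797363281), (321.412353515625, 60.263671875), 89.74263763427734)
[252 154  17  25 419] ((651.8334350585938, 122.75717163085938), (39.29801559448242, 59.56597137451172), 89.8417739868164)
[ 498  321  142   79 9946] ((170.811279296875, -584.8156127929688), (167.33685302734375, 328.0400695800781), 3.1192562580108643)
```

View pics/t47.png

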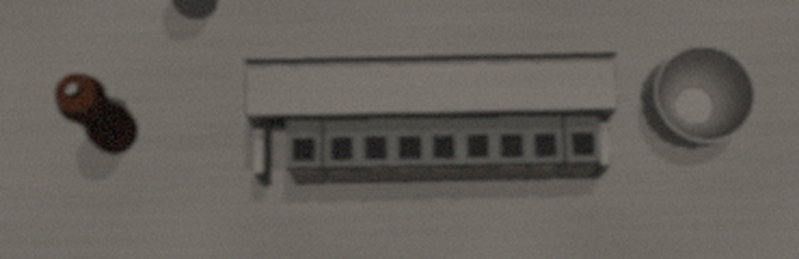

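View pics/s47.png

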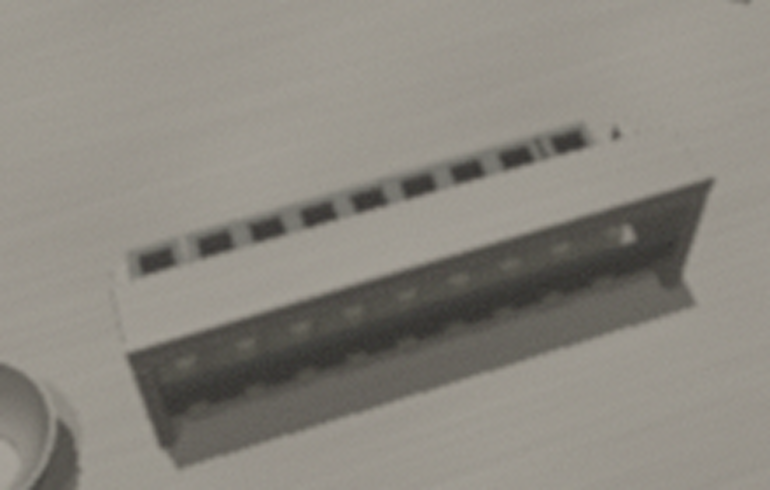

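View pics/sf47.png

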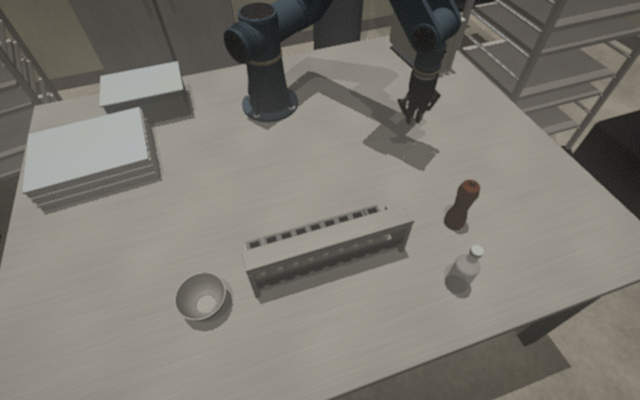

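All nine canisters stand flush in one straight row (top crop, columns 303 to 582, row 147). The mill and bowl are where they started, and the arm is clear.

```bash
python3 -c "
from station import *
print(sense()['t'],sign_off())"
```

```text
the job is handed in; nothing more can be done
93.15 None
```

All four loose canisters are put away nose-in over the key rail, and I handed the job in at about 93 s.

**Final checks:**
- The top and scene views show nine canisters upright in one row. The row is within about 0.3° of square.
- The front faces measured 621 to 624 mm in x. The end panel fronts measured about 621 to 622 mm. The row is therefore flush to about 1 to 2 mm, which is near the accuracy of the measurement.
- The mill and bowl look unmoved, and the arm was clear of everything.
- Row_1 stands about 6 mm from its neighbour. About 28 mm of the bay is empty at its panel end.

**What went wrong along the way:**
- **Row_5 jammed:** it turned about 25° while the third canister was going in. I took that canister out, gripped row_5 by its top and turned it straight, then put the canister back in.
- **First pushes stopped short:** two of the canisters I put in stayed 4 to 5 mm proud on the first push, probably because the gripper's links met the neighbours first. I pushed again with the tool tilted, and they went home.
- **Two canisters turned a few degrees:** row_2 and the first canister put in had turned. I squared them by pressing the row sideways with the last canister, then pushing their fronts in.

The highest wrist force I read was about 28 N. No check disagreed at the end.

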